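# Set the stage stop and load the specimen mounts

### The job

Set the stop for today's 20 mm specimen mounts: slide the 20 mm setting block (only that one; do not pick up the other blocks or put them under the screw) flat under the foot of the stop screw, let go of it, and with the driver, never with the fingers, turn the screw down until the sprung foot just drags on the block, pressed in by about a millimetre and not hard down. Put the driver back upright in its holder, draw the block out and lay it flat in the green case. Put every specimen mount flat in the white tray, steel speck up, and do not disturb the bottle, the jar or the yellow box.

Things in the scene. Friction and masses are not known exactly. Their poses are not given: they have to be found in the camera images.
- bracket: White steel stop bracket, screwed down. Origin at the centre of the underside of its base plate (150 x 80 x 12 mm; x is the long axis). The bright top of the plate, 12 mm above the origin, is the ground face on which the setting block lies. A post at the +x end (x +41 to +73 mm, y +-25) carries an arm (x -9 to +73, y +-18, z 50 to 62 mm), through which the upright stop screw passes at x = +10 mm, y = 0. The space beneath the arm is open towards -x (the robot's side).
- stop_screw (a joint): Turn of the stop screw (rad), 0 to 16; grows as it is turned clockwise seen from above, which drives it down: fast thread, 1.0 mm per rad. The foot's face stands (31 - value) mm above the base plate's top, so it meets the 20 mm block at 11.0 and has sunk 1 mm into its sleeve at 12.0. Stiff (0.06 N m); it stays where it is left.
- slot (a point): Centre of the top of the stop screw's square-looking brass head (28 x 23.5 x 22 mm). The driver's pocket opens upward here: 18.5 mm long (along this point's x) x 7.5 mm wide (y), 14 mm deep. Turns and sinks with the screw; same after half a turn.
- foot: Centre of the lower face of the white plastic foot (16 mm across) under the stop screw. It does not turn. It is sprung: pushed from below it sinks up to 3 mm into its sleeve at 1.5 N per mm, then is solid.
- holder: Grey fixed driver holder, 56 x 56 x 66 mm, with a 19 mm square hole right through from the top. Origin at the centre of its underside.
- driver: Stop-screw driver standing upright in the holder. Origin at the tip of its blade, z up the driver. Blade 15 mm wide (along x) x 4 mm thick (y), its last 4 mm tapered to 12 x 2 mm; round shank 10 mm; square blue handle 26 x 26 mm, sides along x and y, from 64 to 134 mm above the tip. In the holder the handle's underside rests on the holder's top, tip 2 mm above the bench. 120 g.
- case: Green fixed open case for the setting block, 120 x 60 mm outside, 110 x 50 mm inside, walls 10 mm high, floor 5 mm thick. Origin at the centre of its underside, x along its length.
- tray: White fixed specimen tray, 166 x 126 mm outside (x, y), walls 3 mm thick and 10 mm high, floor 3 mm thick. Origin at the centre of its underside.
- amber_bottle: Bystander: amber bottle, 60 mm across, 120 mm high. Origin at its underside.
- blue_jar: Bystander: clear jar with blue lid, 70 mm across, 70 mm high. Origin at its underside.
- yellow_box: Bystander: yellow box 80 x 50 x 30 mm. Origin at its underside.
- block14: Setting block, 14 mm thick: aluminium bar 90 x 24 x 14 mm with an upright black grip at one end. Origin at the centre of the bar's underside, x along its length; the grip (20 mm along x, 14 mm along y) stands at x = -30 mm, from 14 to 59 mm above the underside. 150 g. Look-alike, not to be used.
- block20: Setting block, 20 mm thick: aluminium bar 90 x 24 x 20 mm with an upright black grip at one end. Origin at the centre of the bar's underside, x along its length; the grip (20 mm along x, 14 mm along y) stands at x = -30 mm, from 20 to 65 mm above the underside. 150 g. The one to use.
- block26: Setting block, 26 mm thick: aluminium bar 90 x 24 x 26 mm with an upright black grip at one end. Origin at the centre of the bar's underside, x along its length; the grip (20 mm along x, 14 mm along y) stands at x = -30 mm, from 26 to 71 mm above the underside. 150 g. Look-alike, not to be used.
- mount0: Black resin specimen mount, upright disc 30 mm across and 20 mm high with a steel speck on top. Origin at the centre of its underside. 30 g. May be absent.
- mount1: Black resin specimen mount, upright disc 30 mm across and 20 mm high with a steel speck on top. Origin at the centre of its underside. 30 g. May be absent.
- mount2: Black resin specimen mount, upright disc 30 mm across and 20 mm high with a steel speck on top. Origin at the centre of its underside. 30 g. May be absent.
- mount3: Black resin specimen mount, upright disc 30 mm across and 20 mm high with a steel speck on top. Origin at the centre of its underside. 30 g. May be absent.
Not all that is in view belongs to the job. What is meant by the bracket is not red, and is the smaller of those in its own colour.

How it is judged:
By the outcome, as a careful person would: the job done as asked, in the order asked, and still so for the second after the job is handed in, with the robot touching nothing.
Of mount0, mount1, mount2, mount3 only 2 to 4 are there at a start; the rules pass over those that are not, and their reading is None.
At some moment in a run one of mount0, mount1, mount2, mount3 may be knocked a few centimetres aside while the robot is not near it.
It also fails if it takes over 210 s, if anything falls off the work surface, if the arm or the gripper's body presses on something with over 40 N, if the wrist force passes 120 N, or if a joint passes its speed limit or range.

### The arm

A 7-joint arm with a two-finger parallel gripper is mounted at the origin on the work surface. World frame = base frame: x ahead of the robot, y to its left, z up, the work surface at z = 0. Lengths are in mm, angles in rad, forces in N, time in s.
With the tool pointing down it reaches from about 425 to 800 mm from the base axis. Payload 8.3 kg.
Tool frame: the origin (TCP) lies midway between the tips of the shut fingers; the grasp point (between the pads) lies 19 mm behind it (manip.grip_depth is the distance from the TCP to the grasp point, in mm); z points along the fingers, y is the direction in which the jaws open and shut (so a half turn about z gives the same grasp; the last joint's range is limited). The gripper opens to 85 mm and grips with 20 to 120 N. Pads are 22 mm wide; open, the fingers measure 114 mm over their backs; the gripper's body (76 mm by 85 mm) begins 54 mm behind the grasp point. The pads swing forward as they close: fully open they stand 13 mm farther back than shut.
Start: joints at [1.206, 0.383, 0.016, 1.37, -0.006, 1.388, -0.046], TCP at [185.812, -596.722, 231.279] pointing down, gripper open.
Joint ranges: [-2.95, 2.95], [-0.25, 2.06], [-1.52, 1.56], [0.18, 2.33], [-1.44, 4.58], [0.02, 2.06], [-3.01, 3.01]. Speed limits (rad/s): [2.39, 2.39, 3.01, 3.01, 3.14, 3.14, 3.14].

### API

Orientations are given as a unit quaternion [w, x, y, z].
In Python, from station import manip gives the robot as it stands. The module is installed in compiled form; this text tells all that it offers.
- The arm moves only by the shell command python3 -m crank 'ROWS' [OPENING] [FORCE]. ROWS is JSON, a list that holds one entry, the list of rows, each a list of 6 numbers: the shift along the tool's x, y, z in units of 0.3 m (1.0 is 0.3 m), then the turn, a rotation vector about the tool's x, y, z in units of 4 degrees (1.0 is 4 degrees). A call has 1 to 20 rows; each row shifts and turns the commanded pose from where the row before left it, along the tool's axes as they then stand; what a row does not reach is not made up. A row lasts 1/8 s, in which the tool goes at most 62.5 mm and 10.7 degrees, less where a joint would pass 70% of its speed; a pose out of reach is approached as far as the arm can. A call with a number of a shift or a turn outside -1 to 1 is refused whole. A call with a gripper value outside its range is refused whole. OPENING is the opening, from 0 (shut) to 1 (fully open), set as the call begins (- or left out, the last holds). The fingers move at their own pace and stop on an object; FORCE is the grip in N (left out, the last holds). Time passes only in rows, so rows that do not move let the fingers close. It gives the time, the measured TCP pose, the force and the opening at its end, in the units of the state.
- manip.state(): the state, without advancing time (a new reading comes with each control period).
- manip.grab_frame(name): name is "scene" or "top" or "wrist"; returns a dict with "frame" (384x512x3 uint8, red, green, blue), "K" (3x3 intrinsics, pixels), "T" (4x4, takes a point from camera to world coordinates); the wrist camera has in their place "hand_eye" (4x4, takes a point from camera to tool coordinates, whose origin is the TCP and whose axes are the flange's). Camera axes: x right, y down, z forward; pixel columns grow to the right and rows downward; lengths in mm; the calibration is good to about 2 mm. The wrist camera is an equidistant fisheye: a pixel r from the principal point sees the ray r / f radians off the axis. A picture is of the moment at which its call begins: read the wrist's pose just before it. There is no depth.
- manip.job_done(): hands the job in, once; it reports no verdict.
The state is a dict: "t": time; "qpos": joint angles; "joint_velocities": joint speeds; "joint_efforts": joint torques, N m; "position": TCP position; "ee_rot": TCP orientation; "force": force on the tool from outside, world axes, zero at the start; "torque": the same for the moment, N m; "opening": finger opening in mm.
Only numpy, scipy, OpenCV 4.12 (cv2) and the standard library are available. Lean on these libraries where they do the work, as an engineer would, in place of code of your own. Each camera call takes 0.05 s, during which the arm holds its last target.

## Working session

There is one attempt and no reset: what is moved stays moved. The work goes in short steps, Python scripts to look and compute and a shell command to move; the robot and the scene stay as the last step left them, time stands still between calls to the robot, and variables do not carry over. Pictures are saved under pics/ and viewed, and the job is handed in when it is done.

```bash
mkdir -p pics; ls; python3 - <<'E'
from station import manip
import cv2,json
s=manip.state()
for k,v in s.items(): print(k,v)
print(manip.grip_depth)
for n in ("scene","top","wrist"):
    f=manip.grab_frame(n)
    cv2.imwrite(f"pics/{n}0.png",f["frame"][:,:,::-1])
    for k in f:
        if k!="frame": print(n,k,f[k])
E
```

```text
pics
t 0.0
qpos [ 1.20609282  0.38425682  0.01639902  1.37120387 -0.00629927  1.38821859
 -0.04652261]
joint_velocities [-0.00020932 -0.00090634  0.00135779 -0.00128303  0.00031429 -0.00206673
 -0.00109194]
joint_efforts [ 5.20426802e-04 -6.27600074e+01  8.44133031e-01 -3.71819758e+01
  1.64764468e-02  1.40727841e-02 -2.72082713e-05]
position [ 185.63719516 -596.2382125   230.24494402]
ee_rot [-1.00281325e-03  9.88634074e-01  1.50338390e-01 -1.77676582e-04]
force [-0.60594727  0.03101123  0.40984296]
torque [-0.03859454  0.00097655  0.03724896]
opening 85.02296351673118
18.700000000000003
scene K [[387.16240121   0.         257.3434755 ]
 [  0.         387.16240121 189.06612492]
 [  0.           0.           1.        ]]
scene T [[ 8.31575125e-01  3.22964271e-01 -4.51859371e-01  1.04652277e+03]
 [ 5.55169304e-01 -4.59275103e-01  6.93435955e-01 -7.52242977e+02]
 [ 1.64272783e-02 -8.27502543e-01 -5.61221601e-01  7.41411315e+02]
 [ 0.00000000e+00  0.00000000e+00  0.00000000e+00  1.00000000e+00]]
top K [[497.23361061   0.         269.24090816]
 [  0.         497.23361061 182.15197518]
 [  0.           0.           1.        ]]
top T [[ 2.54285769e-02 -9.91220647e-01  1.29749820e-01  2.72889052e+02]
 [-9.99583754e-01 -2.69804421e-02 -1.02164217e-02  7.88255155e+01]
 [ 1.36274356e-02 -1.29436023e-01 -9.91494130e-01  1.76572137e+03]
 [ 0.00000000e+00  0.00000000e+00  0.00000000e+00  1.00000000e+00]]
wrist K [[297.31863964   0.         257.07964226]
 [  0.         297.31863964 187.80791511]
 [  0.           0.           1.        ]]
wrist hand_eye [[-2.85659427e-04 -9.64964622e-01 -2.62379870e-01  6.56151644e+01]
 [ 9.99999813e-01 -1.33597180e-04 -5.97388895e-04 -8.15451510e-01]
 [ 5.41405939e-04 -2.62379992e-01  9.64964480e-01 -1.43022247e+02]
 [ 0.00000000e+00  0.00000000e+00  0.00000000e+00  1.00000000e+00]]
```

View pics/scene0.png

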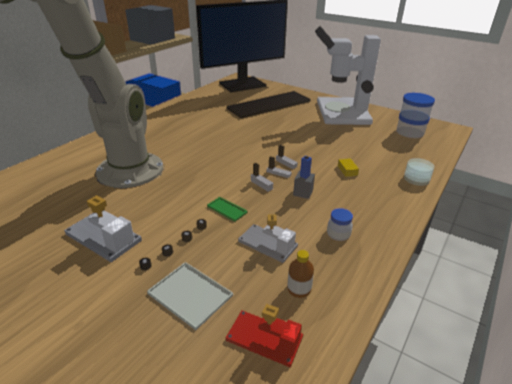

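View pics/top0.png

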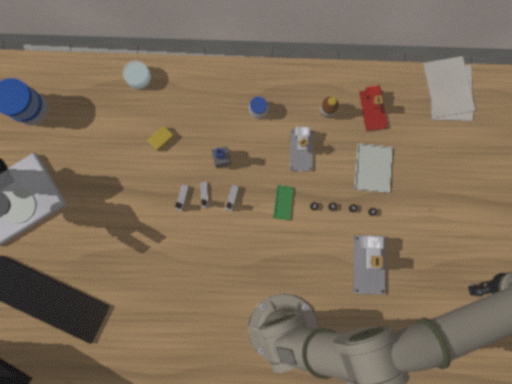

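View pics/wrist0.png

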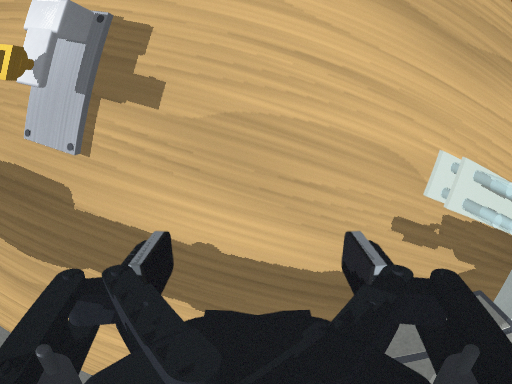

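The overview shows the smaller white bracket at top-view pixel (301,149). The larger white one is at (369,265) and the red decoy at (373,108). Three blocks stand at (182..232,196), four mounts along row 207, the tray at (374,168), the green case at (284,203) and the driver in its holder at (221,156). I'll write helpers and zoom.

```bash
cat > h.py <<'E'
import numpy as np, cv2
from scipy.spatial.transform import Rotation as R
from station import manip
def Rq(q): return R.from_quat([q[1],q[2],q[3],q[0]])
def grab(name):
    s=manip.state(); f=manip.grab_frame(name)
    if name=="wrist":
        T=np.eye(4); T[:3,:3]=Rq(s["ee_rot"]).as_matrix(); T[:3,3]=s["position"]
        f["T"]=T@f["hand_eye"]
    f["name"]=name; f["s"]=s
    return f
def rays(f,px):
    px=np.atleast_2d(np.asarray(px,float)); K=f["K"]
    d=np.c_[(px[:,0]-K[0,2])/K[0,0],(px[:,1]-K[1,2])/K[1,1]]
    if f["name"]=="wrist":
        r=np.hypot(d[:,0],d[:,1])+1e-12
        v=np.c_[d*(np.sin(r)/r)[:,None],np.cos(r)]
    else: v=np.c_[d,np.ones(len(d))]
    return f["T"][:3,3], v@f["T"][:3,:3].T
def onplane(f,px,z):
    o,v=rays(f,px); t=(z-o[2])/v[:,2]; return o+v*t[:,None]
def proj(f,P):
    P=np.atleast_2d(np.asarray(P,float)); Ti=np.linalg.inv(f["T"]); c=P@Ti[:3,:3].T+Ti[:3,3]; K=f["K"]
    if f["name"]=="wrist":
        rr=np.hypot(c[:,0],c[:,1])+1e-12; th=np.arctan2(rr,c[:,2]); d=c[:,:2]*(th/rr)[:,None]
    else: d=c[:,:2]/c[:,2:]
    return np.c_[d[:,0]*K[0,0]+K[0,2],d[:,1]*K[1,1]+K[1,2]]
def save(f,fn,box=None,k=1):
    im=f["frame"][:,:,::-1].copy()
    if box: x0,y0,x1,y1=box; im=im[y0:y1,x0:x1]
    if k!=1: im=cv2.resize(im,None,fx=k,fy=k,interpolation=cv2.INTER_CUBIC)
    cv2.imwrite("pics/"+fn,im)
def tri(obs):
    A=np.zeros((3,3));b=np.zeros(3)
    for f,px in obs:
        o,v=rays(f,px); v=v[0]/np.linalg.norm(v[0]); M=np.eye(3)-np.outer(v,v); A+=M;b+=M@o
    return np.linalg.solve(A,b)
def st():
    s=manip.state(); q=Rq(s["ee_rot"]).as_matrix()
    print("t %.2f"%s["t"],"pos",np.round(s["position"],1),"x",np.round(q[:,0],3),"z",np.round(q[:,2],3),"F",np.round(s["force"],1),"op %.1f"%s["opening"],"q",np.round(s["qpos"],2))
E
python3 - <<'E'
from h import *
f=grab("top"); save(f,"top1.png",(150,80,410,280),3); 
P={"bracket":(301,149),"driver":(221,157),"b1":(182,197),"b2":(205,194),"b3":(232,198),"case":(284,203),"tray":(374,168),"m":(314,206),"m1":(333,206),"m2":(353,208),"m3":(373,211),"jar":(259,106),"bot":(330,106),"yel":(160,139),"big":(369,265)}
for k,v in P.items(): print(k,np.round(onplane(f,v,15)[0]))
f=grab("scene"); save(f,"scene1.png",(130,140,390,340),3)
E
```

```text
bracket [625. -50.  15.]
driver [588. 235.  15.]
b1 [441. 367.  15.]
b2 [454. 287.  15.]
b3 [442. 191.  15.]
case [429.   7.  15.]
tray [ 563. -312.   15.]
m [421. -99.  15.]
m1 [ 423. -167.   15.]
m2 [ 418. -238.   15.]
m3 [ 409. -308.   15.]
jar [779. 105.  15.]
bot [ 787. -153.   15.]
yel [647. 456.  15.]
big [ 220. -294.   15.]
```

View pics/top1.png

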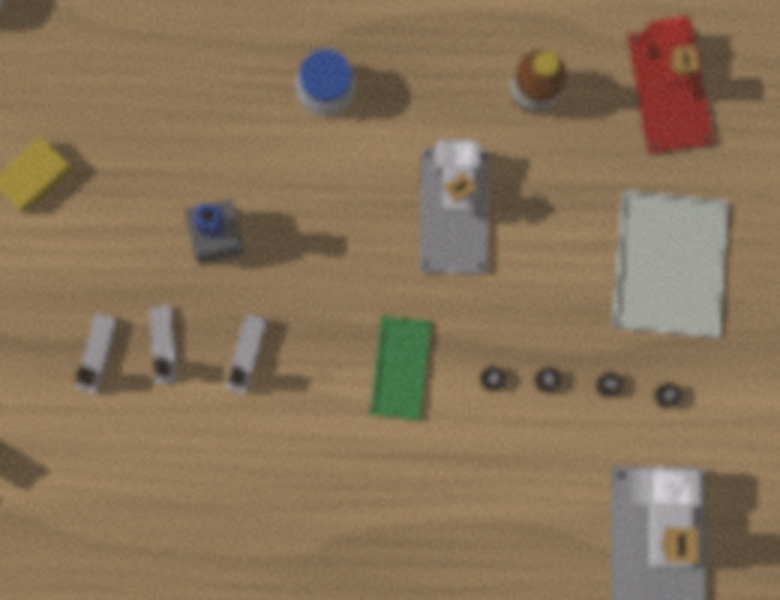

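View pics/scene1.png

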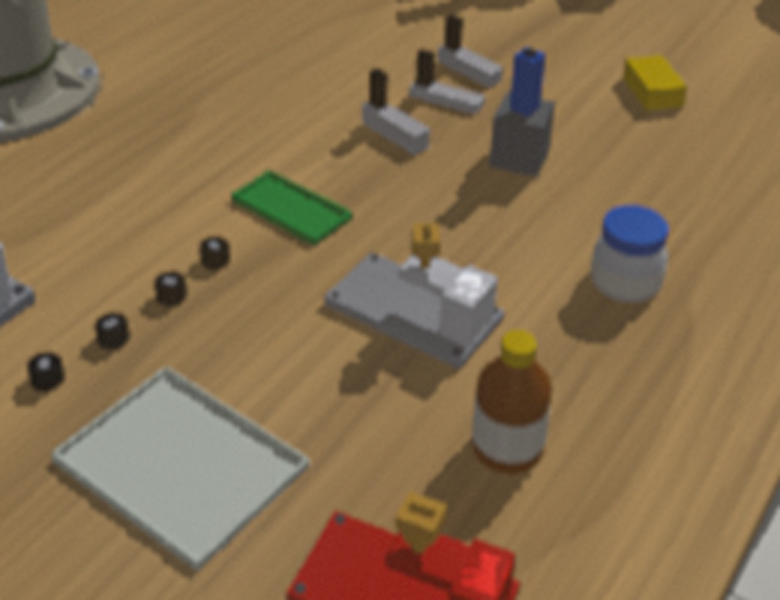

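```bash
python3 -m crank '[[[0,0,0,0,0,0.86],[0,0,0,0,0,0.86],[0,0,0,0,0,0.86],[0,0,0,0,0,0.86],[0,0,0,0,0,0.86],[0.1,-0.11,-0.02,0,0,0],[0.1,-0.11,-0.02,0,0,0],[0.1,-0.11,-0.02,0,0,0],[0.1,-0.11,-0.02,0,0,0],[0.1,-0.11,-0.02,0,0,0],[0.1,-0.11,-0.02,0,0,0],[0.1,-0.11,-0.02,0,0,0],[0.1,-0.11,-0.02,0,0,0],[0.1,-0.11,-0.02,0,0,0],[0.1,-0.11,-0.02,0,0,0],[0.1,-0.11,-0.02,0,0,0],[0.1,-0.11,-0.02,0,0,0],[0,0,0,0,0,0]]]'
python3 - <<'E'
from h import *
st(); f=grab("wrist"); save(f,"w1.png",None,1.5)
E
```

```text
t: 2.5
position: [547.4, -195.6, 303.4]
ee_rot: [-0.001, 1.0, 0.004, 0.001]
force: [-1.2, 0.2, 0.6]
opening: 85.3
t 2.50 pos [ 547.4 -195.6  303.4] x [1.    0.009 0.001] z [ 0.001  0.002 -1.   ] F [-1.2  0.2  0.6] op 85.3 q [ 0.5   0.28 -0.27  1.36  0.07  1.51 -1.33]
```

View pics/w1.png

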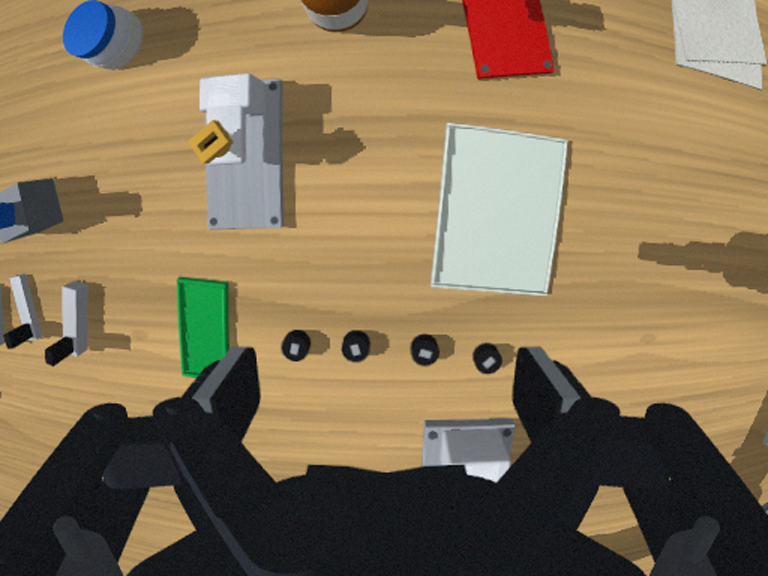

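The view shows the bracket plate with its near edge at (208..283,228) and the brass head at (210,142). The case is at (203,325), the tray at (500,210), four mounts with specks up lie along row 350, and two of the blocks are at (25,310) and (70,320) in the 1.5x view. I'll measure these by masks and rays.

```bash
cat >> h.py <<'E'
def comps(mask,amin=80):
    n,l,stt,c=cv2.connectedComponentsWithStats(mask.astype(np.uint8))
    return [(int(stt[i,4]),c[i],(l==i)) for i in range(1,n) if stt[i,4]>=amin]
def rect(f,m,z):
    cs,_=cv2.findContours(m.astype(np.uint8),cv2.RETR_EXTERNAL,cv2.CHAIN_APPROX_NONE)
    c=max(cs,key=cv2.contourArea)[:,0,:]
    P=onplane(f,c,z)[:,:2].astype(np.float32); (cx,cy),(w,h),a=cv2.minAreaRect(P)
    if w<h: w,h=h,w; a+=90
    a=(a+90)%180-90
    return np.round([cx,cy,w,h,a],1)
E
python3 - <<'E'
from h import *
f=grab("wrist"); hsv=cv2.cvtColor(f["frame"],cv2.COLOR_RGB2HSV); H,S,V=cv2.split(hsv)
np.save("/tmp/w1.npy",f["frame"])
g=(H>50)&(H<75)&(S>150)
for a,c,m in comps(g,200): print("case",a,c,rect(f,m,10))
w=(S<25)&(V>190)
for a,c,m in comps(w,2000): print("tray",a,c,rect(f,m,10), rect(f,m,3))
d=(V<60); d[300:]=0; d[:,:170]=0
for a,c,m in comps(d,100):
    if a<1000: print("mount",a,c,rect(f,m,20),onplane(f,c,10)[0])
lo=(S<60)&(V>110)&(H>=0)
for a,c,m in comps(lo,20):
    if c[1]>200 and a<200: print("speck?",a,c,onplane(f,c,20)[0])
save(f,"w1b.png",(110,30,210,170),5)
st()
E
```

```text
case 1939 [132.89685405 215.42702424] [435.4   9.4 120.5  61.1  -5.4]
tray 2519 [478.86423184  23.84200079] [ 811.7 -598.6  158.1  118.7  -89.8] [ 814.9 -605.   160.6  120.6  -89.8]
tray 7919 [331.74390706 138.26859452] [ 568.3 -308.6  165.2  126.    -4.1] [ 567.6 -310.4  167.8  128.    -4.1]
mount 251 [195.62151394 228.57768924] [ 427.3 -100.6   35.6   26.9  -28.7] [424.02167773 -98.70284436  10.        ]
mount 254 [235.21653543 228.76771654] [ 427.8 -163.4   32.6   28.3   -0.6] [ 424.94542135 -163.07248511   10.        ]
mount 250 [281.184 231.012] [ 424.7 -236.2   32.8   26.8    1.4] [ 421.41436869 -236.44292104   10.        ]
mount 249 [322.68674699 236.95983936] [ 413.8 -303.4   35.1   28.1   28.2] [ 410.05410201 -305.24998343   10.        ]
speck? 33 [193.84848485 231.36363636] [423.42111367 -97.73961017  20.        ]
speck? 34 [234.47058824 231.82352941] [ 423.99215663 -162.58208429   20.        ]
speck? 33 [281.48484848 234.42424242] [ 419.90696545 -236.22367355   20.        ]
speck? 34 [324.26470588 239.82352941] [ 409.52579721 -305.850003     20.        ]
t 2.60 pos [ 545.1 -200.2  303. ] x [ 1.     0.002 -0.001] z [-0.001 -0.    -1.   ] F [-0.5 -0.6  0.2] op 85.1 q [ 0.5   0.28 -0.26  1.36  0.07  1.51 -1.33]
```

View pics/w1b.png

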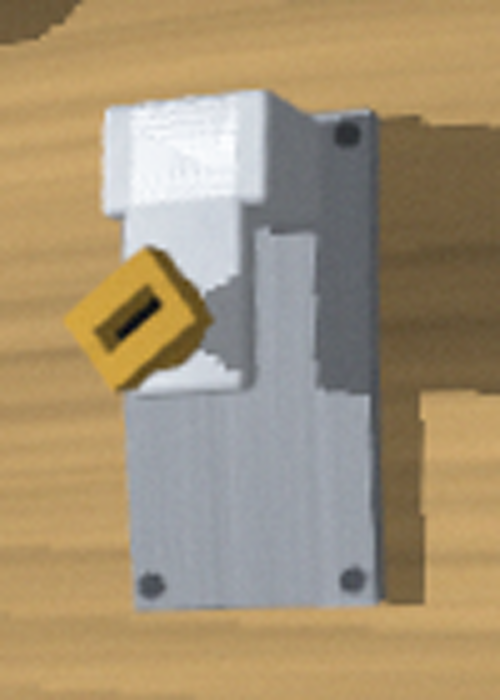

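```bash
python3 -m crank '[[[-0.012,-0.13,0,0,0,0],[-0.012,-0.13,0,0,0,0],[-0.012,-0.13,0,0,0,0],[-0.012,-0.13,0,0,0,0],[-0.012,-0.13,0,0,0,0],[-0.012,-0.13,0,0,0,0],[-0.012,-0.13,0,0,0,0],[-0.012,-0.13,0,0,0,0],[-0.012,-0.13,0,0,0,0],[-0.012,-0.13,0,0,0,0],[-0.012,-0.13,0,0,0,0],[-0.012,-0.13,0,0,0,0],[0,0,0,0,0,0],[0,0,0,0,0,0],[0,0,0,0,0,0]]]'
python3 - <<'E'
from h import *
st(); f=grab("wrist"); save(f,"w2.png",None,1.5)
import pickle; pickle.dump(f,open("/tmp/w2.pkl","wb"))
E
```

```text
t: 4.47
position: [502.1, 265.6, 303.3]
ee_rot: [0.0, 1.0, -0.001, 0.0]
force: [-0.3, 0.2, -0.4]
opening: 85.4
t 4.47 pos [502.1 265.6 303.3] x [ 1.    -0.002  0.   ] z [ 0.    -0.001 -1.   ] F [-0.3  0.2 -0.4] op 85.4 q [-0.1   0.29 -0.57  1.38  0.15  1.52 -2.23]
```

View pics/w2.png

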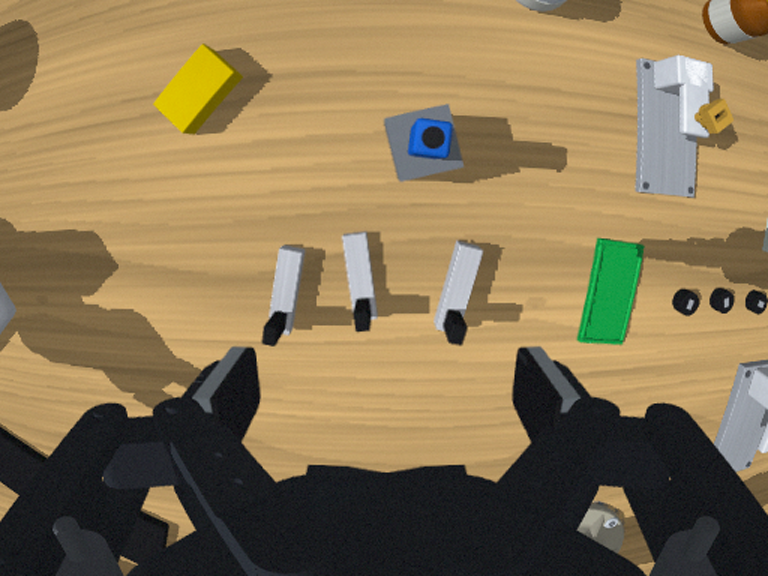

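Three blocks show, with bar ends at (290,250), (357,240) and (465,245). The driver is in its holder at (430,137). I need a closer, more oblique look to tell the thicknesses.

```bash
python3 -m crank '[[[0.016,-0.011,0.096,0,0,0],[0.016,-0.011,0.096,0,0,0],[0.016,-0.011,0.096,0,0,0],[0.016,-0.011,0.096,0,0,0],[0.016,-0.011,0.096,0,0,0],[0.016,-0.011,0.096,0,0,0],[0,0,0,0,0,0],[0,0,0,0,0,0],[0,0,0,0,0,0]]]'
python3 - <<'E'
from h import *
st(); f=grab("wrist"); save(f,"w3.png",(80,60,400,300),2.4)
import pickle; pickle.dump(f,open("/tmp/w3.pkl","wb"))
E
```

```text
t: 5.65
position: [530.7, 287.9, 132.3]
ee_rot: [-0.001, 1.0, 0.001, 0.001]
force: [1.1, 0.1, 0.0]
opening: 85.8
t 5.65 pos [530.7 287.9 132.3] x [1.    0.001 0.002] z [ 0.002  0.001 -1.   ] F [1.1 0.1 0. ] op 85.8 q [-0.14  0.46 -0.54  1.55  0.25  1.2  -2.3 ]
```

View pics/w3.png

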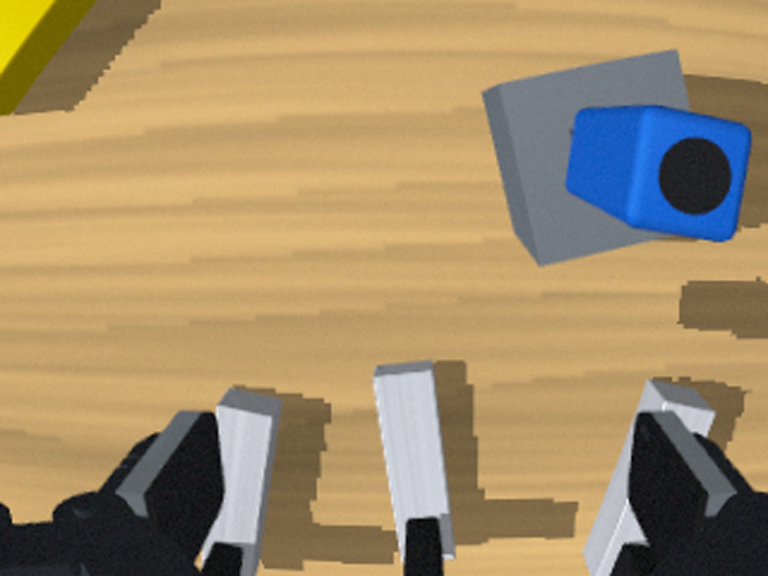

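```bash
python3 - <<'E'
from h import *
import pickle
f=pickle.load(open("/tmp/w3.pkl","rb")); g=pickle.load(open("/tmp/w2.pkl","rb"))
def P(p): return (np.array(p,float)/2.4+[80,60])
def hh(b,t):
    B=onplane(f,P(b),0)[0][:2]
    hs=np.arange(5,40,.5); d=[np.linalg.norm(onplane(f,P(t),h)[0][:2]-B) for h in hs]
    i=int(np.argmin(d)); return B.round(1),hs[i],round(d[i],1)
print("b1",hh((232,388),(220,404)),hh((282,397),(272,416)))
print("b2",hh((383,366),(374,377)),hh((432,360),(432,372)))
print("b3",hh((652,380),(640,412)))
save(f,"w3z.png",(165,195,405,300),3.3)
save(g,"w2z.png",(170,150,330,235),5)
E
```

```text
b1 (array([485.6, 370.8]), np.float64(18.0), np.float64(0.4)) (array([481.9, 349.1]), np.float64(20.0), np.float64(0.2))
b2 (array([496.3, 305.9]), np.float64(14.5), np.float64(2.8)) (array([498.9, 285.8]), np.float64(14.0), np.float64(0.1))
b3 (array([489.2, 191.6]), np.float64(17.0), np.float64(12.1))
```

View pics/w3z.png

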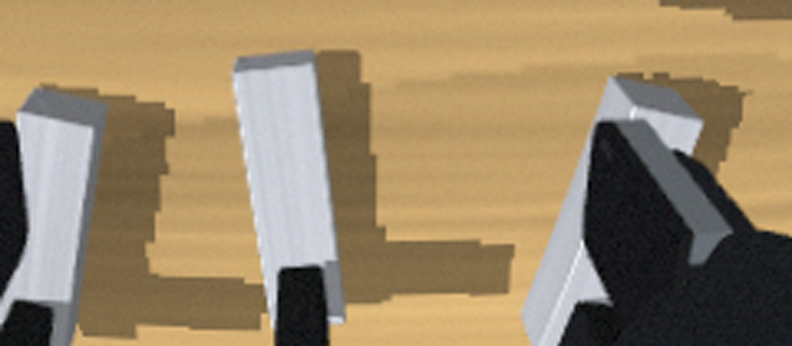

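View pics/w2z.png

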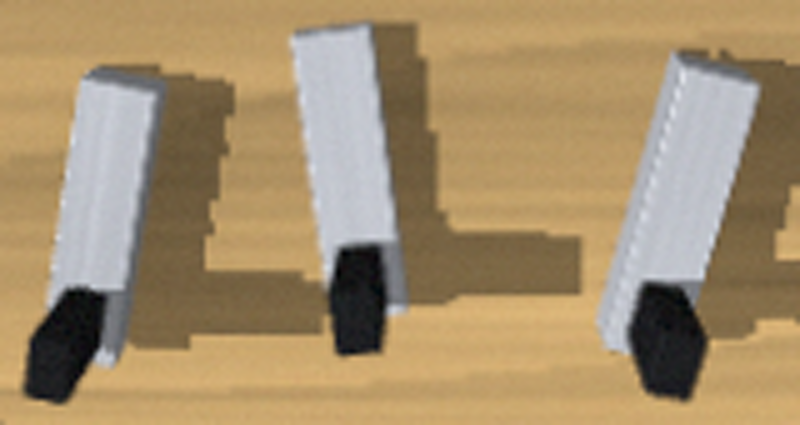

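```bash
python3 - <<'E'
from h import *
import pickle
f=pickle.load(open("/tmp/w3.pkl","rb")); g=pickle.load(open("/tmp/w2.pkl","rb"))
P3=lambda p:np.array(p,float)/3.3+[165,195]
P2=lambda p:np.array(p,float)/5+[170,150]
def hh(f,b,t):
    B=onplane(f,b,0)[0][:2]
    hs=np.arange(5,40,.5); d=[np.linalg.norm(onplane(f,t,h)[0][:2]-B) for h in hs]
    i=int(np.argmin(d)); return B.round(1),hs[i],round(d[i],1)
print("b3",hh(f,P3((612,78)),P3((634,113))))
# triangulated top corners
print("b1 TL",tri([(f,P3((20,113))),(g,P2((86,76)))]),"TR",tri([(f,P3((94,128))),(g,P2((158,90)))]))
print("b2 TL",tri([(f,P3((234,73))),(g,P2((293,37)))]),"TR",tri([(f,P3((316,62))),(g,P2((371,25)))]))
# width of top at hypotheses from w2
for n,a,b in (("b1",(86,76),(158,90)),("b2",(293,37),(371,25)),("b3",(688,62),(757,88))):
    print(n,[round(np.linalg.norm(onplane(g,P2(a),h)-onplane(g,P2(b),h)),1) for h in (14,20,26)])
# b1 far corners & near corners at z=20
for p in ((86,76),(158,90),(50,298),(122,300)): print(onplane(g,P2(p),20)[0].round(1))
# grip top centers
hsv=cv2.cvtColor(g["frame"],cv2.COLOR_RGB2HSV)
for p,h in (((50,370),65),((45,400),65)): print(onplane(g,P2(p),h)[0].round(1))
E
```

```text
b3 (array([488.9, 192.9]), np.float64(26.0), np.float64(1.3))
b1 TL [487.67189826 369.18638519  25.04880853] TR [482.78061966 348.07670558  23.05984937]
b2 TL [496.38967872 308.48250953  13.16570837] TR [499.84514462 285.19628711  13.26001222]
b1 [np.float64(22.5), np.float64(22.2), np.float64(21.9)]
b2 [np.float64(23.4), np.float64(23.0), np.float64(22.7)]
b3 [np.float64(22.9), np.float64(22.5), np.float64(22.2)]
[486.6 370.   20. ]
[482.1 348.3  20. ]
[416.7 386.2  20. ]
[416.3 363.1  20. ]
[411.  375.4  65. ]
[401.7 377.8  65. ]
```

```bash
python3 - <<'E'
from h import *
import pickle
g=pickle.load(open("/tmp/w2.pkl","rb"))
T=np.eye(4); T[:3,:3]=np.diag([1,-1,-1.]); T[:3,3]=[545.1,-200.2,303.0]
w1={"name":"wrist","K":g["K"],"T":T@g["hand_eye"]}
P1=lambda p:np.array(p,float)/5+[110,30]
print("slot",tri([(w1,P1((137,313))),(g,(478.7,77.3))]))
for p in ((135,607),(382,602),(378,110)): print("plate",onplane(w1,P1(p),12)[0].round(1))
save(g,"w2b.png",(410,25,500,140),5)
E
python3 -m crank '[[[-0.04,-0.03,0,0,0,0.63],[-0.04,-0.03,0,0,0,0.62],[-0.04,-0.03,0,0,0,0.62],[-0.04,-0.03,0,0,0,0.62],[-0.04,-0.03,0,0,0,0.62],[-0.04,-0.03,0,0,0,0],[0,0,0,0,0,0],[0,0,0,0,0,0],[0,0,0,0,0,0]]]' 0.5 60
python3 - <<'E'
from h import *
st(); f=grab("wrist"); save(f,"w4.png",None,1.5)
import pickle; pickle.dump(f,open("/tmp/w4.pkl","wb"))
E
```

```text
slot [635.66507865 -51.95801603  93.27608909]
plate [551.1 -12.7  12. ]
plate [550.5 -93.5  12. ]
plate [698.4 -94.8  12. ]
t: 6.82
position: [465.0, 348.1, 130.5]
ee_rot: [0.0, 0.994, -0.108, 0.0]
force: [-0.4, 0.1, 0.1]
opening: 42.5
t 6.83 pos [465.  348.1 130.5] x [ 0.977 -0.215  0.   ] z [ 0. -0. -1.] F [-0.4  0.1  0.1] op 42.5 q [-0.28  0.41 -0.54  1.62  0.22  1.18 -2.66]
```

View pics/w2b.png

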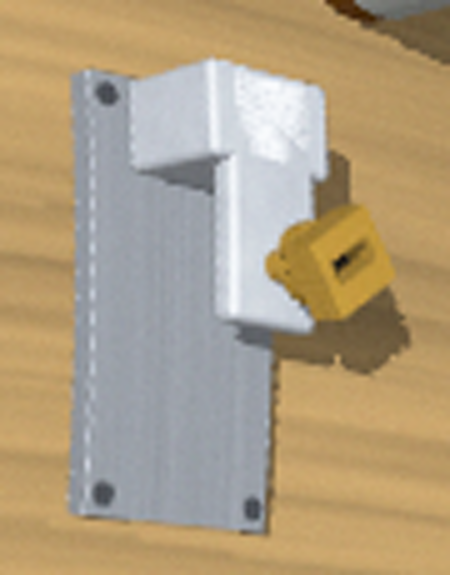

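View pics/w4.png

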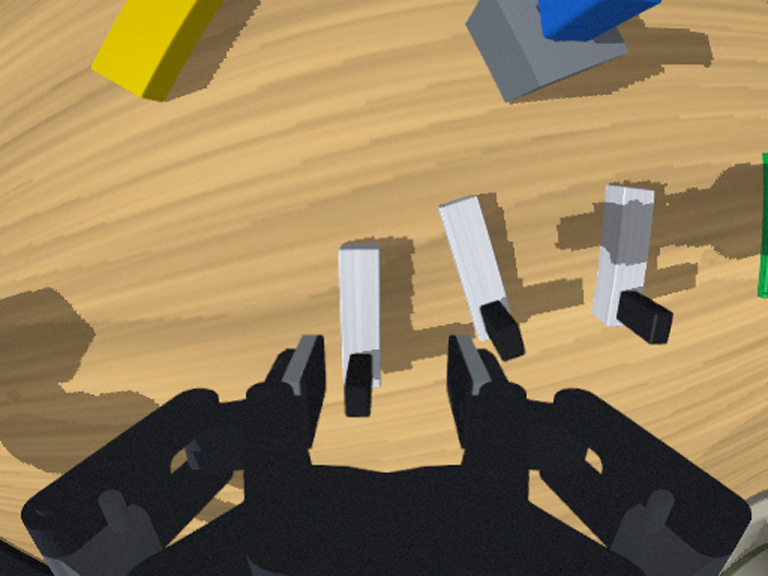

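```bash
python3 - <<'E'
from h import *
import pickle
f=pickle.load(open("/tmp/w4.pkl","rb"))
save(f,"w4z.png",(200,140,290,300),4)
hsv=cv2.cvtColor(f["frame"],cv2.COLOR_RGB2HSV); H,S,V=cv2.split(hsv)
m=(S<40)&(V>150); m[:,:215]=0;m[:,265:]=0;m[270:]=0;m[:150]=0
for a,c,mm in comps(m,100): print(a,c,rect(f,mm,20),rect(f,mm,14),rect(f,mm,26))
E
```

```text
1867 [238.92179968 200.74022496] [441.9 370.3  86.7  23.3 -12.7] [439.9 371.2  88.8  23.9 -12.7] [444.  369.5  84.7  22.8 -12.7]
```

View pics/w4z.png

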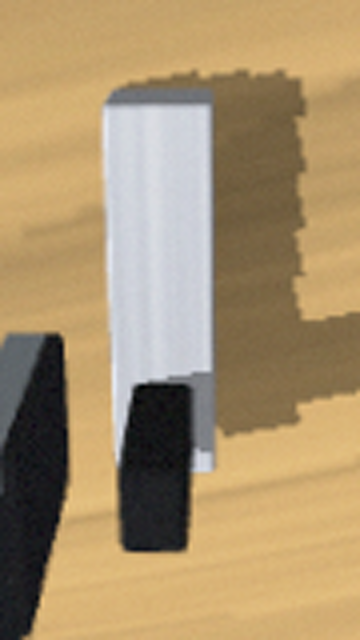

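```bash
python3 -m crank '[[[-0.048,-0.014,0,0,0,0],[-0.048,-0.014,0,0,0,0],[-0.048,-0.014,0,0,0,0],[-0.048,-0.014,0,0,0,0],[0,0,0.065,0,0,0],[0,0,0.065,0,0,0],[0,0,0.065,0,0,0],[0,0,0.065,0,0,0],[0,0,0.065,0,0,0],[0,0,0,0,0,0],[0,0,0,0,0,0],[0,0,0,0,0,0]]]'
python3 - <<'E'
from h import *
st(); f=grab("wrist"); save(f,"w5.png",None,1.5)
E
```

```text
t: 8.38
position: [412.1, 378.1, 33.9]
ee_rot: [-0.001, 0.994, -0.108, 0.001]
force: [0.9, 0.5, -0.1]
opening: 42.8
t 8.38 pos [412.1 378.1  33.9] x [ 0.977 -0.214  0.001] z [ 0.001  0.001 -1.   ] F [ 0.9  0.5 -0.1] op 42.8 q [-0.37  0.48 -0.54  1.76  0.29  0.97 -2.81]
```

View pics/w5.png

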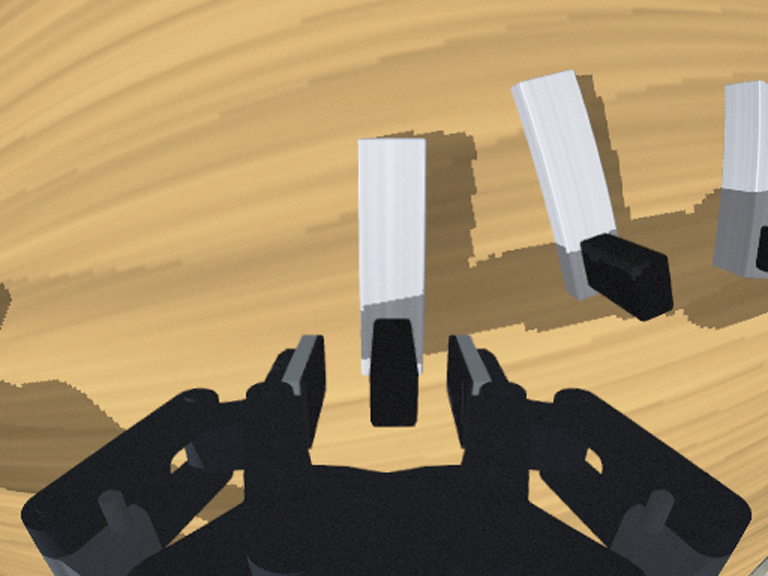

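```bash
python3 -m crank '[[[0,0.008,0,0,0,0],[0,0,0,0,0,0],[0,0,0,0,0,0]]]'; python3 -m crank '[[[0,0,0,0,0,0],[0,0,0,0,0,0],[0,0,0,0,0,0],[0,0,0,0,0,0],[0,0,0,0,0,0],[0,0,0,0,0,0]]]' 0 60
python3 - <<'E'
from h import *
st(); f=grab("wrist"); save(f,"w6.png",(150,60,370,330),2.2)
import pickle; pickle.dump(f,open("/tmp/w6.pkl","wb"))
E
```

```text
t: 8.8
position: [411.2, 375.2, 33.2]
ee_rot: [-0.0, 0.994, -0.108, 0.0]
force: [-0.1, 0.1, 0.3]
opening: 42.6
t: 9.55
position: [411.1, 375.3, 33.1]
ee_rot: [-0.0, 0.994, -0.107, -0.0]
force: [-1.0, -0.3, 1.0]
opening: 13.2
t 9.55 pos [411.1 375.3  33.1] x [ 0.977 -0.214 -0.   ] z [-0.  0. -1.] F [-1.  -0.3  1. ] op 13.2 q [-0.37  0.48 -0.54  1.77  0.29  0.97 -2.81]
```

View pics/w6.png

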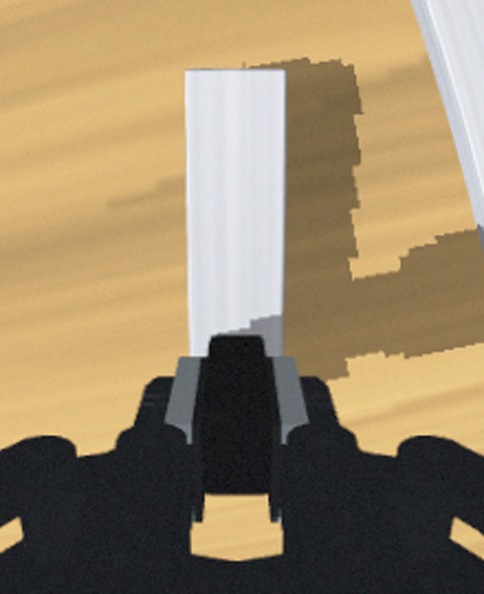

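```bash
python3 - <<'E'
from h import *
import pickle
f=pickle.load(open("/tmp/w6.pkl","rb"))
P=lambda p:np.array(p,float)/2.2+[150,60]
s=f["s"]; Rm=Rq(s["ee_rot"]).as_matrix()
for z in (14,20,26):
  for p in ((186,70),(285,70),(190,330),(283,330)):
    w=onplane(f,P(p),z)[0]; print(z,w.round(1),(Rm.T@(w-s["position"])).round(1))
E
```

```text
14 [486.7 371.6  14. ] [ 74.7 -12.6  19.1]
14 [481.6 347.9  14. ] [74.7 11.6 19.1]
14 [421.5 385.7  14. ] [  7.9 -12.4  19.1]
14 [416.2 361.8  14. ] [ 7.9 12.  19.1]
20 [486.3 371.2  20. ] [ 74.3 -12.1  13.1]
20 [481.3 348.4  20. ] [74.3 11.2 13.1]
20 [423.4 384.9  20. ] [ 10.  -12.   13.1]
20 [418.4 361.8  20. ] [10.  11.6 13.1]
26 [485.9 370.8  26. ] [ 74.  -11.7   7.1]
26 [481.1 349.   26. ] [74.  10.8  7.1]
26 [425.4 384.   26. ] [ 12.1 -11.6   7.1]
26 [420.6 361.8  26. ] [12.1 11.1  7.1]
```

```bash
python3 -m crank '[[[0,0,-0.08,0,0,0],[0,0,-0.08,0,0,-0.6],[0,0,-0.08,0,0,-0.6],[0,0,-0.08,0,0,-0.6],[0,0,0,0,0,-0.6],[0,0,0,0,0,-0.57],[0.033,0.142,0,0,0,0],[0.033,0.142,0,0,0,0],[0.033,0.142,0,0,0,0],[0.033,0.142,0,0,0,0],[0.033,0.142,0,0,0,0],[0.033,0.142,0,0,0,0],[0.033,0.142,0,0,0,0],[0.033,0.142,0,0,0,0],[0.033,0.142,0,0,0,0],[0.033,0.142,0,0,0,0],[0,0,0,0,0,0],[0,0,0,0,0,0],[0,0,0,0,0,0]]]'
python3 - <<'E'
from h import *
st(); f=grab("wrist"); save(f,"w7.png",None,1.5)
import pickle; pickle.dump(f,open("/tmp/w7.pkl","wb"))
E
```

```text
t: 11.98
position: [506.4, -50.1, 128.8]
ee_rot: [-0.0, 1.0, -0.003, -0.0]
force: [0.2, 0.1, -2.3]
opening: 13.1
t 11.97 pos [506.4 -50.1 128.8] x [ 1.    -0.006 -0.   ] z [-0.     0.001 -1.   ] F [ 0.2  0.1 -2.3] op 13.1 q [ 0.36  0.24 -0.37  1.81  0.09  1.11 -1.62]
```

View pics/w7.png

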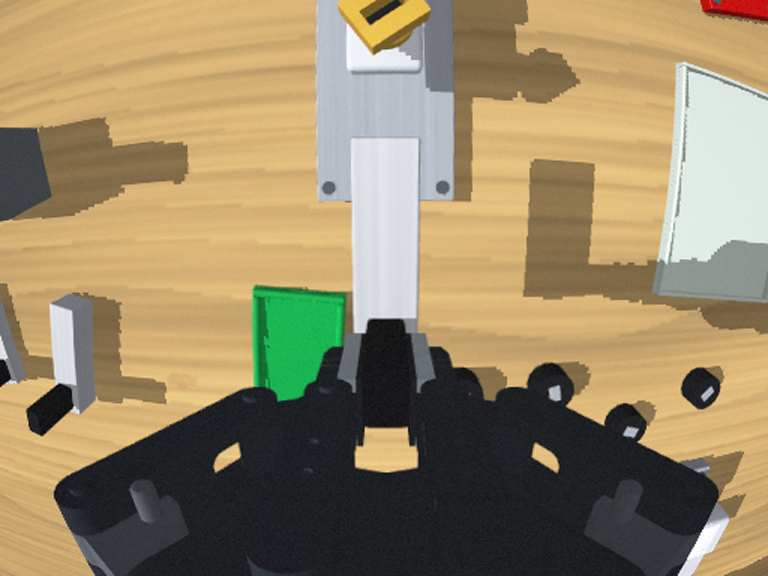

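```bash
python3 - <<'E'
from h import *
import pickle
f=pickle.load(open("/tmp/w7.pkl","rb"))
save(f,"w7z.png",(200,0,320,145),4)
for p,z in (((317.5,200),12),((454.5,200),12)):
    print(onplane(f,np.array(p)/1.5,z)[0].round(1))
E
```

```text
[550.9  -9.7  12. ]
[550.4 -89.9  12. ]
```

View pics/w7z.png

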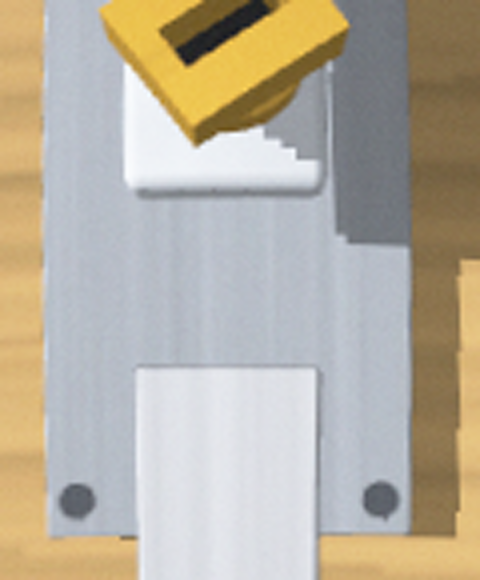

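```bash
python3 -m crank '[[[0,0,0.055,0,0,0],[0,0,0.055,0,0,0],[0,0,0.055,0,0,0],[0,0,0.055,0,0,0],[0,0,0.055,0,0,0],[0,0,0,0,0,0],[0,0,0,0,0,0],[0,0,0,0,0,0]]]'
python3 - <<'E'
from h import *
st(); f=grab("wrist"); save(f,"w8.png",None,1.5)
import pickle; pickle.dump(f,open("/tmp/w8.pkl","wb"))
f=grab("scene"); save(f,"s8.png",(220,190,320,270),7)
E
```

```text
t: 13.02
position: [507.1, -51.6, 47.0]
ee_rot: [0.0, 1.0, -0.004, 0.0]
force: [-0.1, -0.5, -0.7]
opening: 13.3
t 13.03 pos [507.1 -51.6  47. ] x [ 1.    -0.008  0.001] z [ 0.001 -0.    -1.   ] F [-0.1 -0.5 -0.7] op 13.3 q [ 0.34  0.34 -0.36  1.89  0.14  0.94 -1.66]
```

View pics/w8.png

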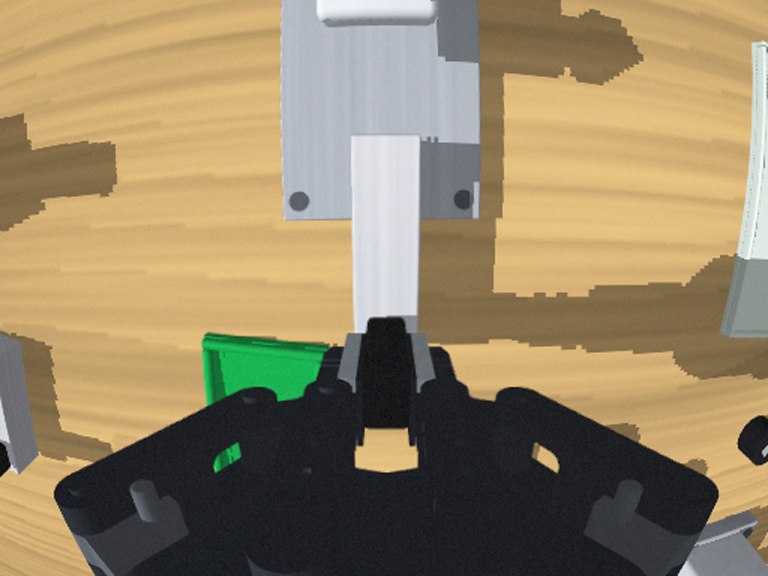

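View pics/s8.png

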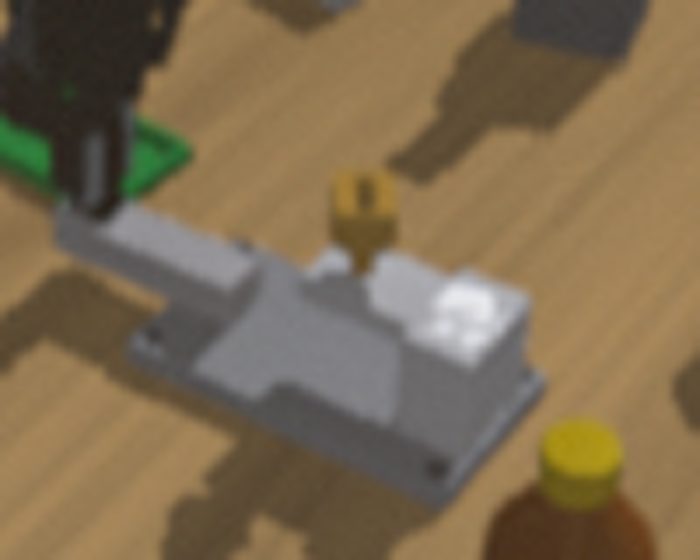

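```bash
python3 -m crank '[[[0.03,-0.005,0.002,0,0,0],[0.03,0,0,0,0,0],[0.03,0,0,0,0,0],[0,0,0,0,0,0]]]'; python3 -m crank '[[[0.03,0,0,0,0,0],[0.03,0,0,0,0,0],[0.03,0,0,0,0,0],[0.03,0,0,0,0,0],[0.028,0,0,0,0,0],[0,0,0,0,0,0],[0,0,0,0,0,0],[0,0,0,0,0,0]]]'
python3 - <<'E'
from h import *
st(); f=grab("wrist"); save(f,"w9.png",None,1.5)
import pickle; pickle.dump(f,open("/tmp/w9.pkl","wb"))
f=grab("scene"); save(f,"s9.png",(220,190,320,270),7)
E
```

```text
t: 13.62
position: [534.5, -50.1, 45.8]
ee_rot: [-0.0, 1.0, -0.004, 0.0]
force: [-0.6, -0.5, -0.9]
opening: 13.0
t: 14.62
position: [577.8, -50.7, 45.9]
ee_rot: [0.0, 1.0, -0.004, -0.0]
force: [0.4, 1.3, -1.6]
opening: 13.5
t 14.62 pos [577.8 -50.7  45.9] x [ 1.    -0.008 -0.   ] z [-0. -0. -1.] F [ 0.4  1.3 -1.6] op 13.5 q [ 0.3   0.47 -0.34  1.7   0.18  1.   -1.68]
```

View pics/w9.png

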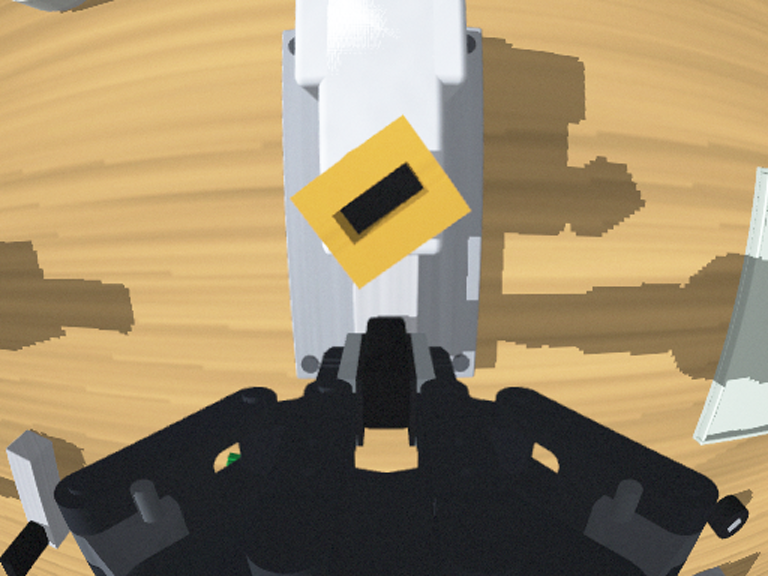

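View pics/s9.png

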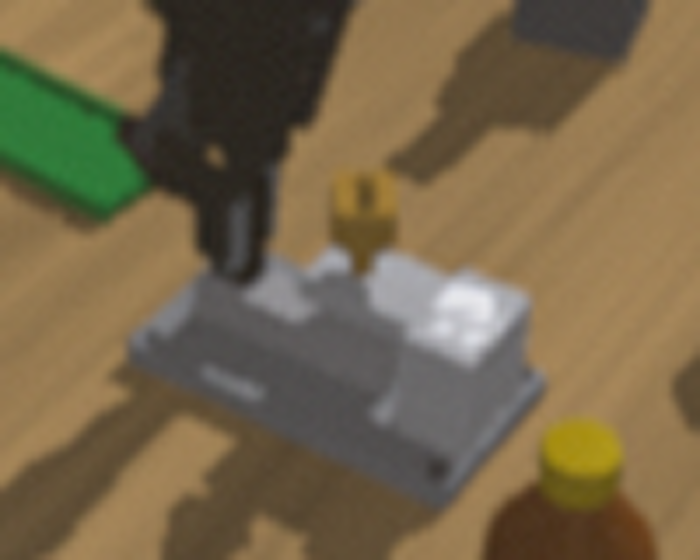

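The block lies under the screw arm, with the brass head at (380,200) and the slot running up and to the right. I'll measure the slot, then set the block down and let go.

```bash
python3 - <<'E'
from h import *
import pickle
f7=pickle.load(open("/tmp/w7.pkl","rb"));f9=pickle.load(open("/tmp/w9.pkl","rb"))
P7=lambda p:np.array(p,float)/4+[200,0]
P9=lambda p:np.array(p,float)/1.5
print("near corner head",tri([(f7,P7((196,146))),(f9,P9((358,288)))]))
print("left corner head",tri([(f7,P7((100,9))),(f9,P9((292,199)))]))
print("right corner head",tri([(f7,P7((350,22))),(f9,P9((470,210)))]))
print("slot near-left corner",tri([(f7,P7((188,67))),(f9,P9((357,236)))]))
for z in (90,93,96):
    Q=onplane(f9,[P9(p) for p in((292,199),(404,116),(470,210),(358,288))],z)
    print(z,Q.mean(0).round(1),[round(np.linalg.norm(Q[i]-Q[(i+1)%4]),1) for i in range(4)],np.degrees(np.arctan2(*(Q[1]-Q[0])[1::-1])).round(1),np.degrees(np.arctan2(*(Q[2]-Q[3])[1::-1])).round(1))
E
python3 -m crank '[[[0,0,0.003,0,0,0],[0,0,0.001,0,0,0],[0,0,0,0,0,0],[0,0,0,0,0,0]]]'
python3 -m crank '[[[0,0,0,0,0,0],[0,0,0,0,0,0],[0,0,0,0,0,0],[0,0,0,0,0,0]]]' 0.4
python3 - <<'E'
from h import *
st(); f=grab("wrist"); save(f,"w10.png",(150,100,370,330),2.2)
E
```

```text
near corner head [615.97243474 -44.77795284  94.13750098]
left corner head [636.49621279 -31.70318665 100.50085725]
right corner head [633.96501605 -67.56110094 100.77056943]
slot near-left corner [628.0081024 -44.3398745  96.2874793]
90 [634.2 -49.4  90. ] [np.float64(30.9), np.float64(25.6), np.float64(31.2), np.float64(25.4)] -54.4 -54.8
93 [634.5 -49.4  93. ] [np.float64(30.0), np.float64(24.8), np.float64(30.3), np.float64(24.6)] -54.4 -54.8
96 [634.8 -49.5  96. ] [np.float64(29.1), np.float64(24.0), np.float64(29.3), np.float64(23.8)] -54.4 -54.8
t: 15.22
position: [578.2, -50.7, 45.1]
ee_rot: [0.0, 1.0, -0.004, 0.0]
force: [-1.2, -0.6, 4.8]
opening: 13.2
t: 15.72
position: [578.1, -50.6, 44.7]
ee_rot: [-0.0, 1.0, -0.004, 0.0]
force: [0.2, 0.1, 0.5]
opening: 34.2
t 15.72 pos [578.1 -50.6  44.7] x [ 1.    -0.008  0.   ] z [ 0.  0. -1.] F [0.2 0.1 0.5] op 34.2 q [ 0.3   0.47 -0.34  1.7   0.18  0.99 -1.69]
```

View pics/w10.png

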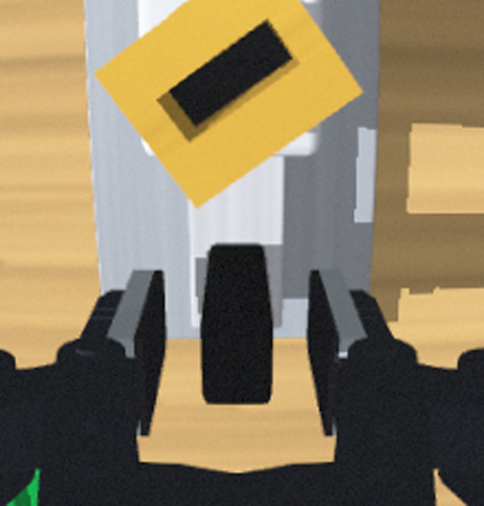

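Released: the block stands alone between the open fingers (35 mm apart). The head measures 28x23.5 at z≈99. I'll back off and look at the foot from the -y side.

```bash
python3 -m crank '[[[0,0,-0.09,0,0,0],[0,0,-0.09,0,0,0],[0,0,-0.09,0,0,0],[-0.005,0.12,0,0,0,0],[-0.005,0.12,0,0,0,0],[-0.005,0.12,0,0,0,0],[-0.005,0.12,0,0,0,0],[-0.005,0.12,0,0,0,0],[0,0,0.085,0,0,0],[0,0,0.085,0,0,0],[0,0,0.085,0,0,0],[0,0,0,0.9,0,0],[0,0,0,0.9,0,0],[0,0,0,0.9,0,0],[0,0,0,0.9,0,0],[0,0,0,0.9,0,0],[0,0,0,0.9,0,0],[0,0,0,0.9,0,0],[0,0,0,0,0,0],[0,0,0,0,0,0]]]'
python3 - <<'E'
from h import *
st(); f=grab("wrist"); save(f,"w11.png",None,1.5)
import pickle; pickle.dump(f,open("/tmp/w11.pkl","wb"))
p=proj(f,[635.5,-50,40]); print(p)
x,y=int(p[0,0]),int(p[0,1]); x0=max(0,x-40);y0=max(0,y-40)
save(f,"w11z.png",(x0,y0,x0+80,y0+80),7); print(x0,y0)
E
```

```text
t: 18.27
position: [569.3, -230.1, 49.3]
ee_rot: [-0.218, 0.976, -0.004, 0.001]
force: [0.1, 0.0, -0.4]
opening: 34.4
t 18.27 pos [ 569.3 -230.1   49.3] x [ 1.    -0.008  0.   ] z [ 0.003  0.425 -0.905] F [ 0.1  0.  -0.4] op 34.4 q [ 0.79  0.71 -0.38  1.41 -0.15  1.27 -1.04]
[[ 74.40429059 119.68404865]]
34 79
```

View pics/w11.png

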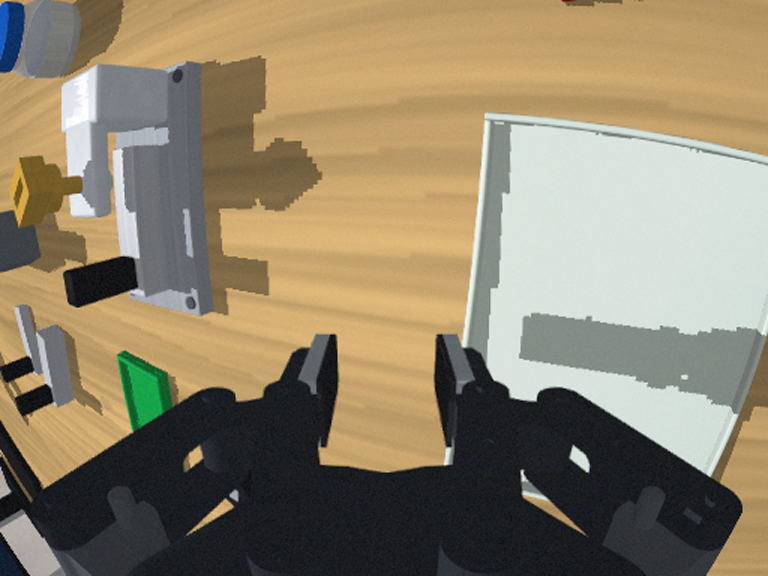

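View pics/w11z.png

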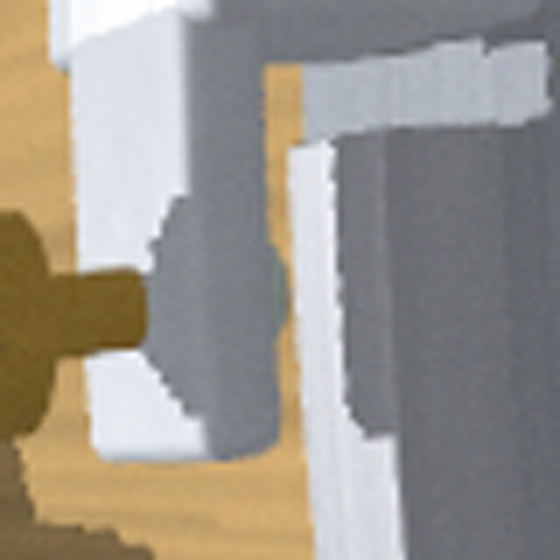

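```bash
python3 - <<'E'
from h import *
import pickle
f=pickle.load(open("/tmp/w11.pkl","rb"))
def zat(p,y):
    o,v=rays(f,np.array(p,float)/7+[34,79]); t=(y-o[1])/v[0,1]; return (o+v[0]*t).round(1)
print("foot near rim",zat((288,300),-58))
print("arm lower near edge (50)",zat((276,400),-68),zat((268,200),-68))
print("block far top edge (32)",zat((295,200),-38),zat((303,400),-38))
print("block near top edge (32)",zat((385,200),-62),zat((393,400),-62))
E
```

```text
foot near rim [633.5 -58.   44. ]
arm lower near edge (50) [622.2 -68.   52.5] [645.4 -68.   51.8]
block far top edge (32) [646.6 -38.   30.4] [620.1 -38.   31.2]
block near top edge (32) [644.5 -62.   31.1] [619.7 -62.   31.7]
```

The foot's near rim is only just below the arm, at z≈43, so the screw starts near 0-1. The slot azimuth of -54.6° suggests 0.94. Next I'll go to the driver.

```bash
python3 -m crank '[[[0,0,0,-0.9,0,0],[0,0,0,-0.9,0,0],[0,0,0,-0.9,0,0],[0,0,0,-0.9,0,0],[0,0,0,-0.9,0,0],[0,0,0,-0.9,0,0],[0,0,0,-0.9,0,0],[0,0,-0.14,0,0,0],[0,0,-0.14,0,0,0],[0,0,-0.14,0,0,0],[0,0,-0.14,0,0,0],[0,-0.05,-0.14,0,0,0]]]' 0.6
python3 -m crank '[[[-0.003,-0.15,0,0,0,0],[-0.003,-0.15,0,0,0,0],[-0.003,-0.15,0,0,0,0],[-0.003,-0.15,0,0,0,0],[-0.003,-0.15,0,0,0,0],[-0.003,-0.15,0,0,0,0],[-0.003,-0.15,0,0,0,0],[-0.003,-0.15,0,0,0,0],[-0.003,-0.15,0,0,0,0],[-0.003,-0.15,0,0,0,0],[0,0,0,0,0,0],[0,0,0,0,0,0],[0,0,0,0,0,0]]]'
python3 - <<'E'
from h import *
st(); f=grab("wrist"); save(f,"w12.png",None,1.5)
import pickle; pickle.dump(f,open("/tmp/w12.pkl","wb"))
E
```

```text
t: 19.82
position: [569.0, -215.7, 261.2]
ee_rot: [0.001, 1.0, -0.004, 0.001]
force: [0.4, 0.3, 0.1]
opening: 51.3
t: 21.45
position: [564.3, 233.1, 259.5]
ee_rot: [0.0, 1.0, -0.005, 0.0]
force: [-0.5, -0.2, 0.5]
opening: 51.0
t 21.45 pos [564.3 233.1 259.5] x [ 1.    -0.01   0.001] z [ 0.001 -0.001 -1.   ] F [-0.5 -0.2  0.5] op 51.0 q [-0.08  0.39 -0.51  1.35  0.19  1.46 -2.16]
```

View pics/w12.png

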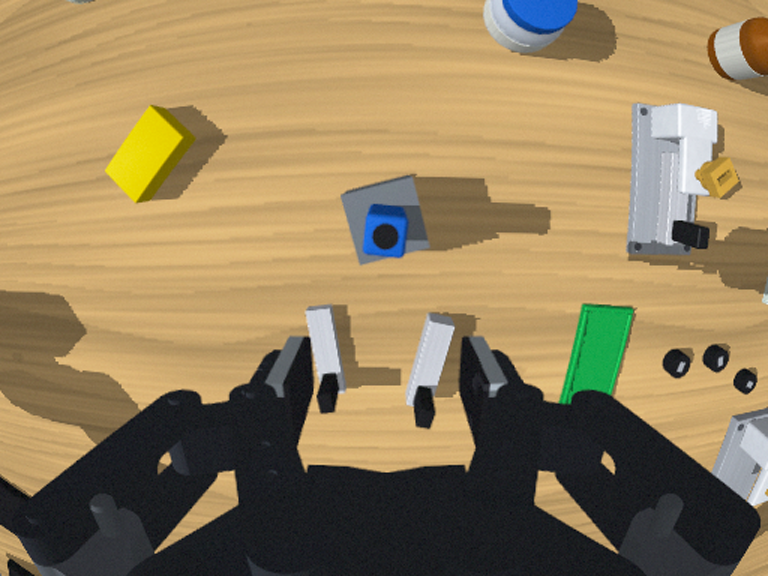

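```bash
python3 - <<'E'
from h import *
import pickle
f=pickle.load(open("/tmp/w12.pkl","rb"))
save(f,"w12z.png",(215,105,300,190),7)
hsv=cv2.cvtColor(f["frame"],cv2.COLOR_RGB2HSV); H,S,V=cv2.split(hsv)
m=(V<60); m[:130]=0;m[185:]=0;m[:,:230]=0;m[:,290:]=0
for a,c,mm in comps(m,30): print("dot",a,c,onplane(f,c,136)[0].round(1))
E
```

```text
dot 204 [256.54901961 157.2745098 ] [586.  233.9 136. ]
```

View pics/w12z.png

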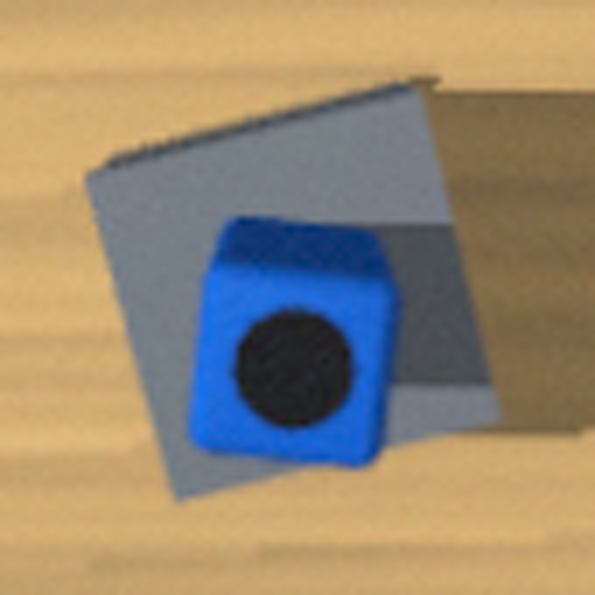

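The handle's top centre is at z=136 over (586, 234) with its sides at about -6°. The holder is turned about +15°. Approaching.

```bash
python3 -m crank '[[[0,0,0,0,0,0.7],[0,0,0,0,0,0.7],[0.036,-0.005,0.055,0,0,0],[0.036,-0.005,0.055,0,0,0],[0,0,0.055,0,0,0],[0,0,0.055,0,0,0],[0,0,0.055,0,0,0],[0,0,0.055,0,0,0],[0,0,0,0,0,0],[0,0,0,0,0,0],[0,0,0,0,0,0]]]'
python3 - <<'E'
from h import *
st(); f=grab("wrist"); save(f,"w13.png",(150,100,370,330),2.2)
import pickle; pickle.dump(f,open("/tmp/w13.pkl","wb"))
hsv=cv2.cvtColor(f["frame"],cv2.COLOR_RGB2HSV); H,S,V=cv2.split(hsv)
m=(H>100)&(H<125)&(S>150)&(V>150)
for a,c,mm in comps(m,300):
    print(a,c,rect(f,mm,136))
E
```

```text
t: 22.88
position: [586.1, 235.5, 161.2]
ee_rot: [-0.0, 0.999, -0.053, 0.001]
force: [-0.6, 0.5, 0.4]
opening: 51.3
t 22.88 pos [586.1 235.5 161.2] x [ 0.994 -0.106  0.001] z [ 0.002  0.001 -1.   ] F [-0.6  0.5  0.4] op 51.3 q [-0.1   0.48 -0.47  1.44  0.22  1.28 -2.26]
577 [248.2322357  215.11091854] [590.8 240.9  42.4  20.1  19.5]
```

View pics/w13.png

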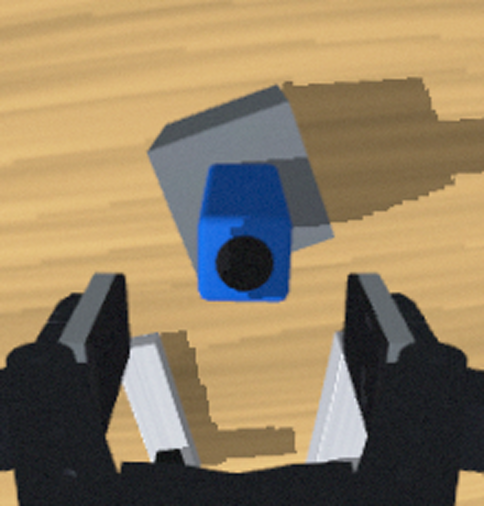

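```bash
python3 -m crank '[[[0,0.007,0.055,0,0,0],[0,0,0.055,0,0,0],[0,0,0.055,0,0,0],[0,0,0.055,0,0,0],[0,0,0,0,0,0],[0,0,0,0,0,0]]]'
python3 -m crank '[[[0,0,0,0,0,0],[0,0,0,0,0,0],[0,0,0,0,0,0],[0,0,0,0,0,0],[0,0,0,0,0,0]]]' 0 80
python3 - <<'E'
from h import *
st(); f=grab("wrist"); save(f,"w14.png",(150,100,370,330),2.2)
E
```

```text
t: 23.68
position: [585.7, 233.4, 94.6]
ee_rot: [-0.0, 0.999, -0.053, 0.0]
force: [-0.8, 0.1, 0.6]
opening: 51.4
t: 24.3
position: [586.1, 233.4, 95.3]
ee_rot: [-0.0, 0.999, -0.053, 0.001]
force: [-0.3, -0.1, 6.0]
opening: 25.4
t 24.30 pos [586.1 233.4  95.3] x [ 0.994 -0.106  0.002] z [ 0.002  0.001 -1.   ] F [-0.3 -0.1  6. ] op 25.4 q [-0.1   0.53 -0.46  1.51  0.25  1.15 -2.28]
```

View pics/w14.png

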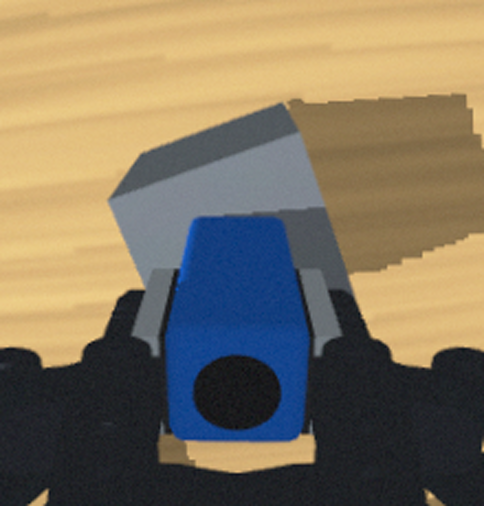

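```bash
python3 -m crank '[[[0,0,-0.04,0,0,0],[0,0,-0.06,0,0,0],[0,0,-0.06,0,0,0],[0,0,-0.06,0,0,0],[0,0,-0.06,0,0,0],[0,0,-0.06,0,0,0],[0,0,-0.06,0,0,0],[0,0,0,0,0,0],[0,0,0,0,0,0]]]'
python3 - <<'E'
from h import *
st(); f=grab("wrist"); save(f,"w15.png",(150,60,370,330),2.2)
import pickle; pickle.dump(f,open("/tmp/w15.pkl","wb"))
s=f["s"];Rm=Rq(s["ee_rot"]).as_matrix()
print(proj(f,s["position"]+Rm@np.array([0,0,93.3])))
E
```

```text
t: 25.48
position: [585.2, 233.0, 213.6]
ee_rot: [0.0, 0.999, -0.053, -0.0]
force: [0.4, 0.0, -0.9]
opening: 25.3
t 25.48 pos [585.2 233.  213.6] x [ 0.994 -0.106 -0.001] z [-0.001 -0.    -1.   ] F [ 0.4  0.  -0.9] op 25.3 q [-0.09  0.45 -0.48  1.36  0.2   1.38 -2.25]
[[257.81458377 189.02111976]]
```

View pics/w15.png

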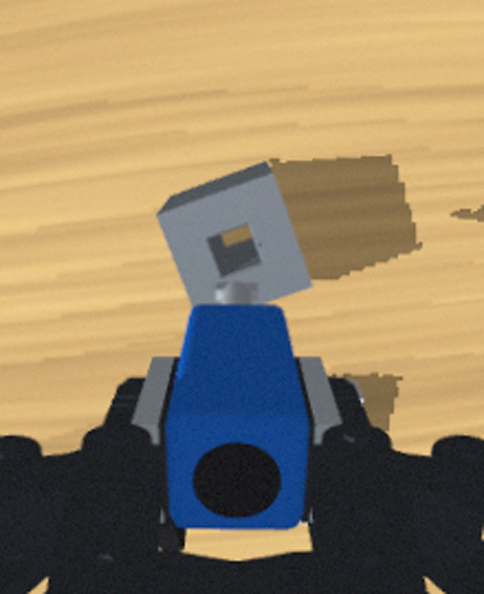

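The blade's 15 mm width lies along the tool's y (crop 218-258, ~290), so I know how to mate it: tool azimuth = slot azimuth ± 90°. Next I'll move over the screw and turn the wrist back to about 215° for a long clockwise stroke.

```bash
python3 -m crank '[[[0.038,0.131,0,0,0,0],[0.038,0.131,0,0,0,0],[0.038,0.131,0,0,0,0],[0.038,0.131,0,0,0,0],[0.038,0.131,0,0,0,0],[0.038,0.131,0,0,0,0],[0.038,0.133,0,0,0,0],[0,0,0,0,0,-1],[0,0,0,0,0,-1],[0,0,0,0,0,-1],[0,0,0,0,0,-1],[0,0,0,0,0,-1],[0,0,0,0,0,-1],[0,0,0,0,0,-1],[0,0,0,0,0,-1],[0,0,0,0,0,-1],[0,0,0,0,0,-1],[0,0,0,0,0,-1],[0,0,0,0,0,-1],[0,0,0,0,0,-1]]]'
python3 -m crank '[[[0,0,0,0,0,-1],[0,0,0,0,0,-1],[0,0,0,0,0,-1],[0,0,0,0,0,-1],[0,0,0,0,0,-1],[0,0,0,0,0,-1],[0,0,0,0,0,-1],[0,0,0,0,0,-1],[0,0,0,0,0,-1],[0,0,0,0,0,-1],[0,0,0,0,0,-1],[0,0,0,0,0,-1],[0,0,0,0,0,-1],[0,0,0,0,0,-1],[0,0,0,0,0,-1],[0,0,0,0,0,-1],[0,0,0,0,0,-1],[0,0,0,0,0,-1],[0,0,0,0,0,-1],[0,0,0,0,0,-1]]]'
python3 -m crank '[[[0,0,0,0,0,-1],[0,0,0,0,0,-1],[0,0,0,0,0,-1],[0,0,0,0,0,-1],[0,0,0,0,0,-1],[0,0,0,0,0,-1],[0,0,0,0,0,-1],[0,0,0,0,0,-1],[0,0,0,0,0,-1],[0,0,0,0,0,-1],[0,0,0,0,0,-1],[0,0,0,0,0,-1],[0,0,0,0,0,-1],[0,0,0,0,0,-1],[0,0,0,0,0,-1],[0,0,0,0,0,-1],[0,0,0,0,0,-1],[0,0,0,0,0,-1],[0,0,0,0,0,-1],[0,0,0,0,0,-1]]]'
python3 -m crank '[[[0,0,0,0,0,-1],[0,0,0,0,0,-1],[0,0,0,0,0,-0.4],[0,0,0,0,0,0],[0,0,0,0,0,0],[0,0,0,0,0,0]]]'
python3 - <<'E'
from h import *
st(); s=manip.state(); x=Rq(s["ee_rot"]).as_matrix()[:,0]; print(np.degrees(np.arctan2(x[1],x[0])))
f=grab("wrist"); save(f,"w16.png",(120,60,390,330),2.2)
import pickle; pickle.dump(f,open("/tmp/w16.pkl","wb"))
Rm=Rq(s["ee_rot"]).as_matrix()
print(proj(f,s["position"]+Rm@np.array([0,0,93.3])))
E
```

```text
t: 28.02
position: [635.2, -49.5, 213.0]
ee_rot: [-0.0, 0.92, 0.391, -0.001]
force: [0.7, 0.1, -0.6]
opening: 25.2
t: 30.52
position: [635.2, -49.6, 213.1]
ee_rot: [-0.001, 0.453, 0.891, -0.0]
force: [0.4, 0.1, -1.1]
opening: 25.2
t: 33.02
position: [635.3, -49.6, 213.2]
ee_rot: [-0.001, -0.226, 0.974, 0.0]
force: [0.3, -0.6, -0.2]
opening: 24.9
t: 33.78
position: [635.7, -49.5, 214.3]
ee_rot: [0.0, -0.305, 0.952, -0.0]
force: [-0.1, -0.0, -0.5]
opening: 25.4
t 33.77 pos [635.7 -49.5 214.3] x [-0.814 -0.581 -0.   ] z [ 0. -0. -1.] F [-0.1 -0.  -0.5] op 25.4 q [ 0.7   0.65 -1.1   1.32  0.57  1.5   1.85]
-144.49622994875264
[[255.75298927 190.64626708]]
```

View pics/w16.png

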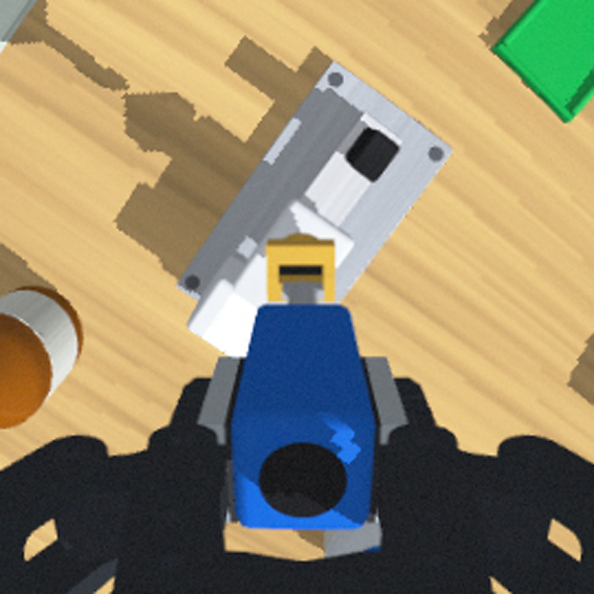

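```bash
python3 - <<'E'
from h import *
import pickle
f=pickle.load(open("/tmp/w16.pkl","rb")); s=f["s"];Rm=Rq(s["ee_rot"]).as_matrix()
save(f,"w16z.png",(230,155,285,205),12)
for z in (98,100): print((Rm.T@(onplane(f,np.array((300,271))/2.2+[120,60],z)[0]-s["position"])).round(1))
E
```

```text
[  0.5   0.5 116.3]
[  1.    0.5 114.3]
```

View pics/w16z.png

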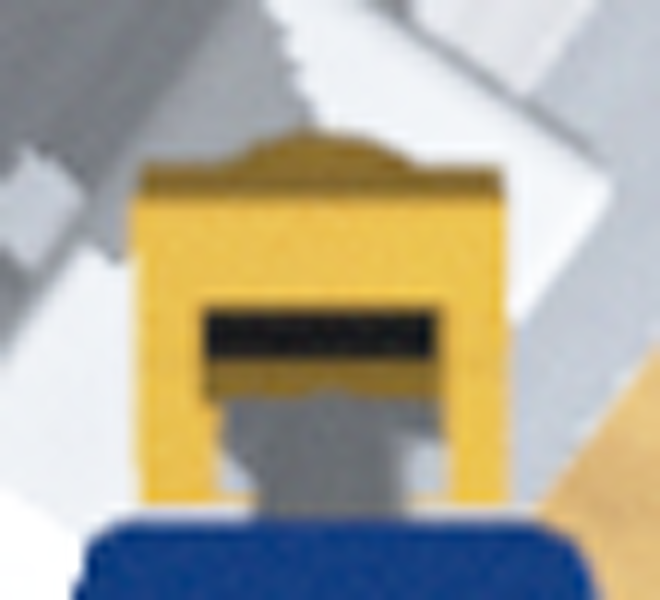

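```bash
python3 -m crank '[[[-0.003,-0.002,0.03,0,0,0],[0,0,0.033,0,0,0],[0,0,0,0,0,0],[0,0,0,0,0,0],[0,0,0,0,0,0]]]'
python3 - <<'E'
from h import *
st(); f=grab("wrist"); save(f,"w17z.png",(225,150,290,205),11)
E
```

```text
t: 34.45
position: [636.9, -49.4, 195.7]
ee_rot: [0.0, -0.305, 0.952, 0.0]
force: [0.2, -0.3, 0.0]
opening: 25.1
t 34.45 pos [636.9 -49.4 195.7] x [-0.814 -0.581 -0.001] z [ 0.001  0.    -1.   ] F [ 0.2 -0.3  0. ] op 25.1 q [ 0.7   0.67 -1.09  1.35  0.58  1.47  1.84]
```

View pics/w17z.png

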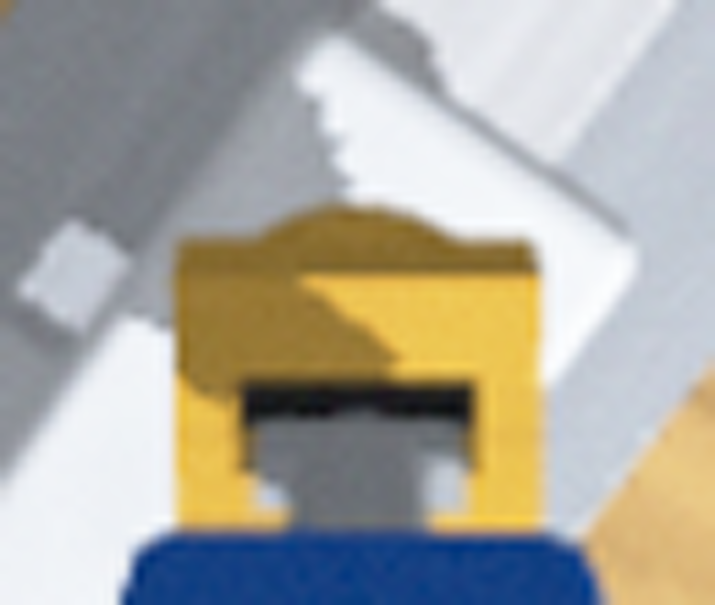

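```bash
python3 -m crank '[[[0,0,0.012,0,0,0],[0,0,0.012,0,0,0],[0,0,0.012,0,0,0],[0,0,0.01,0,0,0],[0,0,0,0,0,0],[0,0,0,0,0,0]]]'
python3 - <<'E'
from h import *
st(); f=grab("wrist"); save(f,"w18z.png",(225,150,290,205),11)
E
```

```text
t: 35.25
position: [636.8, -49.4, 181.6]
ee_rot: [0.0, -0.305, 0.952, 0.0]
force: [-0.1, -0.0, -0.6]
opening: 25.1
t 35.25 pos [636.8 -49.4 181.6] x [-0.814 -0.581 -0.   ] z [ 0.  0. -1.] F [-0.1 -0.  -0.6] op 25.1 q [ 0.71  0.68 -1.09  1.37  0.59  1.44  1.83]
```

View pics/w18z.png

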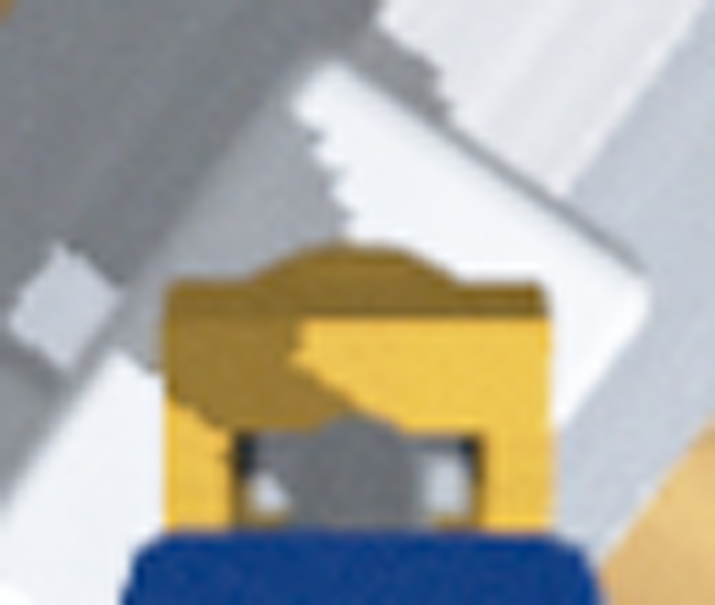

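```bash
python3 -m crank '[[[0,0,0,0,0,1],[0,0,0,0,0,1],[0,0,0,0,0,1],[0,0,0,0,0,1],[0,0,0,0,0,1],[0,0,0.0002,0,0,1],[0,0,0.0002,0,0,1],[0,0,0.0002,0,0,1],[0,0,0.0002,0,0,1],[0,0,0.0002,0,0,1],[0,0,0.0002,0,0,1],[0,0,0.0002,0,0,1],[0,0,0.0002,0,0,1],[0,0,0.0002,0,0,1],[0,0,0.0002,0,0,1],[0,0,0.0002,0,0,1],[0,0,0.0002,0,0,1],[0,0,0.0002,0,0,1],[0,0,0.0002,0,0,1],[0,0,0.0002,0,0,1]]]'
python3 - <<'E'
from h import *
st(); print(manip.state()["torque"]); f=grab("wrist"); save(f,"w19.png",(120,60,390,330),2.2)
E
```

```text
t: 37.8
position: [637.1, -50.0, 180.7]
ee_rot: [0.0, 0.38, 0.925, -0.0]
force: [1.1, -1.6, -1.0]
opening: 24.8
t 37.80 pos [637.1 -50.  180.7] x [-0.712  0.702 -0.001] z [ 0.001 -0.001 -1.   ] F [ 1.1 -1.6 -1. ] op 24.8 q [ 0.57  0.57 -0.81  1.38  0.41  1.37  0.55]
[-0.50870187 -0.34364973  0.03036859]
```

View pics/w19.png

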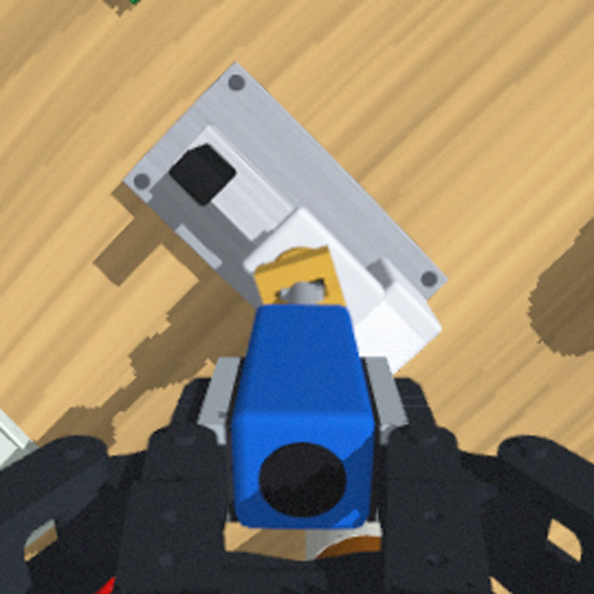

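```bash
python3 -m crank '[[[0,0,0.0002,0,0,1],[0,0,0.0002,0,0,1],[0,0,0.0002,0,0,1],[0,0,0.0003,0,0,1],[0,0,0.0002,0,0,1],[0,0,0.0002,0,0,1],[0,0,0.0002,0,0,1],[0,0,0.0003,0,0,1],[0,0,0.0002,0,0,1],[0,0,0.0002,0,0,1],[0,0,0.0002,0,0,1],[0,0,0.0003,0,0,1],[0,0,0.0002,0,0,1],[0,0,0.0002,0,0,1],[0,0,0.0002,0,0,1],[0,0,0.0003,0,0,1],[0,0,0.0002,0,0,1],[0,0,0.0002,0,0,1],[0,0,0.0002,0,0,1],[0,0,0.0002,0,0,1]]]'
python3 -m crank '[[[0,0,0.0002,0,0,1],[0,0,0.0002,0,0,1],[0,0,0.0002,0,0,1],[0,0,0.0003,0,0,1],[0,0,0.0002,0,0,1],[0,0,0.0002,0,0,1],[0,0,0.0002,0,0,1],[0,0,0.0003,0,0,1],[0,0,0.0002,0,0,1],[0,0,0,0,0,0],[0,0,0,0,0,-1],[0,0,0,0,0,-1],[0,0,0,0,0,-1],[0,0,0,0,0,-0.5],[0,0,0,0,0,0],[0,0,0,0,0,0]]]'
python3 - <<'E'
from h import *
st(); print(manip.state()["torque"]); f=grab("wrist"); save(f,"w20.png",(120,60,390,330),2.2)
E
```

```text
t: 40.35
position: [636.4, -50.4, 179.3]
ee_rot: [0.0, 0.885, 0.465, -0.001]
force: [-1.2, -2.1, -1.7]
opening: 25.1
t: 42.35
position: [636.7, -49.4, 178.7]
ee_rot: [-0.0, 0.958, 0.288, -0.0]
force: [-1.3, -1.8, -0.6]
opening: 24.9
t 42.35 pos [636.7 -49.4 178.7] x [0.834 0.552 0.   ] z [-0.  0. -1.] F [-1.3 -1.8 -0.6] op 24.9 q [ 0.36  0.48 -0.48  1.39  0.22  1.32 -1.11]
[-0.52745687  0.25274291  0.04320366]
```

View pics/w20.png

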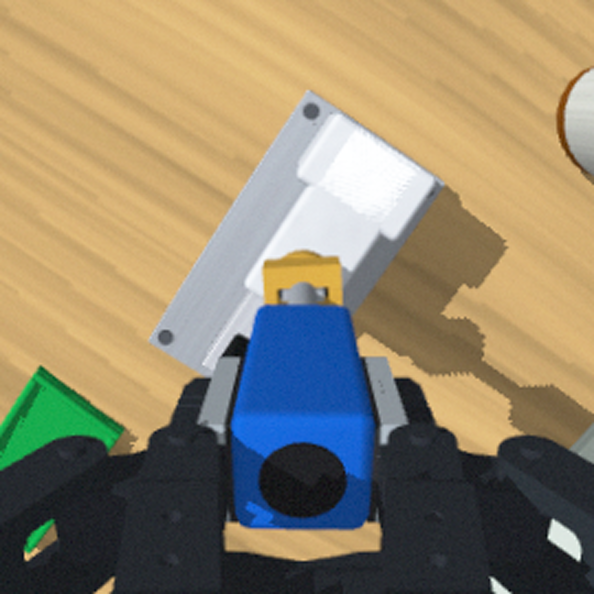

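Net turn so far ≈179° (slot at about -53.5°). I'll lift out and turn back by half a turn.

```bash
python3 -m crank '[[[0,0,-0.03,0,0,0],[0,0,-0.04,0,0,0],[0,0,-0.02,0,0,-1],[0,0,0,0,0,-1],[0,0,0,0,0,-1],[0,0,0,0,0,-1],[0,0,0,0,0,-1],[0,0,0,0,0,-1],[0,0,0,0,0,-1],[0,0,0,0,0,-1],[0,0,0,0,0,-1],[0,0,0,0,0,-1],[0,0,0,0,0,-1],[0,0,0,0,0,-1],[0,0,0,0,0,-1],[0,0,0,0,0,-1],[0,0,0,0,0,-1],[0,0,0,0,0,-1],[0,0,0,0,0,-1],[0,0,0,0,0,-1]]]'
python3 -m crank '[[[0,0,0,0,0,-1],[0,0,0,0,0,-1],[0,0,0,0,0,-1],[0,0,0,0,0,-1],[0,0,0,0,0,-1],[0,0,0,0,0,-1],[0,0,0,0,0,-1],[0,0,0,0,0,-1],[0,0,0,0,0,-1],[0,0,0,0,0,-1],[0,0,0,0,0,-1],[0,0,0,0,0,-1],[0,0,0,0,0,-1],[0,0,0,0,0,-1],[0,0,0,0,0,-1],[0,0,0,0,0,-1],[0,0,0,0,0,-1],[0,0,0,0,0,-1],[0,0,0,0,0,-1],[0,0,0,0,0,-1]]]'
python3 -m crank '[[[0,0,0,0,0,-1],[0,0,0,0,0,-1],[0,0,0,0,0,-1],[0,0,0,0,0,-1],[0,0,0,0,0,-1],[0,0,0,0,0,-1],[0,0,0,0,0,-1],[0,0,0,0,0,-0.7],[0,0,0,0,0,0],[0,0,0,0,0,0],[0,0,0,0,0,0]]]'
python3 - <<'E'
from h import *
st(); f=grab("wrist"); save(f,"w21z.png",(225,150,290,205),11)
import pickle; pickle.dump(f,open("/tmp/w21.pkl","wb"))
E
```

```text
t: 44.9
position: [637.3, -49.1, 207.1]
ee_rot: [0.001, 0.604, 0.797, 0.001]
force: [0.2, -0.5, -1.3]
opening: 25.1
t: 47.4
position: [637.3, -49.3, 207.0]
ee_rot: [0.001, -0.049, 0.999, 0.0]
force: [0.7, 0.6, -1.5]
opening: 25.0
t: 48.78
position: [636.9, -49.4, 206.0]
ee_rot: [0.0, -0.311, 0.95, -0.0]
force: [-1.0, -0.3, -0.5]
opening: 25.2
t 48.77 pos [636.9 -49.4 206. ] x [-0.806 -0.592 -0.   ] z [ 0. -0. -1.] F [-1.  -0.3 -0.5] op 25.2 q [ 0.7   0.65 -1.08  1.33  0.57  1.48  1.86]
```

View pics/w21z.png

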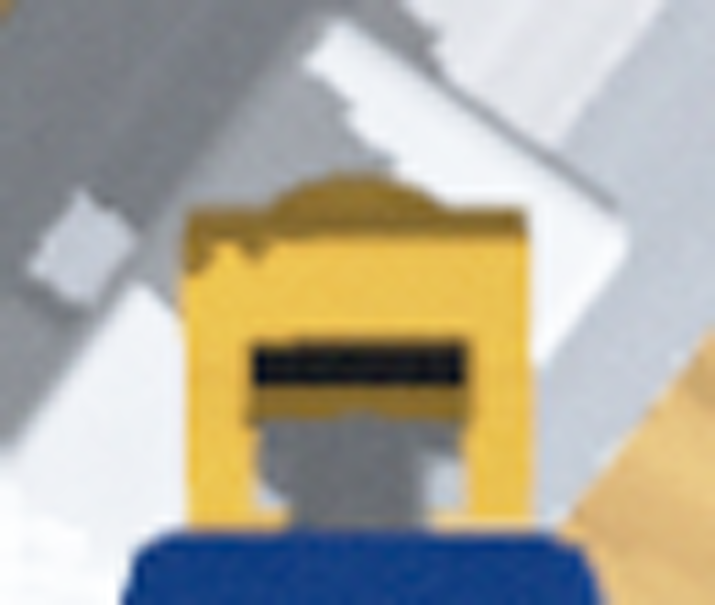

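```bash
python3 -m crank '[[[0,0,0.025,0,0,0],[0,0,0.025,0,0,0],[0,0,0.02,0,0,0],[0,0,0.02,0,0,0],[0,0,0,0,0,0],[0,0,0,0,0,0]]]'
python3 -m crank '[[[0,0,0,0,0,1],[0,0,0,0,0,1],[0,0,0,0,0,1],[0,0,0.0002,0,0,1],[0,0,0.0002,0,0,1],[0,0,0.0002,0,0,1],[0,0,0.0002,0,0,1],[0,0,0.0003,0,0,1],[0,0,0.0002,0,0,1],[0,0,0.0002,0,0,1],[0,0,0.0002,0,0,1],[0,0,0.0003,0,0,1],[0,0,0.0002,0,0,1],[0,0,0.0002,0,0,1],[0,0,0.0002,0,0,1],[0,0,0.0003,0,0,1],[0,0,0.0002,0,0,1],[0,0,0.0002,0,0,1],[0,0,0.0002,0,0,1],[0,0,0.0002,0,0,1]]]'
python3 -m crank '[[[0,0,0.0002,0,0,1],[0,0,0.0002,0,0,1],[0,0,0.0002,0,0,1],[0,0,0.0003,0,0,1],[0,0,0.0002,0,0,1],[0,0,0.0002,0,0,1],[0,0,0.0002,0,0,1],[0,0,0.0003,0,0,1],[0,0,0.0002,0,0,1],[0,0,0.0002,0,0,1],[0,0,0.0002,0,0,1],[0,0,0.0003,0,0,1],[0,0,0.0002,0,0,1],[0,0,0.0002,0,0,1],[0,0,0.0002,0,0,1],[0,0,0.0003,0,0,1],[0,0,0.0002,0,0,1],[0,0,0.0002,0,0,1],[0,0,0.0002,0,0,1],[0,0,0.0002,0,0,1]]]'
python3 - <<'E'
from h import *
st(); f=grab("wrist"); save(f,"w22.png",(120,60,390,330),2.2)
E
```

```text
t: 49.58
position: [636.9, -49.4, 178.9]
ee_rot: [0.0, -0.312, 0.95, 0.0]
force: [-1.1, 0.1, -0.9]
opening: 24.9
t: 52.08
position: [637.1, -50.0, 178.0]
ee_rot: [0.001, 0.373, 0.928, -0.0]
force: [0.5, -2.5, -0.7]
opening: 25.4
t: 54.58
position: [636.5, -50.4, 176.6]
ee_rot: [0.0, 0.882, 0.471, -0.0]
force: [-0.4, -2.1, 0.0]
opening: 25.2
t 54.58 pos [636.5 -50.4 176.6] x [ 0.557  0.831 -0.001] z [-0.    -0.001 -1.   ] F [-0.4 -2.1  0. ] op 25.2 q [ 0.4   0.5  -0.53  1.39  0.25  1.32 -0.73]
```

View pics/w22.png

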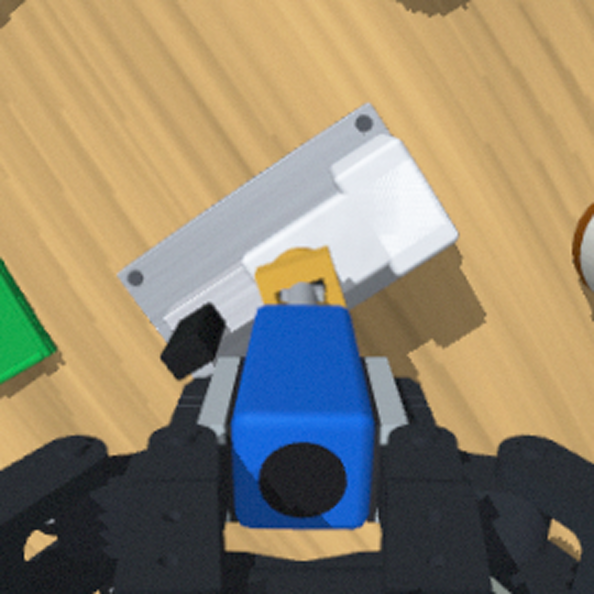

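```bash
python3 -m crank '[[[0,0,0.0002,0,0,1],[0,0,0.0002,0,0,1],[0,0,0.0002,0,0,1],[0,0,0.0003,0,0,1],[0,0,0.0002,0,0,1],[0,0,0.0002,0,0,1],[0,0,0.0002,0,0,1],[0,0,0.0003,0,0,1],[0,0,0.0002,0,0,1],[0,0,0,0,0,0],[0,0,0,0,0,-1],[0,0,0,0,0,-1],[0,0,0,0,0,-1],[0,0,0,0,0,-1],[0,0,0,0,0,0],[0,0,-0.03,0,0,0],[0,0,-0.04,0,0,0],[0,0,-0.02,0,0,-1],[0,0,0,0,0,-1],[0,0,0,0,0,-1]]]'
python3 -m crank '[[[0,0,0,0,0,-1],[0,0,0,0,0,-1],[0,0,0,0,0,-1],[0,0,0,0,0,-1],[0,0,0,0,0,-1],[0,0,0,0,0,-1],[0,0,0,0,0,-1],[0,0,0,0,0,-1],[0,0,0,0,0,-1],[0,0,0,0,0,-1],[0,0,0,0,0,-1],[0,0,0,0,0,-1],[0,0,0,0,0,-1],[0,0,0,0,0,-1],[0,0,0,0,0,-1],[0,0,0,0,0,-1],[0,0,0,0,0,-1],[0,0,0,0,0,-1],[0,0,0,0,0,-1],[0,0,0,0,0,-1]]]'
python3 -m crank '[[[0,0,0,0,0,-1],[0,0,0,0,0,-1],[0,0,0,0,0,-1],[0,0,0,0,0,-1],[0,0,0,0,0,-1],[0,0,0,0,0,-1],[0,0,0,0,0,-1],[0,0,0,0,0,-1],[0,0,0,0,0,-1],[0,0,0,0,0,-1],[0,0,0,0,0,-1],[0,0,0,0,0,-1],[0,0,0,0,0,-1],[0,0,0,0,0,-1],[0,0,0,0,0,-1],[0,0,0,0,0,-1],[0,0,0,0,0,-1],[0,0,0,0,0,-1],[0,0,0,0,0,-1],[0,0,0,0,0,-1]]]'
python3 -m crank '[[[0,0,0,0,0,-1],[0,0,0,0,0,-1],[0,0,0,0,0,0],[0,0,0,0,0,0],[0,0,0,0,0,0]]]'
python3 - <<'E'
from h import *
st(); f=grab("wrist"); save(f,"w23z.png",(225,150,290,205),11)
import pickle; pickle.dump(f,open("/tmp/w23.pkl","wb"))
E
```

```text
t: 57.12
position: [637.3, -48.9, 204.1]
ee_rot: [0.0, 0.912, 0.411, 0.001]
force: [-0.3, -0.1, 0.1]
opening: 25.5
t: 59.62
position: [637.2, -49.1, 204.0]
ee_rot: [0.001, 0.435, 0.901, 0.0]
force: [-0.7, -0.3, -1.2]
opening: 25.1
t: 62.12
position: [637.3, -49.4, 203.9]
ee_rot: [0.001, -0.246, 0.969, -0.0]
force: [0.6, -0.2, -1.3]
opening: 25.4
t: 62.75
position: [636.9, -49.4, 203.0]
ee_rot: [0.0, -0.311, 0.95, -0.0]
force: [-0.4, -0.5, -1.0]
opening: 24.9
t 62.75 pos [636.9 -49.4 203. ] x [-0.806 -0.592 -0.   ] z [ 0. -0. -1.] F [-0.4 -0.5 -1. ] op 24.9 q [ 0.69  0.65 -1.06  1.34  0.56  1.47  1.87]
```

View pics/w23z.png

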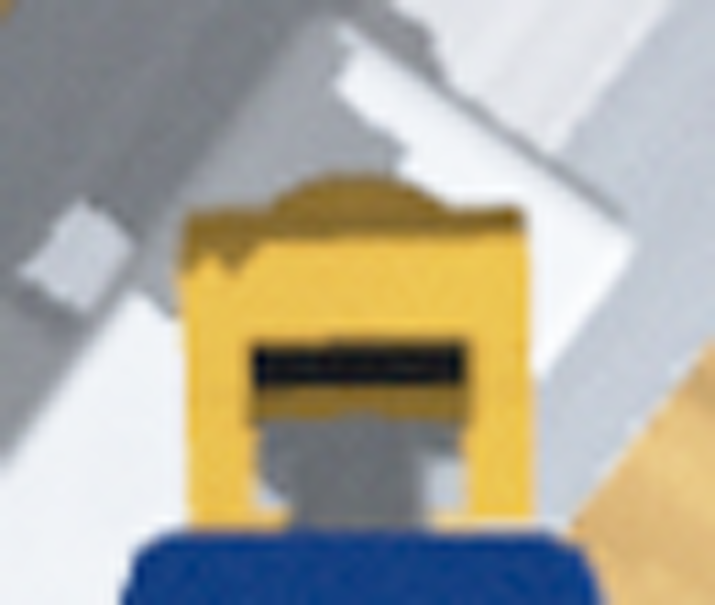

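```bash
python3 -m crank '[[[0,0,0.025,0,0,0],[0,0,0.025,0,0,0],[0,0,0.02,0,0,0],[0,0,0.02,0,0,0],[0,0,0,0,0,0],[0,0,0,0,0,1],[0,0,0,0,0,1],[0,0,0,0,0,1],[0,0,0.0002,0,0,1],[0,0,0.0002,0,0,1],[0,0,0.0002,0,0,1],[0,0,0.0002,0,0,1],[0,0,0.0003,0,0,1],[0,0,0.0002,0,0,1],[0,0,0.0002,0,0,1],[0,0,0.0002,0,0,1],[0,0,0.0003,0,0,1],[0,0,0.0002,0,0,1],[0,0,0.0002,0,0,1],[0,0,0.0002,0,0,1]]]'
python3 -m crank '[[[0,0,0.0002,0,0,1],[0,0,0.0002,0,0,1],[0,0,0.0002,0,0,1],[0,0,0.0003,0,0,1],[0,0,0.0002,0,0,1],[0,0,0.0002,0,0,1],[0,0,0.0002,0,0,1],[0,0,0.0003,0,0,1],[0,0,0.0002,0,0,1],[0,0,0.0002,0,0,1],[0,0,0.0002,0,0,1],[0,0,0.0003,0,0,1],[0,0,0.0002,0,0,1],[0,0,0.0002,0,0,1],[0,0,0.0002,0,0,1],[0,0,0.0003,0,0,1],[0,0,0.0002,0,0,1],[0,0,0.0002,0,0,1],[0,0,0.0002,0,0,1],[0,0,0.0002,0,0,1]]]'
python3 -m crank '[[[0,0,0.0002,0,0,1],[0,0,0.0002,0,0,1],[0,0,0.0002,0,0,1],[0,0,0.0003,0,0,1],[0,0,0.0002,0,0,1],[0,0,0.0002,0,0,1],[0,0,0.0002,0,0,1],[0,0,0.0003,0,0,1],[0,0,0.0002,0,0,1],[0,0,0.0002,0,0,1],[0,0,0.0002,0,0,1],[0,0,0.0003,0,0,1],[0,0,0.0002,0,0,1],[0,0,0.0002,0,0,1],[0,0,0,0,0,0],[0,0,0,0,0,-1],[0,0,0,0,0,-1],[0,0,0,0,0,-1],[0,0,0,0,0,-1],[0,0,0,0,0,0]]]'
python3 -m crank '[[[0,0,-0.03,0,0,0],[0,0,-0.04,0,0,0],[0,0,-0.02,0,0,-1],[0,0,0,0,0,-1],[0,0,0,0,0,-1],[0,0,0,0,0,-1],[0,0,0,0,0,-1],[0,0,0,0,0,-1],[0,0,0,0,0,-1],[0,0,0,0,0,-1],[0,0,0,0,0,-1],[0,0,0,0,0,-1],[0,0,0,0,0,-1],[0,0,0,0,0,-1],[0,0,0,0,0,-1],[0,0,0,0,0,-1],[0,0,0,0,0,-1],[0,0,0,0,0,-1],[0,0,0,0,0,-1],[0,0,0,0,0,-1]]]'
python3 -m crank '[[[0,0,0,0,0,-1],[0,0,0,0,0,-1],[0,0,0,0,0,-1],[0,0,0,0,0,-1],[0,0,0,0,0,-1],[0,0,0,0,0,-1],[0,0,0,0,0,-1],[0,0,0,0,0,-1],[0,0,0,0,0,-1],[0,0,0,0,0,-1],[0,0,0,0,0,-1],[0,0,0,0,0,-1],[0,0,0,0,0,-1],[0,0,0,0,0,-1],[0,0,0,0,0,-1],[0,0,0,0,0,-1],[0,0,0,0,0,-1],[0,0,0,0,0,-1],[0,0,0,0,0,-1],[0,0,0,0,0,-1]]]'
python3 -m crank '[[[0,0,0,0,0,-1],[0,0,0,0,0,-1],[0,0,0,0,0,-1],[0,0,0,0,0,-1],[0,0,0,0,0,-1],[0,0,0,0,0,-1],[0,0,0,0,0,-1],[0,0,0,0,0,0],[0,0,0,0,0,0],[0,0,0,0,0,0]]]'
python3 - <<'E'
from h import *
st(); f=grab("wrist"); save(f,"w24z.png",(225,150,290,205),11)
import pickle; pickle.dump(f,open("/tmp/w24.pkl","wb"))
E
```

```text
t: 65.3
position: [637.2, -49.8, 175.3]
ee_rot: [0.001, 0.206, 0.978, -0.0]
force: [1.2, -1.0, -0.6]
opening: 25.4
t: 67.8
position: [636.6, -50.4, 173.8]
ee_rot: [0.0, 0.787, 0.617, -0.0]
force: [-1.4, -2.2, -0.3]
opening: 25.1
t: 70.3
position: [636.9, -49.4, 172.7]
ee_rot: [-0.0, 0.95, 0.312, 0.0]
force: [-0.8, -1.1, -0.9]
opening: 25.3
t: 72.8
position: [637.2, -49.2, 200.9]
ee_rot: [0.001, 0.585, 0.811, 0.0]
force: [-0.2, 0.1, -0.7]
opening: 25.3
t: 75.3
position: [637.2, -49.4, 200.9]
ee_rot: [0.001, -0.073, 0.997, -0.0]
force: [-0.1, -0.2, -0.4]
opening: 25.3
t: 76.55
position: [636.9, -49.4, 199.9]
ee_rot: [0.0, -0.311, 0.95, -0.0]
force: [-0.5, -0.3, -1.8]
opening: 25.0
t 76.55 pos [636.9 -49.4 199.9] x [-0.806 -0.592 -0.   ] z [ 0. -0. -1.] F [-0.5 -0.3 -1.8] op 25.0 q [ 0.68  0.64 -1.04  1.34  0.55  1.46  1.88]
```

View pics/w24z.png

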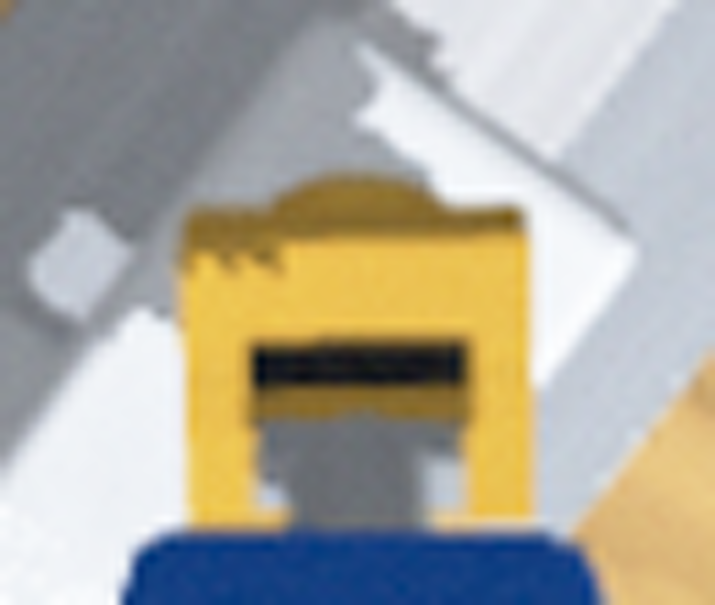

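Net turn so far ≈ 538.5° (9.40 rad). About 95° more is needed, so this is the last stroke.

```bash
python3 -m crank '[[[0,0,0.025,0,0,0],[0,0,0.025,0,0,0],[0,0,0.02,0,0,0],[0,0,0.02,0,0,0],[0,0,0,0,0,0],[0,0,0,0,0,1],[0,0,0,0,0,1],[0,0,0,0,0,1],[0,0,0.0002,0,0,1],[0,0,0.0002,0,0,1],[0,0,0.0002,0,0,1],[0,0,0.0002,0,0,1],[0,0,0.0003,0,0,1],[0,0,0.0002,0,0,1],[0,0,0.0002,0,0,1],[0,0,0.0002,0,0,1],[0,0,0.0003,0,0,1],[0,0,0.0002,0,0,1],[0,0,0.0002,0,0,1],[0,0,0.0002,0,0,1]]]'
python3 -m crank '[[[0,0,0.0002,0,0,1],[0,0,0.0002,0,0,1],[0,0,0.0002,0,0,1],[0,0,0.0003,0,0,1],[0,0,0.0002,0,0,1],[0,0,0.0002,0,0,1],[0,0,0.0002,0,0,1],[0,0,0.0003,0,0,1],[0,0,0.0002,0,0,1],[0,0,0.0002,0,0,1],[0,0,0.0002,0,0,1],[0,0,0.0002,0,0,1],[0,0,0.0002,0,0,1],[0,0,0,0,0,0]]]'
python3 - <<'E'
from h import *
st(); f=grab("wrist"); save(f,"w25.png",(120,60,390,330),2.2)
f=grab("scene"); save(f,"s25.png",(220,190,320,270),7)
E
```

```text
t: 79.1
position: [637.2, -49.8, 172.3]
ee_rot: [0.001, 0.206, 0.978, -0.0]
force: [0.5, -1.1, -1.1]
opening: 25.4
t: 80.85
position: [636.9, -50.2, 171.3]
ee_rot: [0.001, 0.613, 0.79, -0.0]
force: [0.2, -3.3, -0.7]
opening: 25.0
t 80.85 pos [636.9 -50.2 171.3] x [-0.247  0.969 -0.001] z [ 0.    -0.001 -1.   ] F [ 0.2 -3.3 -0.7] op 25.0 q [ 0.47  0.53 -0.65  1.39  0.32  1.33  0.06]
```

View pics/w25.png

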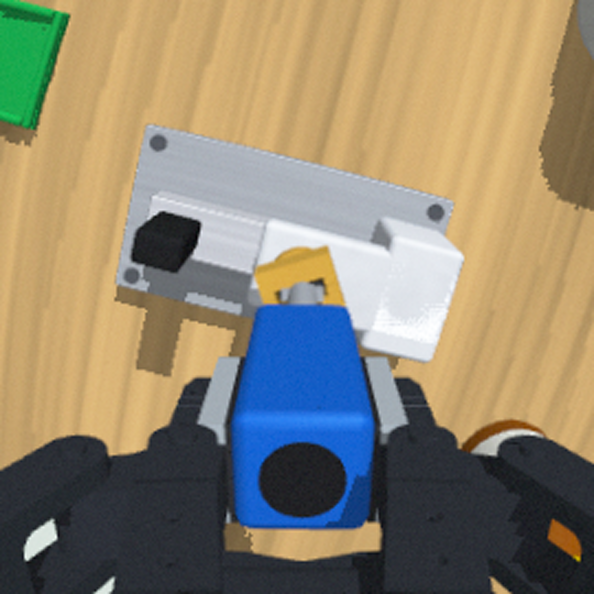

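View pics/s25.png

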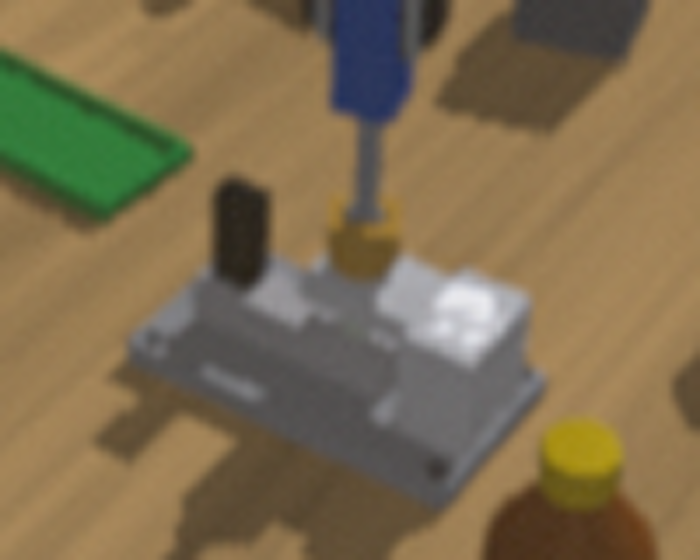

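```bash
python3 -m crank '[[[0,0,0,0,0,-1],[0,0,0,0,0,-1],[0,0,0,0,0,-1],[0,0,0,0,0,-1],[0,0,-0.03,0,0,0],[0,0,-0.04,0,0,0],[0,0,-0.04,0,0,0],[0,0,0,0,0,0],[0,0,0,0,0,0],[0,0,0,0,0,0]]]'
python3 - <<'E'
from h import *
st(); f=grab("wrist"); save(f,"w26z.png",(225,150,290,205),11)
import pickle; pickle.dump(f,open("/tmp/w26.pkl","wb"))
g=pickle.load(open("/tmp/w15.pkl","rb")); save(g,"w15z.png",(210,120,300,205),7)
E
```

```text
t: 82.2
position: [636.5, -49.5, 203.4]
ee_rot: [-0.0, 0.497, 0.867, -0.0]
force: [-0.2, 0.9, -0.7]
opening: 25.1
t 82.20 pos [636.5 -49.5 203.4] x [-0.505  0.863  0.001] z [-0.001  0.    -1.   ] F [-0.2  0.9 -0.7] op 25.1 q [ 0.51  0.52 -0.71  1.35  0.34  1.4   0.33]
```

View pics/w26z.png

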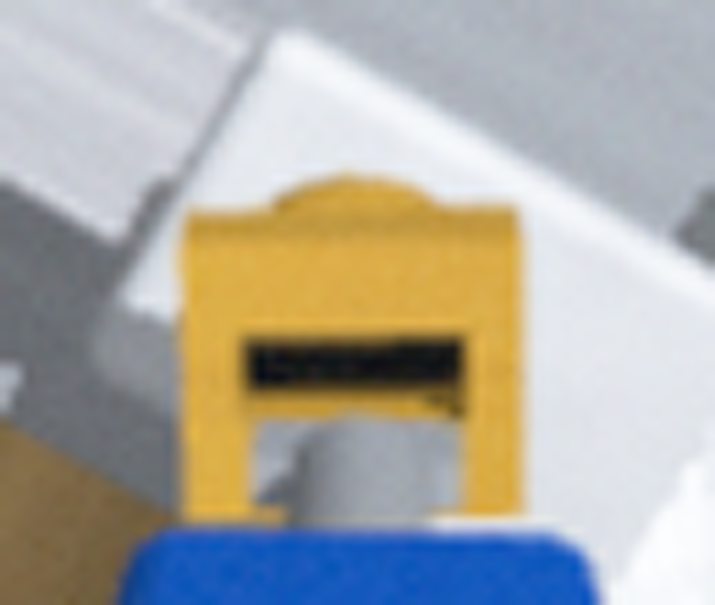

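View pics/w15z.png

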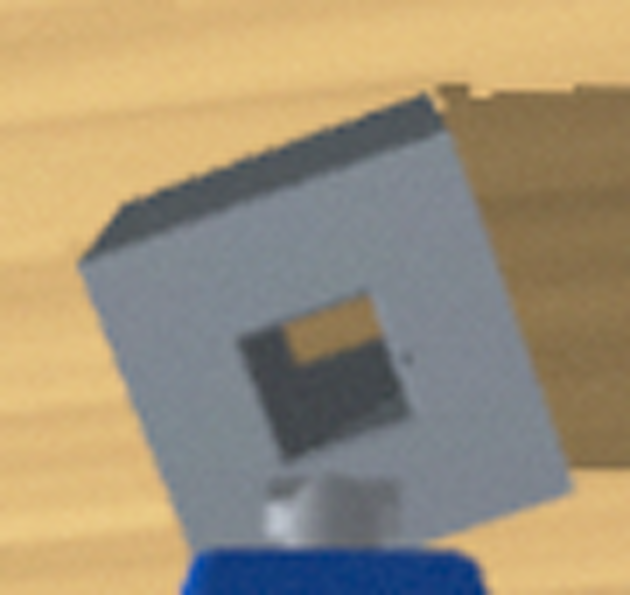

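The slot now lies at about 30.5°, so v ≈ 12.0 on the aligned-at-zero reading. I'll take the driver back to the holder. Its hole centre measured (586.5, 233.4), and I'll enter on the diagonal (T=60°) for the most clearance.

```bash
python3 -m crank '[[[0,0,0,0,0,1],[0,0,0,0,0,1],[0,0,0,0,0,1],[0,0,0,0,0,1],[0,0,0,0,0,1],[0,0,0,0,0,1],[0,0,0,0,0,1],[0,0,0,0,0,1],[0,0,0,0,0,1],[0,0,0,0,0,1],[0,0,0,0,0,1],[0,0,0,0,0,1],[0,0,0,0,0,1],[0,0,0,0,0,1],[0,0,0,0,0,1],[0.092,-0.077,0,0,0,0],[0.092,-0.077,0,0,0,0],[0.092,-0.077,0,0,0,0],[0.092,-0.077,0,0,0,0]]]'
python3 -m crank '[[[0.092,-0.077,0,0,0,0],[0.092,-0.077,0,0,0,0],[0.092,-0.077,0,0,0,0],[0.09,-0.077,0,0,0,0],[0,0,0,0,0,0],[0,0,0,0,0,0],[0,0,0,0,0,0]]]'
python3 - <<'E'
from h import *
st(); f=grab("wrist"); save(f,"w27z.png",(200,110,310,205),6)
import pickle; pickle.dump(f,open("/tmp/w27.pkl","wb"))
E
```

```text
t: 84.62
position: [610.7, 93.3, 203.7]
ee_rot: [-0.0, 0.865, 0.502, -0.0]
force: [0.0, 0.3, -1.6]
opening: 25.0
t: 85.5
position: [585.8, 231.7, 203.8]
ee_rot: [0.0, 0.865, 0.502, -0.0]
force: [-0.3, 0.0, -1.1]
opening: 25.2
t 85.50 pos [585.8 231.7 203.8] x [ 0.497  0.868 -0.001] z [-0.    -0.001 -1.   ] F [-0.3  0.  -1.1] op 25.2 q [-0.01  0.48 -0.61  1.37  0.27  1.37 -1.13]
```

View pics/w27z.png

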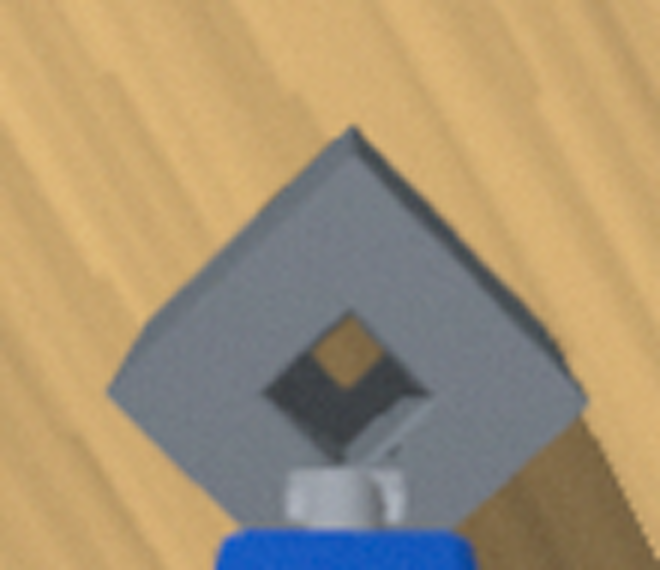

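```bash
python3 -m crank '[[[0.005,0.001,0.04,0,0,0],[0,0,0.05,0,0,0],[0,0,0.05,0,0,0],[0,0,0.025,0,0,0],[0,0,0.025,0,0,0],[0,0,0,0,0,0]]]'
python3 - <<'E'
from h import *
st()
E
```

```text
t: 86.3
position: [586.0, 234.4, 146.5]
ee_rot: [-0.0, 0.865, 0.503, -0.0]
force: [0.4, -0.1, -0.3]
opening: 25.2
t 86.30 pos [586.  234.4 146.5] x [ 0.495  0.869 -0.001] z [-0.001 -0.    -1.   ] F [ 0.4 -0.1 -0.3] op 25.2 q [-0.01  0.52 -0.6   1.45  0.29  1.27 -1.15]
```

```bash
python3 -m crank '[[[0,0,0.05,0,0,0],[0,0,0.05,0,0,0],[0,0,0.04,0,0,0],[0,0,0.02,0,0,0],[0,0,0.008,0,0,0],[0,0,0,0,0,0],[0,0,0,0,0,0]]]'
python3 - <<'E'
from h import *
st(); f=grab("wrist"); save(f,"w28.png",(150,60,370,330),2.2)
E
```

```text
t: 87.18
position: [586.5, 234.7, 97.2]
ee_rot: [0.0, 0.865, 0.503, 0.0]
force: [-0.8, 0.0, -1.6]
opening: 25.0
t 87.17 pos [586.5 234.7  97.2] x [0.495 0.869 0.001] z [ 0.001  0.    -1.   ] F [-0.8  0.  -1.6] op 25.0 q [-0.02  0.56 -0.58  1.5   0.32  1.17 -1.17]
```

View pics/w28.png

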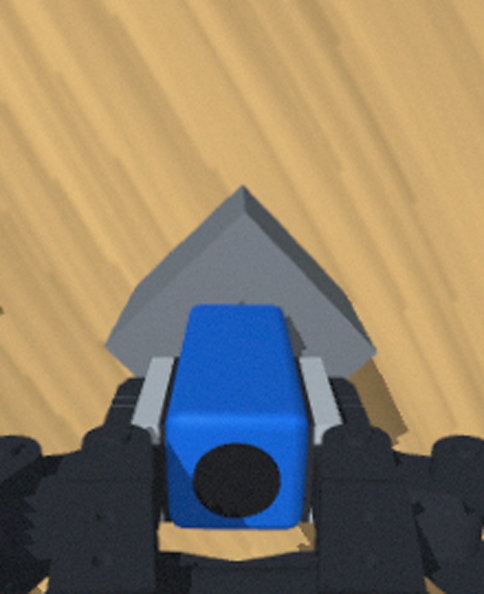

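```bash
python3 -m crank '[[[0,0,0.005,0,0,0],[0,0,0.001,0,0,0],[0,0,0,0,0,0]]]'
python3 -m crank '[[[0,0,0,0,0,0],[0,0,0,0,0,0],[0,0,0,0,0,0],[0,0,0,0,0,0]]]' 0.6
python3 -m crank '[[[0,0,-0.06,0,0,0],[0,0,-0.1,0,0,0],[0,0,-0.1,0,0,0],[0,0,-0.08,0,0,1],[0,0,0,0,0,1],[0,0,0,0,0,1],[0,0,0,0,0,1],[0,0,0,0,0,1],[0,0,0,0,0,1],[0,0,0,0,0,1],[0,0,0,0,0,1],[0,0,0,0,0,1],[0,0,0,0,0,1],[0,0,0,0,0,1],[0,0,0,0,0,1],[0,0,0,0,0,1],[0,0,0,0,0,1],[0,0,0,0,0,1],[0,0,0,0,0,0.2]]]'
python3 - <<'E'
from h import *
st(); f=grab("wrist"); save(f,"w29.png",None,1.5)
E
```

```text
t: 87.6
position: [586.4, 234.6, 95.3]
ee_rot: [0.0, 0.865, 0.503, 0.0]
force: [-1.2, 0.1, 2.9]
opening: 25.2
t: 88.1
position: [586.1, 234.5, 94.7]
ee_rot: [-0.0, 0.865, 0.503, -0.0]
force: [-0.1, -0.6, 0.8]
opening: 51.2
t: 90.48
position: [586.3, 234.9, 198.2]
ee_rot: [-0.0, 1.0, -0.004, 0.001]
force: [-0.6, 0.6, 0.2]
opening: 50.8
t 90.47 pos [586.3 234.9 198.2] x [ 1.    -0.008  0.001] z [ 0.001  0.001 -1.   ] F [-0.6  0.6  0.2] op 50.8 q [-0.14  0.45 -0.42  1.39  0.18  1.34 -2.14]
```

View pics/w29.png

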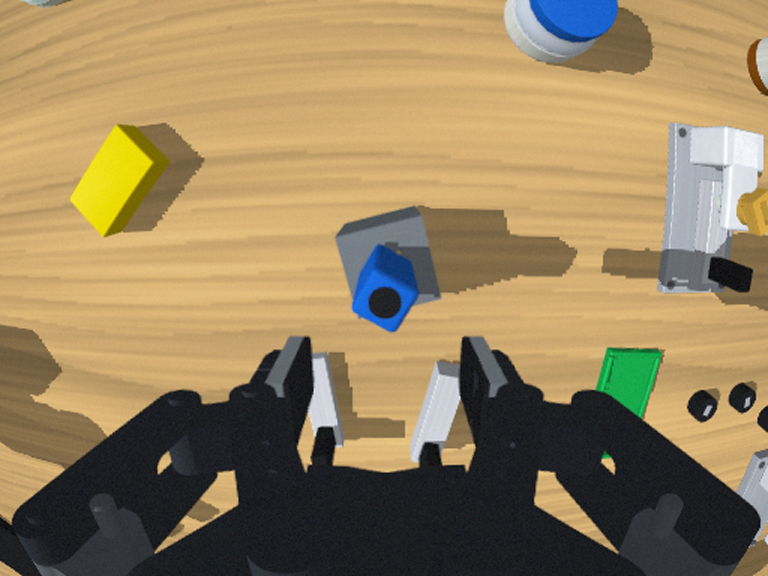

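The driver stands upright in the holder again at (385,295). Next is the same tilted side view as before to check the foot against the block.

```bash
python3 -m crank '[[[-0.0045,0.155,0,0,0,0],[-0.0045,0.155,0,0,0,0],[-0.0045,0.155,0,0,0,0],[-0.0045,0.155,0,0,0,0],[-0.0045,0.155,0,0,0,0],[-0.0045,0.155,0,0,0,0],[-0.0045,0.155,0,0,0,0],[-0.0045,0.155,0,0,0,0],[-0.0045,0.155,0,0,0,0],[-0.0045,0.155,0,0,0,0],[0,0,0.125,0,0,0],[0,0,0.125,0,0,0],[0,0,0.125,0,0,0],[0,0,0.12,0,0,0],[0,0,0,0,0,0]]]' 0.4
python3 -m crank '[[[0,0,0,0.9,0,0],[0,0,0,0.9,0,0],[0,0,0,0.9,0,0],[0,0,0,0.9,0,0],[0,0,0,0.9,0,0],[0,0,0,0.9,0,0],[0,0,0,0.9,0,0],[0,0,0,0,0,0],[0,0,0,0,0,0],[0,0,0,0,0,0]]]'
python3 - <<'E'
from h import *
st(); f=grab("wrist"); save(f,"w30.png",None,1.5)
import pickle; pickle.dump(f,open("/tmp/w30.pkl","wb"))
p=proj(f,[635.5,-50,40]); x0,y0=34,79; print(p)
save(f,"w30z.png",(x0,y0,x0+80,y0+80),7)
E
```

```text
t: 92.4
position: [566.8, -229.5, 45.8]
ee_rot: [-0.001, 1.0, -0.003, -0.003]
force: [0.8, 0.7, -0.0]
opening: 34.4
t: 93.65
position: [569.6, -229.5, 49.4]
ee_rot: [-0.218, 0.976, -0.003, 0.001]
force: [-0.9, -0.2, -0.4]
opening: 34.4
t 93.65 pos [ 569.6 -229.5   49.4] x [ 1.    -0.006  0.001] z [ 0.004  0.425 -0.905] F [-0.9 -0.2 -0.4] op 34.4 q [ 0.76  0.7  -0.32  1.41 -0.19  1.27 -1.01]
[[ 74.85895243 119.65418025]]
```

View pics/w30.png

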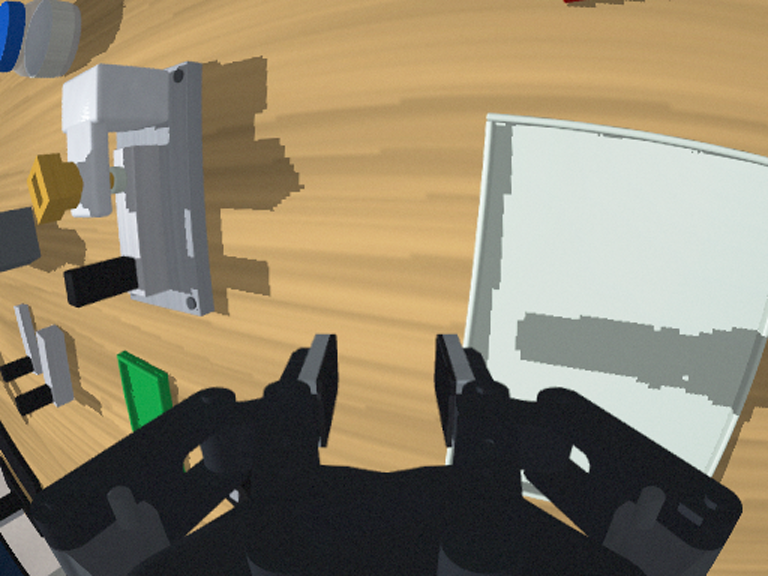

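View pics/w30z.png

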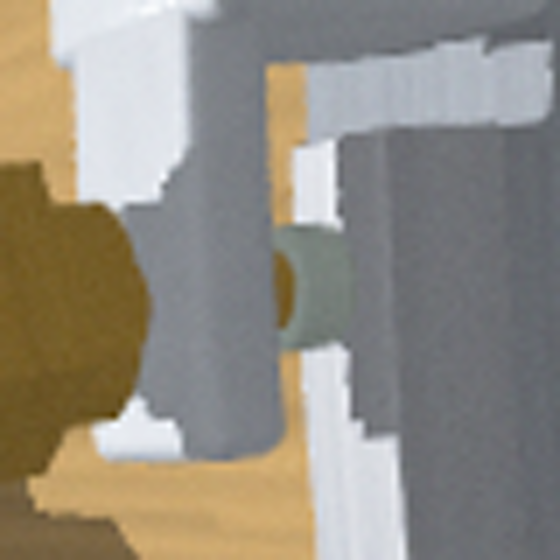

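```bash
python3 - <<'E'
from h import *
import pickle
f=pickle.load(open("/tmp/w30.pkl","rb"))
def zat(p,y):
    o,v=rays(f,np.array(p,float)/7+[34,79]); t=(y-o[1])/v[0,1]; return (o+v[0]*t).round(1)
print("foot near rim",zat((351,290),-58))
print("block far top edge (32)",zat((295,200),-38),zat((303,400),-38))
print("block near top edge (32)",zat((388,200),-62),zat((393,400),-62))
# head top corners in w26 at hypotheses: width 28?
g=pickle.load(open("/tmp/w26.pkl","rb")); s=g["s"]
a=np.array((180,240))/11+[225,150]; b=np.array((522,240))/11+[225,150]
for z in (86,88,90): print(z,np.linalg.norm(onplane(g,a,z)-onplane(g,b,z)).round(2))
for n,(x1,x2,y) in {"w16":(0,0,0)}.items(): pass
h=pickle.load(open("/tmp/w24.pkl","rb"))
a=np.array((182,240))/11+[225,150]; b=np.array((530,240))/11+[225,150]
for z in (88,90,92): print("w24",z,np.linalg.norm(onplane(h,a,z)-onplane(h,b,z)).round(2))
h=pickle.load(open("/tmp/w21.pkl","rb"))
for z in (94,96,98): print("w21",z,np.linalg.norm(onplane(h,a,z)-onplane(h,b,z)).round(2))
E
```

```text
foot near rim [633.9 -58.   35. ]
block far top edge (32) [646.6 -38.   30.9] [620.1 -38.   31.6]
block near top edge (32) [644.5 -62.   31.2] [619.8 -62.   32.2]
86 27.87
88 27.65
90 27.44
w24 88 27.76
w24 90 27.54
w24 92 27.32
w21 94 27.76
w21 96 27.55
w21 98 27.33
```

```bash
python3 - <<'E'
from h import *
import pickle
f=pickle.load(open("/tmp/w30.pkl","rb")); g=pickle.load(open("/tmp/w11.pkl","rb"))
def draw(f,pts,fn):
    x0,y0,w=60,100,38; k=15
    im=cv2.resize(f["frame"][y0:y0+w,x0:x0+w,::-1],None,fx=k,fy=k,interpolation=cv2.INTER_NEAREST)
    im=cv2.convertScaleAbs(im,alpha=1.3)
    for p,c in pts:
        q=((proj(f,p)[0]-[x0,y0]+0.5)*k).astype(int); cv2.circle(im,tuple(int(v) for v in q),4,c,-1)
    cv2.imwrite("pics/"+fn,im)
rim=[([635.7+8*np.sin(a),-50-8*np.cos(a),32],(0,0,255)) for a in np.linspace(-1.5,1.5,13)]
blk=[([x,-62,32],(255,0,0)) for x in np.linspace(618,652,6)]+[([x,-38,32],(255,0,0)) for x in np.linspace(618,652,6)]
draw(f,rim+blk,"w30n.png")
rim=[([635.7+8*np.sin(a),-50-8*np.cos(a),42],(0,0,255)) for a in np.linspace(-1.5,1.5,13)]
arm=[([x,-68,50],(0,200,0)) for x in np.linspace(617,660,6)]
draw(g,rim+blk+arm,"w11n.png")
E
cd pics; python3 -c "
import cv2,numpy as np
a=cv2.imread('w11n.png');b=cv2.imread('w30n.png');c=np.hstack([a,b]);cv2.imwrite('cmp.png',cv2.resize(c,(800,400)))"
```

```text
(no output)
```

View pics/w30n.png

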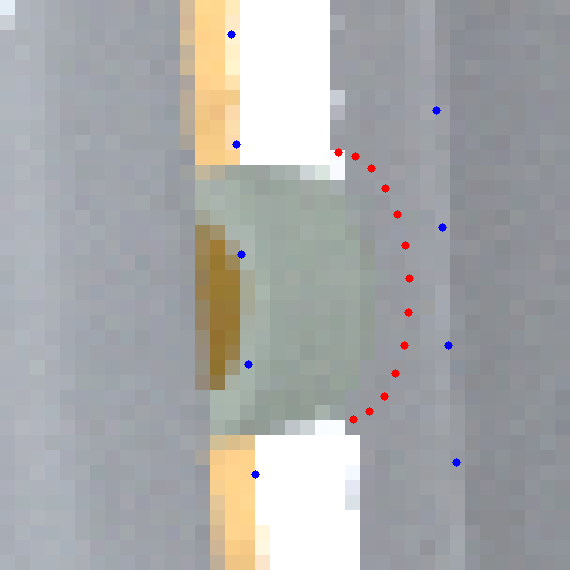

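View pics/w11n.png

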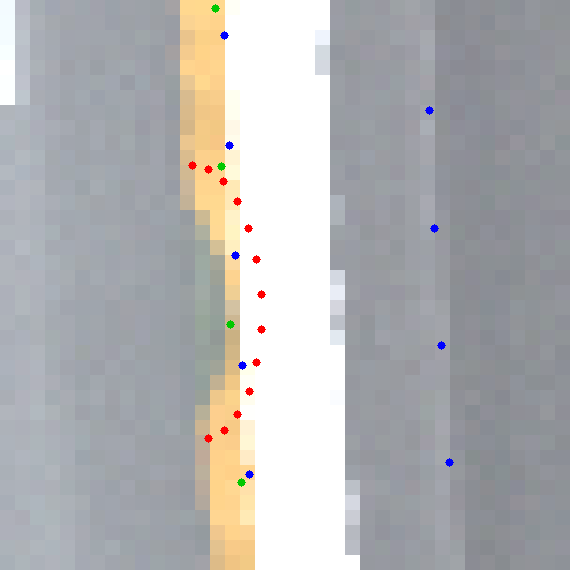

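```bash
python3 - <<'E'
from h import *
import pickle
f=pickle.load(open("/tmp/w30.pkl","rb")); g=pickle.load(open("/tmp/w11.pkl","rb"))
F=cv2.cvtColor(f["frame"],cv2.COLOR_RGB2GRAY).astype(np.float32);G=cv2.cvtColor(g["frame"],cv2.COLOR_RGB2GRAY).astype(np.float32)
for b in ((110,35,145,60),(95,120,150,215),(105,175,145,215),(40,40,120,62),(80,40,140,95)):
    x0,y0,x1,y1=b; w=cv2.createHanningWindow((x1-x0,y1-y0),cv2.CV_32F)
    print(b,cv2.phaseCorrelate(G[y0:y1,x0:x1],F[y0:y1,x0:x1],w))
print("predicted shift",proj(f,[630,-60,32])-proj(g,[630,-60,32]),proj(f,[630,-60,42])-proj(g,[630,-60,42]))
print("w11")
for r in range(117,125): print(r,[tuple(int(v) for v in g["frame"][r,c]) for c in range(70,80)])
print("w30")
for r in range(117,125): print(r,[tuple(int(v) for v in f["frame"][r,c]) for c in range(78,92)])
E
```

```text
(110, 35, 145, 60) ((0.3581681457718311, 0.38459621154518153), 0.8401004279984369)
(95, 120, 150, 215) ((0.4990025792005035, 0.13242210567116786), 0.946160512831476)
(105, 175, 145, 215) ((0.3065255013625361, 0.08480813125444442), 1.0293884280323982)
(40, 40, 120, 62) ((0.610621196946326, -0.23121290546723827), 0.9651485572258631)
(80, 40, 140, 95) ((0.524209715465755, -0.03457429719725624), 0.9470703464084201)
predicted shift [[0.47684204 0.0043945 ]] [[ 0.47088356 -0.00951673]]
w11
117 [(122, 126, 130), (118, 123, 127), (116, 119, 123), (121, 131, 125), (127, 128, 117), (193, 167, 124), (221, 222, 230), (220, 224, 229), (223, 226, 230), (220, 223, 229)]
118 [(121, 123, 130), (118, 123, 128), (113, 119, 123), (121, 131, 128), (121, 124, 115), (195, 162, 111), (220, 219, 220), (222, 224, 230), (223, 226, 231), (220, 224, 229)]
119 [(120, 126, 130), (118, 123, 128), (119, 123, 125), (124, 131, 127), (116, 122, 119), (184, 159, 114), (217, 213, 208), (222, 224, 230), (223, 225, 230), (221, 223, 229)]
120 [(120, 123, 129), (119, 123, 128), (118, 122, 125), (120, 129, 122), (116, 123, 11
[... 2036 characters left out ...]
126, 121), (117, 124, 118), (118, 127, 122), (116, 125, 120), (119, 127, 122), (113, 120, 115), (117, 120, 124), (117, 121, 125), (116, 120, 124), (121, 125, 128), (122, 126, 130), (110, 112, 117), (106, 110, 114)]
123 [(118, 128, 122), (119, 128, 123), (113, 121, 116), (115, 124, 120), (117, 125, 119), (118, 126, 120), (113, 119, 116), (117, 118, 125), (116, 119, 126), (119, 120, 123), (120, 122, 127), (121, 123, 128), (113, 114, 118), (110, 113, 117)]
124 [(114, 124, 118), (113, 123, 119), (118, 126, 121), (121, 126, 121), (115, 123, 120), (116, 123, 118), (117, 119, 122), (116, 119, 122), (117, 117, 121), (116, 119, 124), (119, 121, 126), (123, 125, 130), (108, 112, 120), (106, 110, 112)]
```

The foot now rests on the block, with its near rim at crop column ≈372. It moved about 9.5 mm while the screw turned 11.05 rad. So it met the block and is pressed in by roughly 1-1.5 mm. The slot angle reading gives v≈12.0, so I accept that setting. Next I'll draw the block out, watching the drag.

```bash
python3 -m crank '[[[0,0,0,-0.9,0,0],[0,0,0,-0.9,0,0],[0,0,0,-0.9,0,0],[0,0,0,-0.9,0,0],[0,0,0,-0.9,0,0],[0,0,0,-0.9,0,0],[0,0,0,-0.9,0,0],[0,0,-0.14,0,0,0],[0,0,-0.14,0,0,0],[0.004,-0.1,0,0,0,0],[0.005,-0.1,0,0,0,0],[0.005,-0.1,0,0,0,0],[0.005,-0.1,0,0,0,0],[0.005,-0.1,0,0,0,0],[0.005,-0.1,0,0,0,0],[0,0,0,0,0,0],[0,0,0,0,0,0],[0,0,0,0,0,0]]]'
python3 - <<'E'
from h import *
st(); f=grab("wrist"); save(f,"w31.png",(150,60,370,330),2.2)
E
```

```text
t: 95.95
position: [579.0, -51.8, 132.4]
ee_rot: [0.0, 1.0, -0.005, 0.0]
force: [0.8, -0.3, 0.0]
opening: 33.8
t 95.95 pos [579.  -51.8 132.4] x [ 1.   -0.01  0.  ] z [ 0.    -0.001 -1.   ] F [ 0.8 -0.3  0. ] op 33.8 q [ 0.26  0.37 -0.29  1.62  0.11  1.16 -1.63]
```

View pics/w31.png

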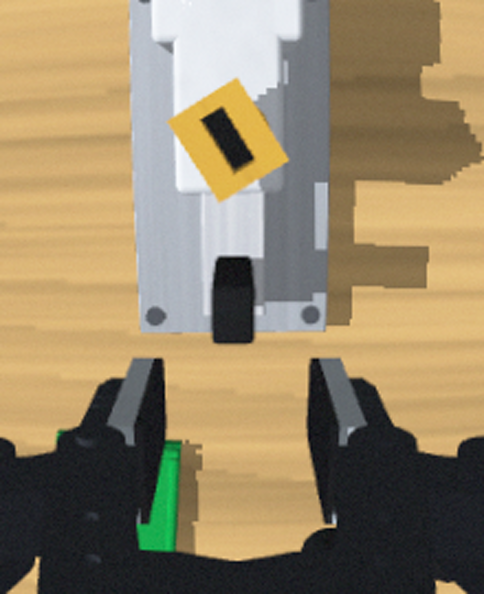

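```bash
python3 -m crank '[[[-0.003,-0.003,0.06,0,0,0],[0,0,0.08,0,0,0],[0,0,0.08,0,0,0],[0,0,0.07,0,0,0],[0,0,0,0,0,0],[0,0,0,0,0,0]]]'
python3 -m crank '[[[0,0,0,0,0,0],[0,0,0,0,0,0],[0,0,0,0,0,0],[0,0,0,0,0,0],[0,0,0,0,0,0]]]' 0 60
python3 - <<'E'
from h import *
st(); f=grab("wrist"); save(f,"w32.png",(150,60,370,330),2.2)
E
python3 -m crank '[[[-0.01,0,0,0,0,0],[-0.02,0,0,0,0,0],[-0.02,0,0,0,0,0]]]'
python3 -m crank '[[[-0.02,0,0,0,0,0]]]'
python3 -m crank '[[[-0.02,0,0,0,0,0]]]'
python3 -m crank '[[[-0.02,0,0,0,0,0],[-0.03,0,0,0,0,0],[-0.03,0,0,0,0,0],[-0.04,0,0,0,0,0],[-0.04,0,0,0,0,0],[0,0,0,0,0,0]]]'
python3 - <<'E'
from h import *
st()
E
```

```text
t: 96.75
position: [578.3, -49.6, 45.5]
ee_rot: [-0.0, 1.0, -0.004, 0.0]
force: [0.5, -0.2, -0.1]
opening: 34.1
t: 97.38
position: [578.9, -49.7, 46.4]
ee_rot: [0.0, 1.0, -0.004, 0.001]
force: [-1.3, -0.0, 6.3]
opening: 13.1
t 97.38 pos [578.9 -49.7  46.4] x [ 1.    -0.008  0.002] z [ 0.002 -0.    -1.   ] F [-1.3 -0.   6.3] op 13.1 q [ 0.25  0.46 -0.28  1.71  0.15  0.99 -1.66]
t: 97.8
position: [564.3, -49.2, 46.4]
ee_rot: [-0.0, 1.0, -0.004, 0.002]
force: [5.8, 0.0, 5.5]
opening: 13.1
t: 97.92
position: [558.2, -49.2, 46.4]
ee_rot: [-0.0, 1.0, -0.004, 0.002]
force: [4.6, -0.7, 5.0]
opening: 13.2
t: 98.05
position: [552.1, -49.2, 46.3]
ee_rot: [-0.0, 1.0, -0.004, 0.002]
force: [3.7, -0.4, 6.7]
opening: 13.1
t: 98.8
position: [501.9, -49.0, 45.8]
ee_rot: [0.0, 1.0, -0.004, -0.0]
force: [-4.8, -0.2, 10.3]
opening: 13.2
t 98.80 pos [501.9 -49.   45.8] x [ 1.    -0.008 -0.001] z [-0.001 -0.    -1.   ] F [-4.8 -0.2 10.3] op 13.2 q [ 0.29  0.32 -0.3   1.91  0.12  0.93 -1.64]
```

View pics/w32.png

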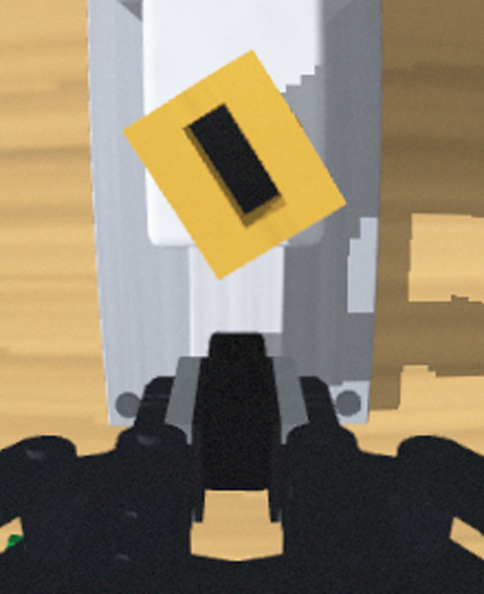

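```bash
python3 -m crank '[[[0,0,-0.06,0,0,0],[0,0,-0.12,0,0,0],[0,0,-0.1,0,0,-1],[0,0,0,0,0,-1],[0,0,0,0,0,-1],[0,0,0,0,0,-1],[0,0,0,0,0,-1],[0,0,0,0,0,-1],[0,0,0,0,0,-1],[0,0,0,0,0,-1],[0,0,0,0,0,-1],[0,0,0,0,0,-1],[0,0,0,0,0,-1],[0,0,0,0,0,-1],[0,0,0,0,0,-1],[0,0,0,0,0,-1],[0,0,0,0,0,-1],[0,0,0,0,0,-1],[0,0,0,0,0,-1],[0,0,0,0,0,-1]]]'
python3 - <<'E'
from h import *
st(); f=grab("top"); save(f,"top2.png",(150,80,410,280),3)
f=grab("scene"); save(f,"scene2.png",(130,140,390,340),3)
E
python3 -m crank '[[[0,0,0,0,0,-1],[0,0,0,0,0,-1],[0,0,0,0,0,-1],[0,0,0,0,0,-1],[0,0,0,0,0,-1],[0,0,0,0,0,-1],[0,0,0,0,0,-1],[0,0,0,0,0,-1],[0,0,0,0,0,-1],[0,0,0,0,0,-1],[0,0,0,0,0,-1],[0,0,0,0,0,-1],[0,0,0,0,0,-1],[0,0,0,0,0,-1],[0,0,0,0,0,-1],[0,0,0,0,0,-1],[0,0,0,0,0,-1],[0,0,0,0,0,-1],[0,0,0,0,0,-1],[0,0,0,0,0,-1]]]'
python3 -m crank '[[[0,0,0,0,0,-1],[0,0,0,0,0,-1],[0,0,0,0,0,-1],[0,0,0,0,0,-1],[0,0,0,0,0,-1],[0,0,0,0,0,-0.8],[0,0,0,0,0,0],[0,0,0,0,0,0]]]'
python3 - <<'E'
from h import *
st(); f=grab("wrist"); save(f,"w33.png",None,1.5)
import pickle; pickle.dump(f,open("/tmp/w33.pkl","wb"))
E
```

```text
t: 101.3
position: [501.1, -48.8, 128.0]
ee_rot: [-0.001, 0.811, 0.586, -0.002]
force: [-0.3, 0.9, -0.7]
opening: 13.0
t 101.30 pos [501.1 -48.8 128. ] x [ 0.314  0.949 -0.001] z [-0.004  0.    -1.   ] F [-0.3  0.9 -0.7] op 13.0 q [ 0.44  0.24 -0.46  1.82  0.12  1.11 -0.39]
t: 103.9
position: [501.9, -48.9, 128.5]
ee_rot: [-0.001, 0.246, 0.969, -0.0]
force: [-0.6, 0.3, -1.5]
opening: 13.1
t: 104.9
position: [502.6, -48.9, 129.0]
ee_rot: [-0.0, 0.047, 0.999, -0.0]
force: [0.5, -0.2, -1.9]
opening: 13.0
t 104.90 pos [502.6 -48.9 129. ] x [-0.996  0.094  0.001] z [-0.001  0.    -1.   ] F [ 0.5 -0.2 -1.9] op 13.0 q [ 0.65  0.28 -0.71  1.81  0.2   1.13  1.34]
```

View pics/w33.png

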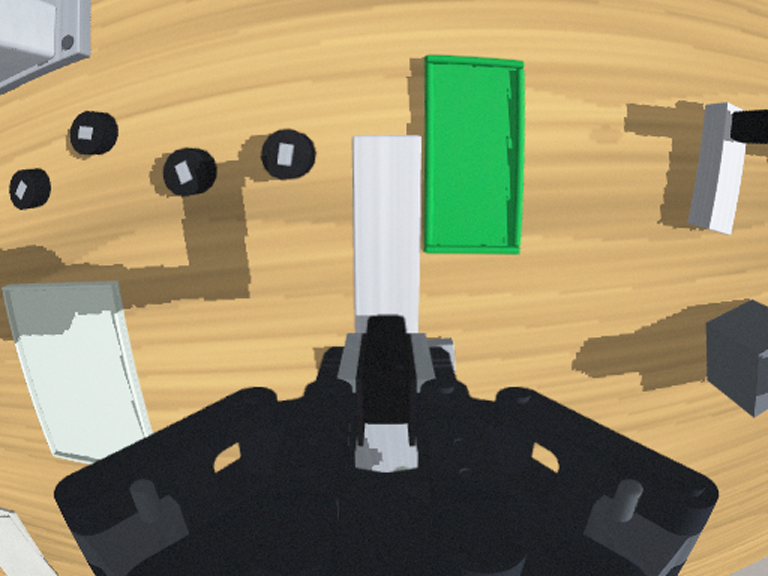

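View pics/top2.png

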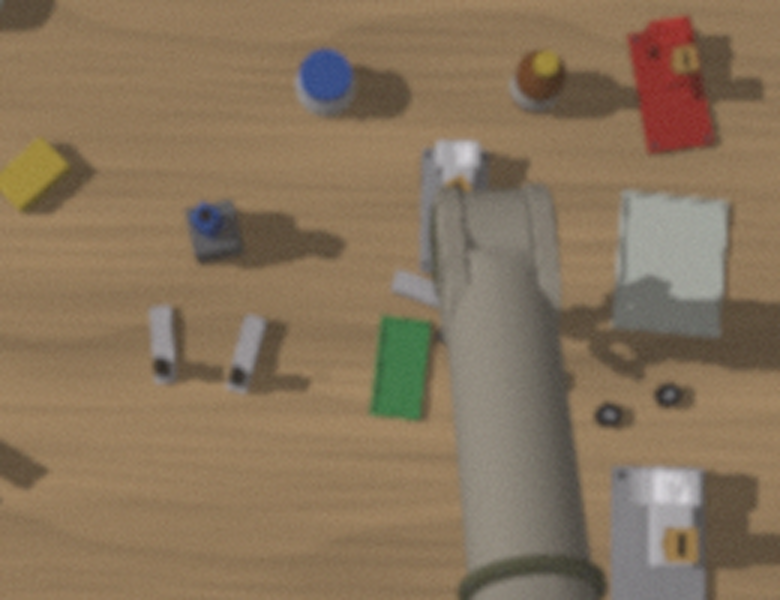

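```bash
python3 - <<'E'
from h import *
import pickle
f=pickle.load(open("/tmp/w33.pkl","rb")); s=f["s"]; Rm=Rq(s["ee_rot"]).as_matrix()
hsv=cv2.cvtColor(f["frame"],cv2.COLOR_RGB2HSV); H,S,V=cv2.split(hsv)
g=(H>50)&(H<75)&(S>120)
for a,c,m in comps(g,500): print("case",a,c,rect(f,m,10))
for p in ((353,136),(421,136)):
    w=onplane(f,np.array(p)/1.5,s["position"][2]-14.)[0]; print("bar end tool",(Rm.T@(w-s["position"])).round(1))
lo=(S<60)&(V>120)
for c0 in ((86,132),(184,172),(287,154),(22,190)):
    c0=np.array(c0)/1.5
    for a,c,mm in comps(lo,10):
        if np.hypot(*(c-c0))<6 and a<150: print("speck",a,c.round(1),onplane(f,c,20)[0].round(1))
print(s["position"])
E
```

```text
case 8571 [315.45128923 102.84960915] [434.   11.  118.5  60.   -5.2]
bar end tool [ 77.  -10.8  14.1]
bar end tool [77.  12.9 14.1]
speck 76 [56.4 88. ] [ 384.1 -235.1   20. ]
speck 105 [121.8 114.5] [ 424.3 -163.2   20. ]
speck 133 [189.8 102.4] [423.4 -98.4  20. ]
speck 52 [ 13.5 126.1] [ 409.5 -306.1   20. ]
[502.63761609 -48.94043523 128.98838981]
```

```bash
python3 -m crank '[[[0.047,0.057,0,0,0,0],[0.047,0.057,0,0,0,0],[0.046,0.058,0,0,0,0],[0,0,0.08,0,0,0],[0,0,0.08,0,0,0],[0,0,0.06,0,0,0],[0,0,0,0,0,0],[0,0,0,0,0,0]]]'
python3 - <<'E'
from h import *
st(); f=grab("wrist"); save(f,"w34.png",(150,40,400,290),2.2)
E
```

```text
t: 105.95
position: [466.5, 6.7, 64.0]
ee_rot: [0.0, 0.046, 0.999, 0.0]
force: [0.2, 0.3, -1.0]
opening: 13.1
t 105.95 pos [466.5   6.7  64. ] x [-0.996  0.092 -0.001] z [ 0.001  0.    -1.   ] F [ 0.2  0.3 -1. ] op 13.1 q [ 0.57  0.29 -0.74  1.97  0.24  0.96  1.2 ]
```

View pics/w34.png

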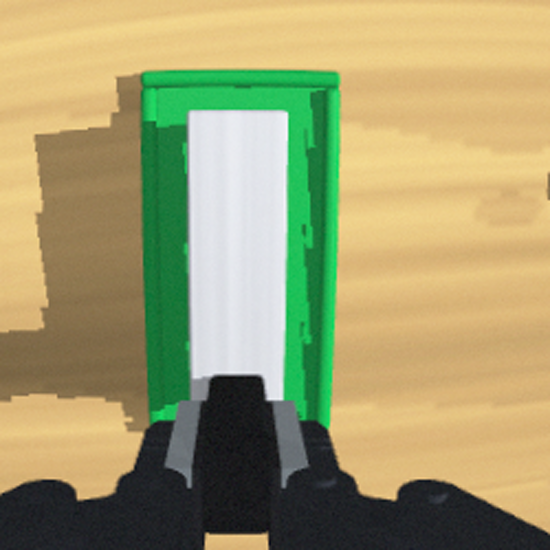

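```bash
python3 -m crank '[[[0,0,0.04,0,0,0],[0,0,0.025,0,0,0],[0,0,0.015,0,0,0],[0,0,0.003,0,0,0],[0,0,0,0,0,0]]]'
python3 - <<'E'
from h import *
st()
E
```

```text
t: 106.62
position: [466.1, 6.4, 39.3]
ee_rot: [-0.0, 0.046, 0.999, -0.0]
force: [-6.8, -1.4, 15.8]
opening: 13.1
t 106.62 pos [466.1   6.4  39.3] x [-0.996  0.092  0.   ] z [-0.    -0.001 -1.   ] F [-6.8 -1.4 15.8] op 13.1 q [ 0.55  0.33 -0.72  1.99  0.27  0.92  1.17]
```

```bash
python3 -m crank '[[[0,0,0,0,0,0],[0,0,0,0,0,0],[0,0,0,0,0,0],[0,0,0,0,0,0]]]' 0.4
python3 -m crank '[[[0,0,-0.06,0,0,0],[0,0,-0.1,0,0,0],[0,0,-0.1,0,0,0],[0.027,-0.09,0,0,0,0],[0.027,-0.09,0,0,0,0],[0.028,-0.09,0,0,0,0],[0.028,-0.09,0,0,0,0],[0,0,0,0,0,0],[0,0,0,0,0,0],[0,0,0,0,0,0]]]' 
python3 - <<'E'
from h import *
st(); f=grab("wrist"); save(f,"w35.png",None,1.5)
import pickle; pickle.dump(f,open("/tmp/w35.pkl","wb"))
E
```

```text
t: 107.12
position: [466.1, 6.3, 38.3]
ee_rot: [-0.0, 0.046, 0.999, 0.0]
force: [-0.3, -0.7, -1.0]
opening: 34.2
t: 108.38
position: [423.8, -97.2, 116.8]
ee_rot: [0.0, 0.045, 0.999, 0.0]
force: [-0.5, -0.0, -0.3]
opening: 34.0
t 108.38 pos [423.8 -97.2 116.8] x [-0.996  0.09  -0.001] z [ 0.001  0.    -1.   ] F [-0.5 -0.  -0.3] op 34.0 q [ 0.81  0.12 -0.69  1.99  0.09  1.06  1.56]
```

View pics/w35.png

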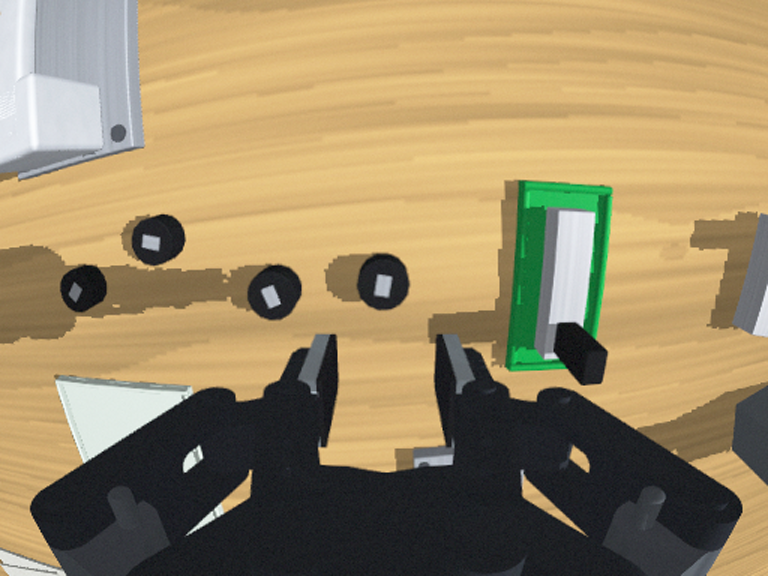

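The block lies flat in the case at (570,280). Three mounts and the knocked one (158,240) all show specks up. Picking the first mount at (383,285).

```bash
python3 -m crank '[[[-0.005,-0.005,0.03,0,0,0],[0,0,0.06,0,0,0],[0,0,0.08,0,0,0],[0,0,0.08,0,0,0],[0,0,0.06,0,0,0],[0,0,0.04,0,0,0],[0,0,0.02,0,0,0],[0,0,0,0,0,0],[0,0,0,0,0,0]]]' 0.6
python3 - <<'E'
from h import *
st(); f=grab("wrist"); save(f,"w36.png",(150,100,370,330),2.2)
E
```

```text
t: 109.55
position: [425.2, -99.9, 5.9]
ee_rot: [0.0, 0.046, 0.999, -0.0]
force: [0.6, -0.6, -0.6]
opening: 50.9
t 109.55 pos [425.2 -99.9   5.9] x [-0.996  0.092 -0.001] z [ 0.001 -0.    -1.   ] F [ 0.6 -0.6 -0.6] op 50.9 q [ 0.74  0.31 -0.65  2.09  0.26  0.81  1.41]
```

View pics/w36.png

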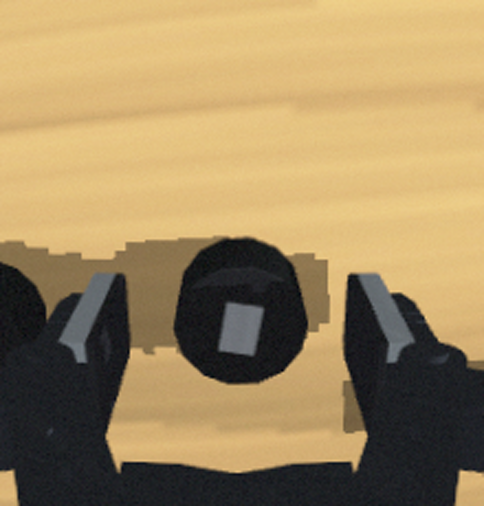

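```bash
python3 -m crank '[[[0,0.002,0.014,0,0,0],[0,0,0,0,0,0],[0,0,0,0,0,0]]]'
python3 -m crank '[[[0,0,0,0,0,0],[0,0,0,0,0,0],[0,0,0,0,0,0],[0,0,0,0,0,0],[0,0,0,0,0,0]]]' 0 40
python3 -m crank '[[[0,0,-0.02,0,0,0],[0,0,-0.08,0,0,0],[0,0,-0.08,0,0,0],[0,0,0,0,0,0],[0,0,0,0,0,0]]]'
python3 - <<'E'
from h import *
st(); f=grab("wrist"); save(f,"w37.png",(100,100,370,330),2.2)
E
```

```text
t: 109.98
position: [424.8, -99.2, 1.3]
ee_rot: [0.0, 0.046, 0.999, 0.0]
force: [-0.2, 1.2, -0.8]
opening: 51.4
t: 110.6
position: [424.9, -99.3, 1.5]
ee_rot: [0.0, 0.046, 0.999, -0.0]
force: [-1.5, 0.8, 6.0]
opening: 28.6
t: 111.22
position: [424.4, -99.3, 54.8]
ee_rot: [-0.0, 0.046, 0.999, -0.0]
force: [0.1, 0.3, 0.3]
opening: 28.6
t 111.22 pos [424.4 -99.3  54.8] x [-0.996  0.092  0.   ] z [-0. -0. -1.] F [0.1 0.3 0.3] op 28.6 q [ 0.78  0.22 -0.68  2.05  0.18  0.92  1.48]
```

View pics/w37.png

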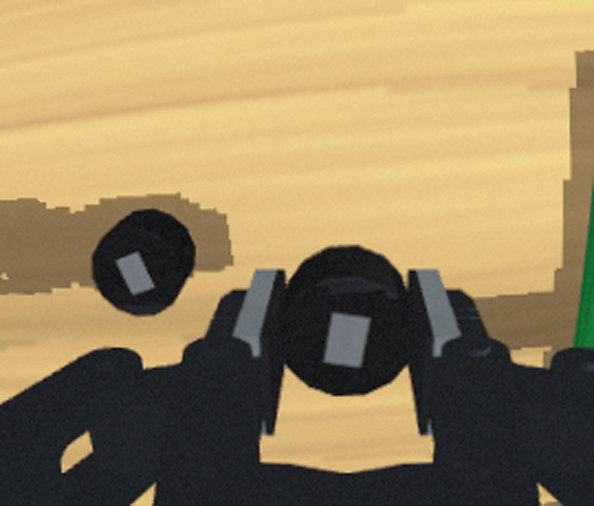

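```bash
python3 -m crank '[[[-0.091,-0.081,0,0,0,0],[-0.091,-0.081,0,0,0,0],[-0.091,-0.081,0,0,0,0],[-0.091,-0.081,0,0,0,0],[-0.091,-0.081,0,0,0,0],[-0.091,-0.081,0,0,0,0],[-0.091,-0.081,0,0,0,0],[-0.091,-0.081,0,0,0,0],[0,0,0,0,0,0],[0,0,0,0,0,0],[0,0,0,0,0,0]]]'
python3 - <<'E'
from h import *
st(); f=grab("wrist"); save(f,"w38.png",None,1.5)
import pickle; pickle.dump(f,open("/tmp/w38.pkl","wb"))
t=grab("top")
hsv=cv2.cvtColor(t["frame"],cv2.COLOR_RGB2HSV); H,S,V=cv2.split(hsv)
E
```

```text
t: 112.65
position: [623.9, -311.6, 54.8]
ee_rot: [-0.0, 0.045, 0.999, 0.0]
force: [-0.8, 0.2, 0.2]
opening: 28.5
t 112.65 pos [ 623.9 -311.6   54.8] x [-0.996  0.091  0.001] z [-0.001  0.001 -1.   ] F [-0.8  0.2  0.2] op 28.5 q [ 0.74  0.72 -0.52  1.33  0.36  1.18  1.67]
```

View pics/w38.png

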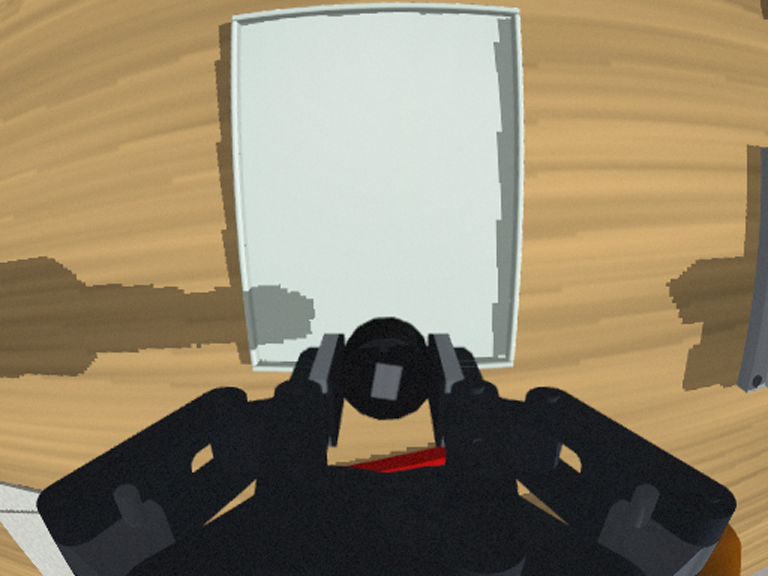

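```bash
python3 - <<'E'
from h import *
import pickle
f=pickle.load(open("/tmp/w38.pkl","rb")); s=f["s"];Rm=Rq(s["ee_rot"]).as_matrix()
Q=onplane(f,np.array([(254,371),(513,367),(521,9),(231,12)])/1.5,10); print(Q.round(1),Q.mean(0).round(1))
T=(Q-s["position"])@Rm; print(T.round(1),T.mean(0).round(1))
print([round(np.linalg.norm(Q[i]-Q[(i+1)%4]),1) for i in range(4)])
E
```

```text
[[ 646.5 -377.    10. ]
 [ 655.6 -252.5   10. ]
 [ 490.9 -239.8   10. ]
 [ 479.7 -365.9   10. ]] [ 568.2 -308.8   10. ]
[[-28.4 -63.   44.8]
 [-26.3  61.8  44.9]
 [138.9  59.4  45. ]
 [138.7 -67.1  44.9]] [55.7 -2.2 44.9]
[np.float64(124.8), np.float64(165.2), np.float64(126.6), np.float64(167.1)]
```

```bash
python3 -m crank '[[[0,0,0.07,0,0,0],[0,0,0.06,0,0,0],[0,0,0.03,0,0,0],[0,0,0.007,0,0,0],[0,0,0,0,0,0]]]'
python3 - <<'E'
from h import *
st()
E
```

```text
t: 113.38
position: [624.3, -312.7, 4.6]
ee_rot: [-0.0, 0.046, 0.999, 0.0]
force: [-0.5, -0.2, 0.4]
opening: 28.6
t 113.38 pos [ 624.3 -312.7    4.6] x [-0.996  0.092  0.   ] z [-0.  0. -1.] F [-0.5 -0.2  0.4] op 28.6 q [ 0.74  0.78 -0.5   1.36  0.39  1.1   1.66]
```

```bash
python3 -m crank '[[[0,0,0,0,0,0],[0,0,0,0,0,0],[0,0,0,0,0,0]]]' 0.5
python3 -m crank '[[[0,0,-0.08,0,0,0],[0,0,-0.12,0,0,0],[0.089,0.054,0,0,0,0],[0.089,0.054,0,0,0,0],[0.089,0.054,0,0,0,0],[0.089,0.054,0,0,0,0],[0.089,0.054,0,0,0,0],[0.089,0.054,0,0,0,0],[0.089,0.054,0,0,0,0],[0.089,0.054,0,0,0,0],[0,0,0,0,0,0],[0,0,0,0,0,0],[0,0,0,0,0,0]]]' 0.6
cat > look.py <<'E'
from h import *
import sys,pickle
st(); f=grab("wrist"); save(f,sys.argv[1]+".png",None,1.5); pickle.dump(f,open("/tmp/m.pkl","wb"))
s=f["s"];Rm=Rq(s["ee_rot"]).as_matrix()
hsv=cv2.cvtColor(f["frame"],cv2.COLOR_RGB2HSV); H,S,V=cv2.split(hsv)
for a,c,mm in comps((S<70)&(V>110),15):
    if a>400 or c[1]>290: continue
    ring=cv2.dilate(mm.astype(np.uint8),np.ones((9,9)))-cv2.dilate(mm.astype(np.uint8),np.ones((3,3)))
    if np.median(V[ring>0])<70:
        w=onplane(f,c,20)[0]; print("speck",a,c.round(1),w.round(1),"tool",(Rm.T@(w-s["position"])).round(1),"units",((Rm.T@(w-s["position"]))/300).round(4))
E
python3 look.py w39
```

```text
t: 113.75
position: [624.4, -312.9, 5.1]
ee_rot: [0.0, 0.046, 0.999, 0.0]
force: [0.3, 0.1, 0.3]
opening: 42.5
t: 115.38
position: [424.4, -164.7, 65.3]
ee_rot: [0.0, 0.046, 0.999, 0.0]
force: [0.2, 0.2, -0.2]
opening: 51.2
t 115.38 pos [ 424.4 -164.7   65.3] x [-0.996  0.092 -0.001] z [ 0.001  0.    -1.   ] F [ 0.2  0.2 -0.2] op 51.2 q [ 0.89  0.25 -0.66  2.    0.18  0.95  1.62]
speck 198 [146.8 163. ] [ 384.3 -235.    20. ] tool [ 33.5 -73.7  45.3] units [ 0.1115 -0.2456  0.1509]
speck 92 [ 72.4 206.2] [ 409.8 -306.    20. ] tool [   1.5 -142.    45.3] units [ 0.005  -0.4735  0.1509]
speck 214 [258.6 210.8] [ 424.5 -163.1   20. ] tool [ 0.1  1.6 45.3] units [0.0004 0.0053 0.151 ]
speck 124 [322.3 233.8] [ 446.1 -120.1   20. ] tool [-17.4  46.4  45.3] units [-0.0581  0.1548  0.1511]
speck 48 [184.9 258.7] [ 457.1 -220.3   20. ] tool [-37.6 -52.3  45.3] units [-0.1255 -0.1745  0.1511]
speck 41 [329.4 258.2] [ 466.6 -114.9   20. ] tool [-37.4  53.5  45.4] units [-0.1245  0.1782  0.1512]
```

View pics/w39.png

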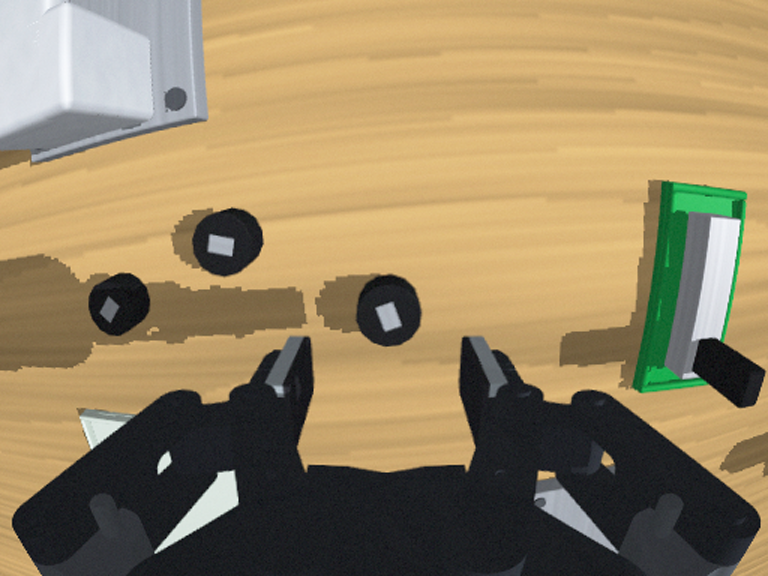

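```bash
python3 -m crank '[[[0,0.005,0.06,0,0,0],[0,0,0.08,0,0,0],[0,0,0.05,0,0,0],[0,0,0.023,0,0,0],[0,0,0,0,0,0],[0,0,0,0,0,0]]]'
python3 -m crank '[[[0,0,0,0,0,0],[0,0,0,0,0,0],[0,0,0,0,0,0],[0,0,0,0,0,0]]]' 0 40
python3 -m crank '[[[0,0,-0.03,0,0,0],[0,0,-0.08,0,0,0],[0,0,-0.07,0,0,0],[-0.098,-0.073,0,0,0,0],[-0.098,-0.073,0,0,0,0],[-0.098,-0.073,0,0,0,0],[-0.098,-0.073,0,0,0,0],[-0.098,-0.073,0,0,0,0],[-0.096,-0.074,0,0,0,0],[0,0,0,0,0,0],[0,0,0,0,0,0],[0,0,0,0,0,0]]]'
python3 look.py w40
```

```text
t: 116.18
position: [424.2, -162.9, 1.8]
ee_rot: [0.0, 0.046, 0.999, -0.0]
force: [0.4, -0.4, -0.6]
opening: 51.2
t: 116.68
position: [424.2, -162.9, 2.0]
ee_rot: [0.001, 0.046, 0.999, -0.0]
force: [-0.4, -0.0, 5.3]
opening: 28.8
t: 118.18
position: [586.3, -309.1, 55.6]
ee_rot: [-0.0, 0.045, 0.999, 0.0]
force: [0.6, 0.6, -1.0]
opening: 28.5
t 118.17 pos [ 586.3 -309.1   55.6] x [-0.996  0.091  0.   ] z [-0.  0. -1.] F [ 0.6  0.6 -1. ] op 28.5 q [ 0.8   0.66 -0.54  1.44  0.35  1.14  1.68]
```

View pics/w40.png

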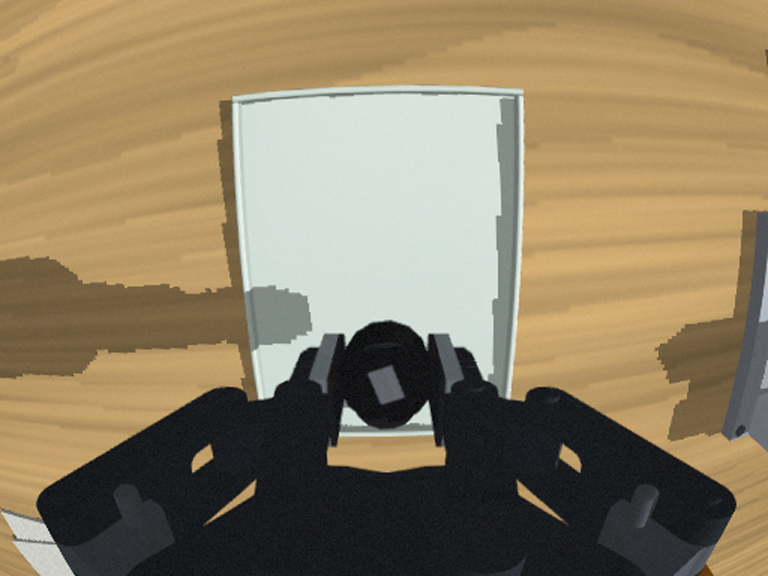

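```bash
python3 -m crank '[[[0,0,0.07,0,0,0],[0,0,0.06,0,0,0],[0,0,0.03,0,0,0],[0,0,0.009,0,0,0],[0,0,0,0,0,0],[0,0,0,0,0,0]]]'
python3 -m crank '[[[0,0,0,0,0,0],[0,0,0,0,0,0],[0,0,0,0,0,0]]]' 0.5
python3 -m crank '[[[0,0,-0.08,0,0,0],[0,0,-0.12,0,0,0],[0.087,0.023,0,0,0,0],[0.087,0.023,0,0,0,0],[0.087,0.023,0,0,0,0],[0.087,0.023,0,0,0,0],[0.087,0.023,0,0,0,0],[0.087,0.023,0,0,0,0],[0.087,0.023,0,0,0,0],[0.085,0.024,0,0,0,0],[0,0,0,0,0,0],[0,0,0,0,0,0],[0,0,0,0,0,0]]]' 0.6
python3 look.py w41
```

```text
t: 118.98
position: [586.6, -309.8, 4.1]
ee_rot: [-0.0, 0.046, 0.999, 0.0]
force: [0.0, 0.5, -0.3]
opening: 28.4
t: 119.35
position: [586.7, -310.0, 4.4]
ee_rot: [0.0, 0.046, 0.999, 0.0]
force: [-0.1, 0.2, 0.9]
opening: 42.7
t: 120.98
position: [385.3, -235.8, 64.7]
ee_rot: [0.0, 0.046, 0.999, 0.0]
force: [-0.1, -0.0, 0.1]
opening: 51.4
t 120.97 pos [ 385.3 -235.8   64.7] x [-0.996  0.092 -0.001] z [ 0.001  0.    -1.   ] F [-0.1 -0.   0.1] op 51.4 q [ 1.06  0.24 -0.64  2.01  0.17  0.95  1.81]
speck 209 [257.6 209.8] [ 384.4 -234.8   20. ] tool [ 1.1  0.9 44.7] units [0.0035 0.003  0.149 ]
speck 117 [163.1 249.2] [ 409.1 -306.3   20. ] tool [-30.1 -68.   44.7] units [-0.1004 -0.2268  0.149 ]
speck 26 [185.3 259.2] [ 418.2 -290.9   20. ] tool [-37.7 -51.9  44.7] units [-0.1257 -0.173   0.1491]
speck 19 [328.4 259.4] [ 428.  -186.8   20. ] tool [-37.9  52.6  44.7] units [-0.1264  0.1754  0.1491]
```

View pics/w41.png

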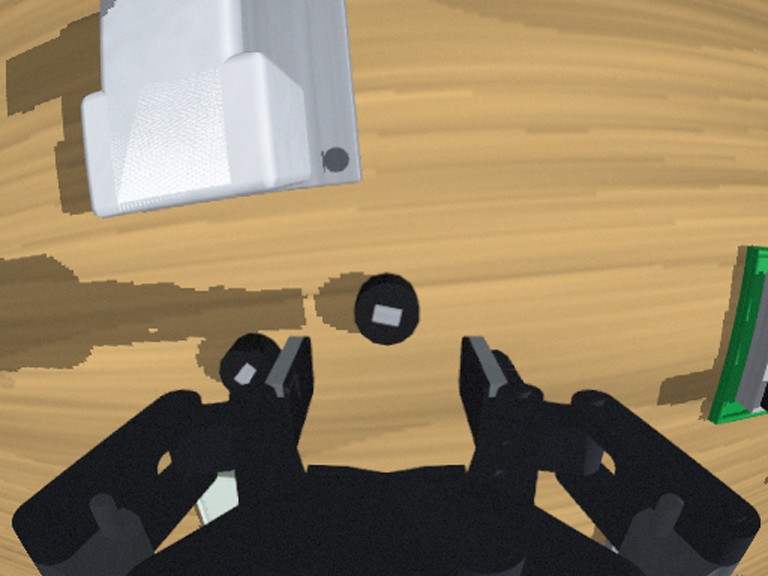

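```bash
python3 - <<'E'
from h import *
import pickle
f=pickle.load(open("/tmp/m.pkl","rb"))
for p,z in (((360,180),15),((300,185),40),((300,185),80),((200,205),80),((105,215),80),((105,215),20)): print(p,z,onplane(f,np.array(p)/1.5,z)[0].round(1))
E
```

```text
(360, 180) 15 [ 324.5 -240.6   15. ]
(300, 185) 40 [ 323.1 -262.    40. ]
(300, 185) 80 [ 321.9 -254.1   80. ]
(200, 205) 80 [ 323.8 -286.1   80. ]
(105, 215) 80 [ 321.6 -322.5   80. ]
(105, 215) 20 [ 323.2 -366.4   20. ]
```

```bash
python3 -m crank '[[[0.003,0.003,0.06,0,0,0],[0,0,0.08,0,0,0],[0,0,0.05,0,0,0],[0,0,0.021,0,0,0],[0,0,0,0,0,0],[0,0,0,0,0,0]]]'
python3 -m crank '[[[0,0,0,0,0,0],[0,0,0,0,0,0],[0,0,0,0,0,0],[0,0,0,0,0,0]]]' 0 40
python3 -m crank '[[[0,0,-0.03,0,0,0],[0,0,-0.08,0,0,0],[0,0,-0.07,0,0,0],[0,0,0,0,0,0],[0,0,0,0,0,0]]]'
python3 - <<'E'
from h import *
st(); s=manip.state(); Rm=Rq(s["ee_rot"]).as_matrix()
w=np.array([568.2,-308.8,0])-19*np.array([.9975,-.0715,0]); d=(Rm.T@(w-s["position"]))/300; print(w,d.round(4),(d/6).round(4))
E
```

```text
t: 121.78
position: [384.2, -234.9, 1.8]
ee_rot: [0.0, 0.046, 0.999, -0.0]
force: [-0.1, -0.5, 0.5]
opening: 51.3
t: 122.28
position: [384.1, -234.9, 1.9]
ee_rot: [0.0, 0.046, 0.999, -0.0]
force: [-1.3, 1.4, 5.3]
opening: 28.3
t: 122.9
position: [383.3, -234.6, 55.0]
ee_rot: [-0.0, 0.046, 0.999, -0.0]
force: [-0.6, 0.6, -0.5]
opening: 28.2
t 122.90 pos [ 383.3 -234.6   55. ] x [-0.996  0.092  0.   ] z [-0. -0. -1.] F [-0.6  0.6 -0.5] op 28.2 q [ 1.06  0.25 -0.64  2.02  0.18  0.93  1.8 ]
[ 549.2475 -307.4415    0.    ] [-0.5732 -0.1907  0.1831] [-0.0955 -0.0318  0.0305]
```

```bash
python3 -m crank '[[[-0.095,-0.032,0,0,0,0],[-0.095,-0.032,0,0,0,0],[-0.095,-0.032,0,0,0,0],[-0.095,-0.032,0,0,0,0],[-0.095,-0.032,0,0,0,0],[-0.098,-0.031,0,0,0,0],[0,0,0,0,0,0],[0,0,0,0,0,0],[0,0,0,0,0,0]]]'
python3 look.py w42
```

```text
t: 124.02
position: [548.6, -307.2, 54.8]
ee_rot: [-0.001, 0.046, 0.999, 0.0]
force: [-0.1, 0.3, -1.1]
opening: 28.5
t 124.03 pos [ 548.6 -307.2   54.8] x [-0.996  0.092  0.001] z [-0.001  0.    -1.   ] F [-0.1  0.3 -1.1] op 28.5 q [ 0.86  0.6  -0.57  1.55  0.35  1.1   1.7 ]
speck 57 [235.2   1.8] [ 413.4 -307.3   20. ] tool [134.5 -12.5  34.9] units [ 0.4484 -0.0418  0.1164]
speck 291 [256.9 256.6] [ 577.5 -309.4   20. ] tool [-29.1   0.5  34.7] units [-0.0969  0.0015  0.1158]
speck 26 [214.5 255.5] [ 574.4 -337.9   20. ] tool [-28.6 -28.3  34.7] units [-0.0953 -0.0943  0.1158]
speck 26 [299.5 255.5] [ 579.7 -280.6   20. ] tool [-28.6  29.3  34.7] units [-0.0954  0.0976  0.1158]
```

View pics/w42.png

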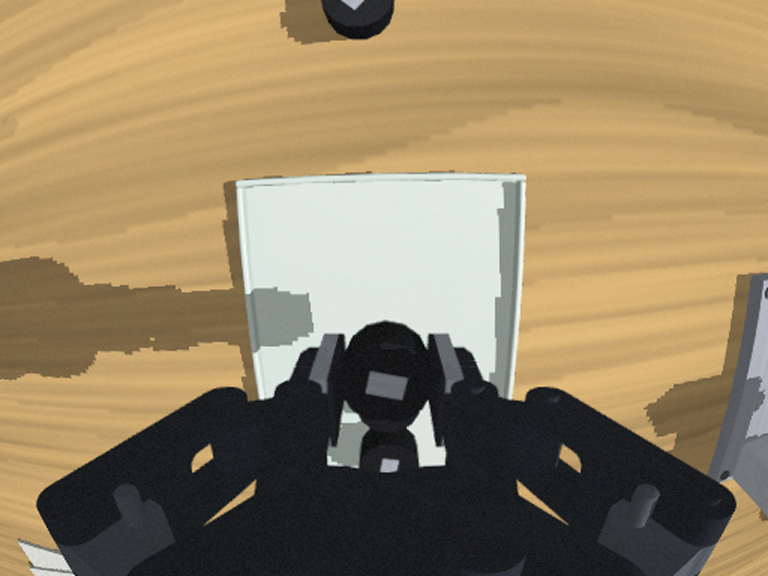

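```bash
python3 -m crank '[[[0,0,0.07,0,0,0],[0,0,0.06,0,0,0],[0,0,0.03,0,0,0],[0,0,0.006,0,0,0],[0,0,0,0,0,0],[0,0,0,0,0,0]]]'
python3 -m crank '[[[0,0,0,0,0,0],[0,0,0,0,0,0],[0,0,0,0,0,0]]]' 0.5
python3 -m crank '[[[0,0,-0.08,0,0,0],[0,0,-0.12,0,0,0],[0.092,-0.008,0,0,0,0],[0.092,-0.008,0,0,0,0],[0.092,-0.008,0,0,0,0],[0.092,-0.008,0,0,0,0],[0.095,-0.008,0,0,0,0],[0,0,0,0,0,0],[0,0,0,0,0,0],[0,0,0,0,0,0]]]' 0.6
python3 look.py w43
```

```text
t: 124.82
position: [549.9, -307.6, 5.9]
ee_rot: [0.0, 0.046, 0.999, -0.0]
force: [0.1, 0.2, -0.6]
opening: 28.2
t: 125.2
position: [549.6, -307.5, 5.5]
ee_rot: [0.0, 0.046, 0.999, -0.0]
force: [0.0, 0.1, -0.4]
opening: 42.8
t: 126.45
position: [411.2, -306.4, 65.6]
ee_rot: [0.0, 0.045, 0.999, 0.0]
force: [-0.7, -0.5, 0.6]
opening: 51.1
t 126.45 pos [ 411.2 -306.4   65.6] x [-0.996  0.091 -0.001] z [ 0.001  0.    -1.   ] F [-0.7 -0.5  0.6] op 51.1 q [ 1.09  0.36 -0.61  1.86  0.24  1.    1.86]
speck 211 [257.2 208.6] [ 409.8 -305.6   20. ] tool [ 1.5  0.7 45.6] units [0.0051 0.0022 0.1519]
speck 33 [185.2 258.9] [ 444.3 -361.7   20. ] tool [-38.  -52.1  45.6] units [-0.1265 -0.1738  0.152 ]
speck 35 [328.9 258.8] [ 453.9 -256.8   20. ] tool [-38.   53.2  45.6] units [-0.1266  0.1775  0.1521]
```

View pics/w43.png

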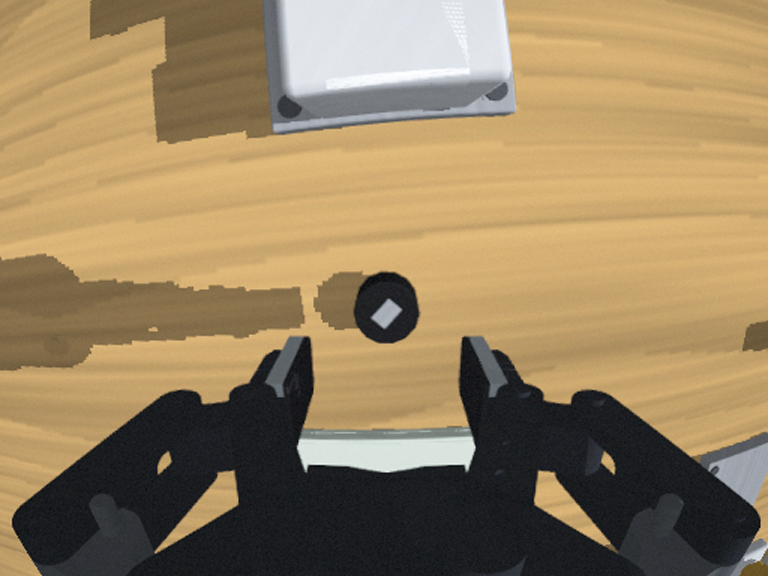

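```bash
python3 -m crank '[[[0.005,0.002,0.06,0,0,0],[0,0,0.08,0,0,0],[0,0,0.05,0,0,0],[0,0,0.024,0,0,0],[0,0,0,0,0,0],[0,0,0,0,0,0]]]'
python3 -m crank '[[[0,0,0,0,0,0],[0,0,0,0,0,0],[0,0,0,0,0,0],[0,0,0,0,0,0]]]' 0 40
python3 -m crank '[[[0,0,-0.03,0,0,0],[0,0,-0.08,0,0,0],[0,0,-0.07,0,0,0],[-0.084,0.008,0,0,0,0],[-0.084,0.009,0,0,0,0],[-0.084,0.009,0,0,0,0],[-0.084,0.009,0,0,0,0],[0,0,0,0,0,0],[0,0,0,0,0,0],[0,0,0,0,0,0]]]'
python3 look.py w44
```

```text
t: 127.25
position: [409.2, -306.2, 1.8]
ee_rot: [0.0, 0.046, 0.999, -0.0]
force: [-0.7, 0.6, 0.2]
opening: 51.3
t: 127.75
position: [409.2, -306.3, 2.0]
ee_rot: [0.001, 0.046, 0.999, -0.0]
force: [-1.6, -0.6, 5.2]
opening: 28.8
t: 129.0
position: [509.0, -305.2, 55.3]
ee_rot: [-0.0, 0.046, 0.999, -0.0]
force: [0.1, -0.2, 0.3]
opening: 28.5
t 129.00 pos [ 509.  -305.2   55.3] x [-0.996  0.093  0.001] z [-0.001 -0.    -1.   ] F [ 0.1 -0.2  0.3] op 28.5 q [ 0.93  0.53 -0.58  1.65  0.33  1.06  1.72]
speck 66 [301.  251.6] [ 537.5 -277.4   20. ] tool [-25.8  30.3  35.2] units [-0.0862  0.1009  0.1175]
speck 330 [257.1 257. ] [ 538.6 -307.4   20. ] tool [-29.6   0.6  35.2] units [-0.0988  0.0019  0.1175]
speck 37 [213.7 255.2] [ 534.8 -336.7   20. ] tool [-28.6 -29.   35.3] units [-0.0955 -0.0965  0.1175]
```

View pics/w44.png

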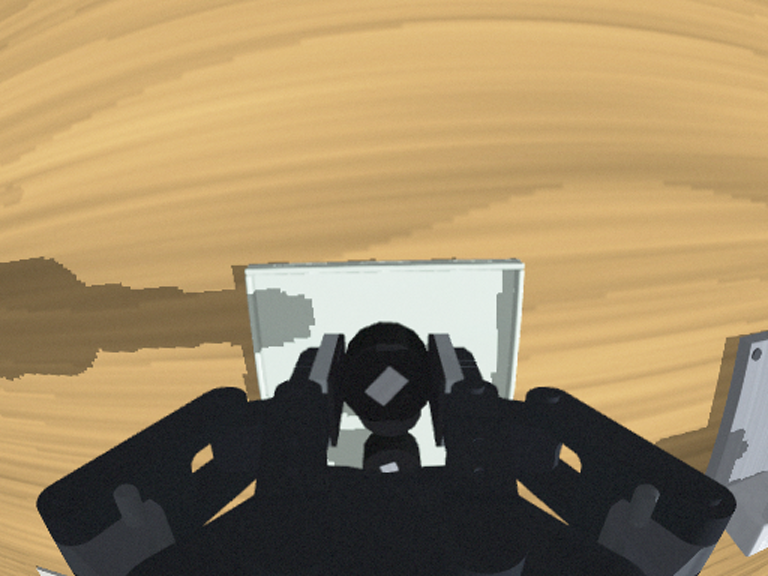

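```bash
python3 -m crank '[[[-0.003,0,0.07,0,0,0],[0,0,0.06,0,0,0],[0,0,0.03,0,0,0],[0,0,0.007,0,0,0],[0,0,0,0,0,0],[0,0,0,0,0,0]]]'
python3 -m crank '[[[0,0,0,0,0,0],[0,0,0,0,0,0],[0,0,0,0,0,0]]]' 0.5
python3 -m crank '[[[0,0,-0.08,0,0,0],[0,0,-0.14,0,0,0],[0,0,-0.18,0,0,0],[0,0,-0.18,0,0,0],[-0.1,0,-0.18,0,0,0],[-0.15,0.05,0,0,0,0],[-0.15,0.1,0,0,0,0],[-0.1,0.1,0,0,0,0],[0,0.1,0,0,0,0],[0,0.1,0,0,0,0],[0,0,0,0,0,0],[0,0,0,0,0,0],[0,0,0,0,0,0]]]'
python3 look.py w45
python3 - <<'E'
from h import *
f=grab("scene"); save(f,"scene3.png",(130,140,390,340),3)
f=grab("top"); save(f,"top3.png",(150,80,410,280),3)
E
```

```text
t: 129.8
position: [511.3, -304.9, 5.5]
ee_rot: [0.0, 0.046, 0.999, -0.0]
force: [0.4, 0.0, 0.3]
opening: 28.4
t: 130.18
position: [511.0, -304.8, 5.2]
ee_rot: [0.0, 0.046, 0.999, -0.0]
force: [0.2, 0.2, -0.0]
opening: 42.4
t: 131.8
position: [672.4, -186.0, 233.0]
ee_rot: [-0.0, 0.047, 0.999, -0.0]
force: [-0.3, -1.0, 0.3]
opening: 42.6
t 131.80 pos [ 672.4 -186.   233. ] x [-0.996  0.094  0.   ] z [-0.    -0.001 -1.   ] F [-0.3 -1.   0.3] op 42.6 q [ 0.58  0.62 -0.62  1.1   0.35  1.52  1.5 ]
speck 57 [147.9  47.6] [ 510.6 -305.5   20. ] tool [ 149.9 -134.1  213.1] units [ 0.4996 -0.4469  0.7104]
speck 64 [148.4  77.5] [ 549.2 -308.1   20. ] tool [ 111.2 -133.   213.1] units [ 0.3706 -0.4433  0.7104]
speck 62 [149.9 107.1] [ 586.4 -310.3   20. ] tool [  73.9 -131.8  213.1] units [ 0.2464 -0.4392  0.7104]
speck 59 [151.4 136.4] [ 623.1 -313.4   20. ] tool [  37.1 -131.3  213.1] units [ 0.1235 -0.4377  0.7104]
speck 47 [318.8 256.4] [ 806.6 -113.2   20. ] tool [-126.8   85.2  212.9] units [-0.4228  0.2839  0.7098]
speck 39 [196. 257.] [ 791.8 -281.    20. ] tool [-127.8  -83.2  213.1] units [-0.4261 -0.2775  0.7102]
```

View pics/w45.png

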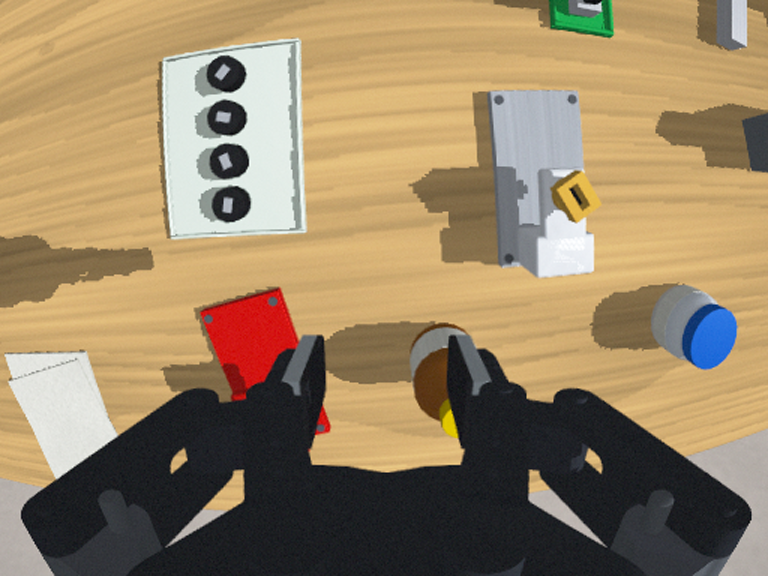

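View pics/scene3.png

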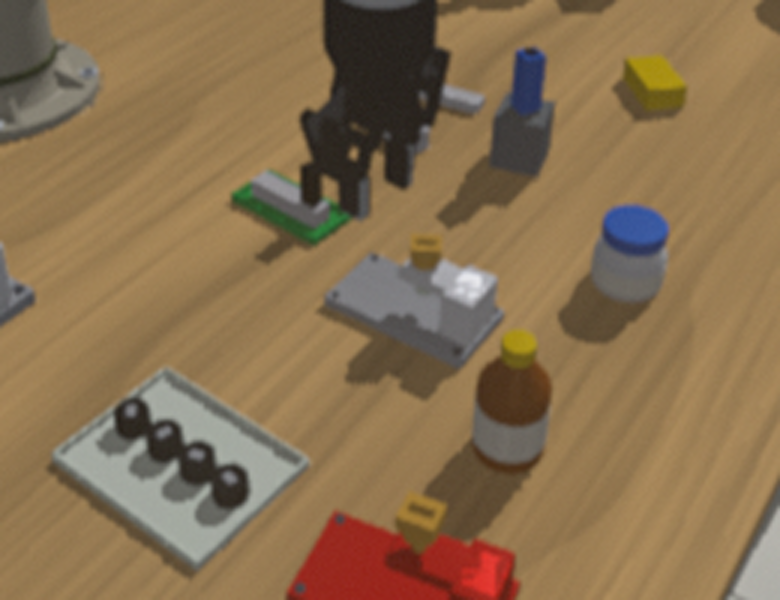

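View pics/top3.png

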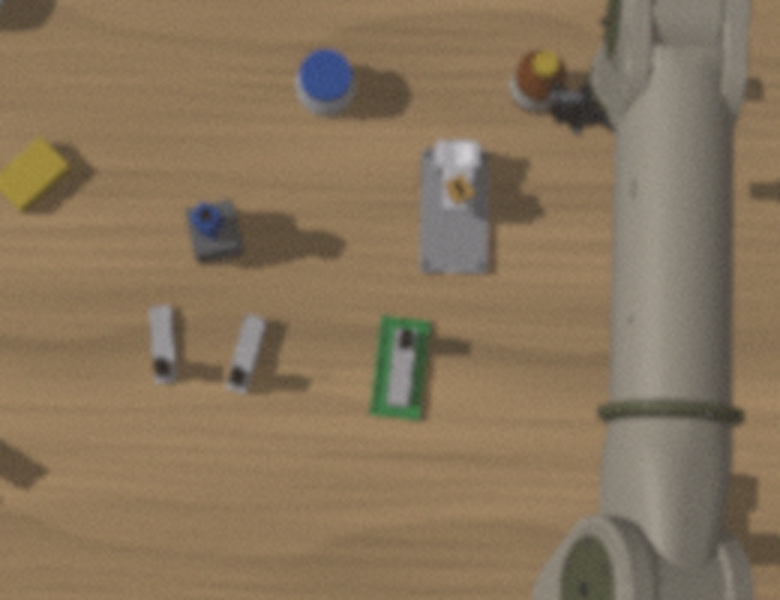

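Everything is in place at t = 132 s. There is time for one more check. With the block out, the foot hangs free, so the same side view as before shows how far it dropped past the block's top, which is the press depth.

```bash
python3 -m crank '[[[0,0,0,0,0,1],[0,0,0,0,0,1],[0,0,0,0,0,1],[0,0,0,0,0,1],[0,0,0,0,0,1],[0,0,0,0,0,1],[0,0,0,0,0,1],[0,0,0,0,0,1],[0,0,0,0,0,1],[0,0,0,0,0,1],[0,0,0,0,0,1],[0,0,0,0,0,1],[0,0,0,0,0,1],[0,0,0,0,0,1],[0,0,0,0,0,1],[0,0,0,0,0,1],[0,0,0,0,0,1],[0,0,0,0,0,1],[0,0,0,0,0,1],[0,0,0,0,0,1]]]'
python3 -m crank '[[[0,0,0,0,0,1],[0,0,0,0,0,1],[0,0,0,0,0,1],[0,0,0,0,0,1],[0,0,0,0,0,1],[0,0,0,0,0,1],[0,0,0,0,0,1],[0,0,0,0,0,1],[0,0,0,0,0,1],[0,0,0,0,0,1],[0,0,0,0,0,1],[0,0,0,0,0,1],[0,0,0,0,0,1],[0,0,0,0,0,1],[0,0,0,0,0,1],[0,0,0,0,0,1],[0,0,0,0,0,1],[0,0,0,0,0,1],[0,0,0,0,0,1],[0,0,0,0,0,1]]]' 0.4
python3 -m crank '[[[0,0,0,0,0,1],[0,0,0,0,0,1],[0,0,0,0,0,1],[0,0,0,0,0,0.75],[-0.114,0.049,0,0,0,0],[-0.114,0.049,0,0,0,0],[-0.114,0.049,0,0,0,0],[0,0,0,0,0,0],[0,0,0,0,0,0],[0,0,0,0,0,0]]]'
python3 - <<'E'
from h import *
st(); s=manip.state(); Rm=Rq(s["ee_rot"]).as_matrix(); print((Rm.T@(np.array([569.6,-229.5,49.4])-s["position"])/300).round(4))
E
```

```text
t: 134.45
position: [672.6, -184.6, 233.1]
ee_rot: [-0.0, 0.678, 0.735, 0.0]
force: [0.1, 0.3, -1.1]
opening: 42.9
t: 136.95
position: [672.6, -184.6, 233.1]
ee_rot: [-0.0, 0.992, 0.127, 0.0]
force: [1.1, 0.1, -0.0]
opening: 34.0
t: 138.2
position: [570.7, -226.8, 232.9]
ee_rot: [-0.0, 1.0, -0.002, 0.0]
force: [0.2, -0.1, -0.1]
opening: 34.4
t 138.20 pos [ 570.7 -226.8  232.9] x [ 1.    -0.003  0.   ] z [ 0.     0.001 -1.   ] F [ 0.2 -0.1 -0.1] op 34.4 q [ 0.38  0.36 -0.07  1.4   0.02  1.38 -1.27]
[-0.0039  0.0093  0.6117]
```

```bash
python3 -m crank '[[[-0.004,0.009,0.14,0,0,0],[0,0,0.14,0,0,0],[0,0,0.14,0,0,0],[0,0,0.12,0,0,0],[0,0,0.07,0,0,0],[0,0,0,0.9,0,0],[0,0,0,0.9,0,0],[0,0,0,0.9,0,0],[0,0,0,0.9,0,0],[0,0,0,0.9,0,0],[0,0,0,0.9,0,0],[0,0,0,0.9,0,0],[0,0,0,0,0,0],[0,0,0,0,0,0],[0,0,0,0,0,0]]]'
python3 - <<'E'
from h import *
import pickle
st(); f=grab("wrist"); save(f,"w46.png",None,1.5); pickle.dump(f,open("/tmp/w46.pkl","wb"))
h=pickle.load(open("/tmp/w30.pkl","rb"))
x0,y0,w,k=60,100,38,15
for n,q in (("w46n",f),):
    im=cv2.resize(q["frame"][y0:y0+w,x0:x0+w,::-1],None,fx=k,fy=k,interpolation=cv2.INTER_NEAREST); cv2.imwrite(f"pics/{n}.png",cv2.convertScaleAbs(im,alpha=1.3))
F=cv2.cvtColor(f["frame"],cv2.COLOR_RGB2GRAY).astype(np.float32);G=cv2.cvtColor(h["frame"],cv2.COLOR_RGB2GRAY).astype(np.float32)
for b in ((110,35,145,60),(105,175,145,215),(40,40,120,62)):
    a,c,d,e=b; ww=cv2.createHanningWindow((d-a,e-c),cv2.CV_32F); print(b,cv2.phaseCorrelate(G[c:e,a:d],F[c:e,a:d],ww))
print("pred",proj(f,[635,-58,32])-proj(h,[635,-58,32]), "per mm down",proj(f,[635,-58,31])-proj(f,[635,-58,32]))
for r in range(116,126): print(r,[tuple(int(v) for v in f["frame"][r,c]) for c in range(80,94)])
E
```

```text
t: 140.07
position: [569.2, -229.4, 50.5]
ee_rot: [-0.218, 0.976, -0.001, 0.001]
force: [0.4, 0.3, -0.3]
opening: 34.2
t 140.07 pos [ 569.2 -229.4   50.5] x [ 1.    -0.003  0.001] z [ 0.002  0.425 -0.905] F [ 0.4  0.3 -0.3] op 34.2 q [ 0.66  0.69 -0.18  1.41 -0.28  1.28 -0.95]
(110, 35, 145, 60) ((1.2855232922542115, -0.30098628309717945), 0.9733089669545492)
(105, 175, 145, 215) ((0.5393511434044846, -1.4429684655822044), 0.5475090783834458)
(40, 40, 120, 62) ((1.3452525932870856, -0.8151997472013868), 0.9099692344665528)
pred [[ 1.23729287 -1.22434248]] per mm down [[ 0.91746645 -0.09495707]]
116 [(127, 136, 131), (128, 136, 132), (127, 134, 130), (128, 136, 132), (127, 136, 131), (128, 135, 130), (126, 135, 129), (169, 178, 184), (188, 193, 202), (187, 192, 199), (183, 190, 199), (178, 185, 197), (187, 189, 200), (184, 191, 199)]
117 [(127, 135, 131), (127, 137, 132), (126, 135, 129), (128, 138, 133), (125, 135, 130), (128, 137, 133), (128, 135, 132), (169, 177, 183), (185, 190, 201), (185, 190, 200), (182, 189, 198), (180, 184, 195), (183, 187, 198), (182, 190, 199)]
118 [(128, 1
[... 1231 characters left out ...]
130, 123), (122, 130, 124), (123, 132, 126), (122, 129, 123), (120, 131, 124), (179, 185, 196), (181, 189, 197), (181, 188, 197), (185, 192, 201), (187, 194, 204), (180, 185, 196), (182, 187, 198), (183, 191, 200)]
124 [(121, 129, 125), (123, 132, 127), (122, 130, 125), (122, 129, 124), (120, 130, 125), (142, 150, 151), (180, 187, 197), (183, 189, 199), (183, 190, 198), (185, 192, 202), (186, 192, 201), (181, 188, 197), (181, 189, 196), (184, 191, 199)]
125 [(121, 126, 124), (120, 127, 122), (120, 127, 123), (119, 127, 123), (129, 138, 136), (175, 180, 188), (182, 188, 199), (182, 188, 198), (181, 188, 198), (183, 192, 202), (187, 193, 203), (180, 185, 197), (179, 185, 196), (186, 192, 201)]
```

View pics/w46n.png

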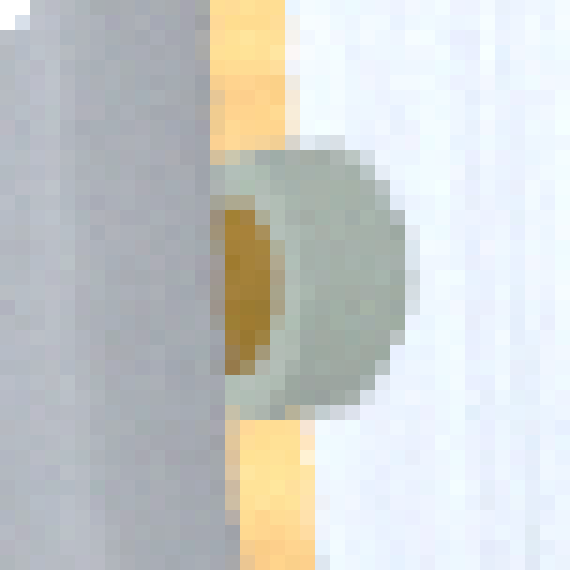

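View pics/w46.png

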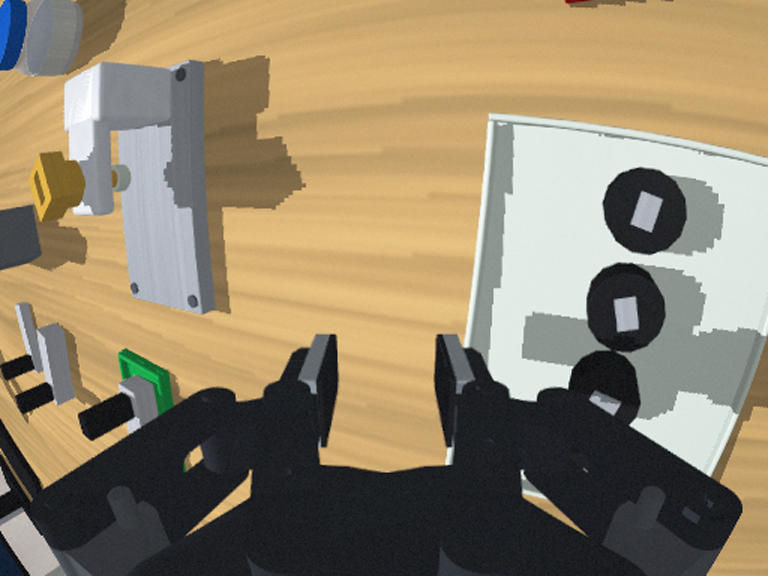

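Relative to the pressed view, the freed foot dropped 1.14 px, about 1.2 mm (±0.4). That agrees with the slot angle (v ≈ 12.0). I'll back off and hand in.

```bash
python3 -m crank '[[[0,0,-0.1,0,0,0],[0,0,-0.12,0,0,0],[0,0,-0.12,0,0,0],[0,0,-0.12,0,0,0],[0,0,0,0,0,0],[0,0,0,0,0,0],[0,0,0,0,0,0]]]'
python3 - <<'E'
from h import *
st(); f=grab("scene"); save(f,"scene4.png",(130,140,390,340),3)
E
```

```text
t: 141.0
position: [568.1, -288.1, 173.9]
ee_rot: [-0.219, 0.976, -0.002, -0.0]
force: [-0.0, -0.3, 0.0]
opening: 34.1
t 141.00 pos [ 568.1 -288.1  173.9] x [ 1.    -0.004 -0.002] z [ 0.     0.427 -0.904] F [-0.  -0.3  0. ] op 34.1 q [ 0.71  0.65 -0.16  1.18 -0.27  1.57 -0.97]
```

View pics/scene4.png

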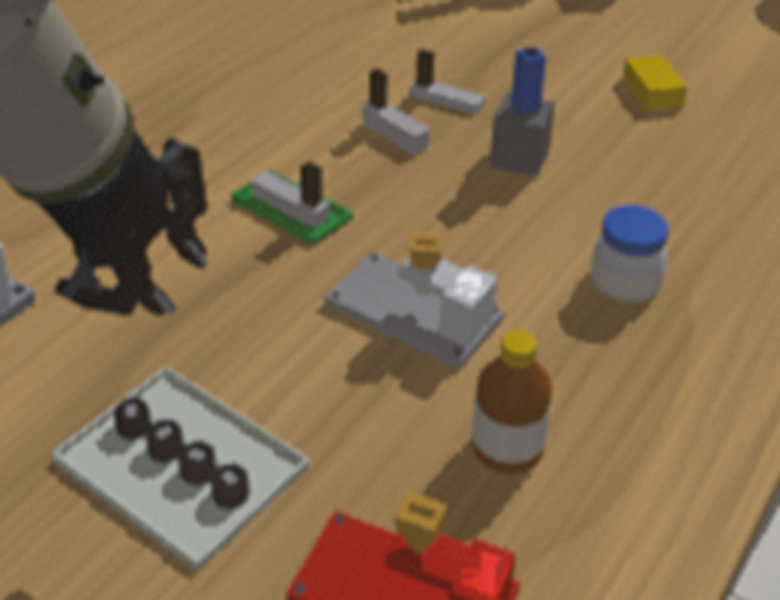

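The final scene shows all four mounts in the tray, the block in the case and the driver upright in its holder. The bottle, jar and yellow box have not moved.

```bash
python3 -c "
from station import manip
print(manip.job_done())"
```

```text
the job is handed in; nothing more can be done
None
```

The stop is set on the 20 mm block, and I handed the job in at about 141 s of the 210 s allowed; no verdict was reported.

**What was done, in order**
- I slid the 20 mm block under the foot of the smaller white bracket and let go.
- I turned the screw down about 11.05 rad with the driver, in four strokes, and stood the driver back upright in its holder.
- I drew the block out and laid it flat in the green case.
- I put all four mounts flat in the white tray, specks up; one had been knocked aside during the run.

**Last checks**
- **Press depth:** the slot angle reads about 12.0, assuming the slot lined up with the bracket at 0. The freed foot dropped about 1.2 mm (±0.4) once the block was out, so it had been pressed in by about a millimetre.
- **Placements:** the final pictures show the driver upright, the block in the case and four specks up in the tray. The bottle, jar and yellow box look unmoved, and the other two blocks were not touched.

**Readings that disagreed**
- From the first side view, the foot's travel suggested a press of about 1.5 mm rather than 1.0. That view resolves only about 1 mm, so I relied on the later check.
- In the same view the foot's rim read about 2.5 mm too high in absolute terms, so I used only differences between pictures.
- The pull while drawing the block out (4–6 N) said nothing about the press depth, because the gripper was also pushing the block down with about 6 N.

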